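# Load the filter bay and jam its clamp screw

## Task

Put every filter cassette lying on the table into the tray, one flat in each channel, then slide the loaded tray along the table fully home into the filter bay. Then lock the bay's clamp screw without letting it turn: set the spanner over the screw's tang with its shank in the brace, turn the locknut clockwise by its lever until it is tight against its stop with the spanner still in place, and lay the spanner back flat in its tool tray. Leave the other things on the table where they are.

Things in the scene. Friction and masses are not known exactly. Their poses are not given: they have to be found in the camera images.
- bay: filter bay, a black box fixed to the table, 175 (x) x 110 (y) mm, roof top 70 mm and roof underside 62 mm above the table. Open at its -y side, no floor: the tray slides in along the table towards +y, against the inner rear wall at y = +45 mm. A vertical clamp screw stands through the roof at x = +35, y = 0. Origin: centre of underside, on the table
- mouth (a point): middle of the bay's opening, on the table (y = -55 mm in the bay's frame), axes as the bay's. The opening is 151 mm wide between the side walls; slanting lead-in plates 30 mm high widen it to about 185 mm and reach 28 mm out from it
- brace_seat (a point): top of the seat of the spanner brace on the bay's roof (x = -70, y = 0 in the bay's frame), 91 mm above the table, axes as the bay's. Beside the seat stand two steel uprights 12 mm thick, 26 mm apart in y, topping at 113 mm; they keep the spanner's shank from swinging
- tray: loose dark steel tray flat on the table, 143 (x) x 98 (y) mm, floor 5 mm thick, walls 16 mm high in all; four channels along y, each 32 mm wide, 92 mm long inside, centred at x = -52.5, -17.5, 17.5, 52.5, y = 0. Origin: centre of the underside of this channelled part; z up. Fully home its origin is at x = 0, y = -4 mm in the bay's frame, axes parallel. 0.4 kg empty
- fin_top (a point): middle of the top of the tray's upright grey fin, 14 (x) x 36 (y) mm, its top 75 mm above the table; grip it to slide the tray. It stands at x = 0, y = -72 mm in the tray's frame on a deck 60 mm wide, 5 mm thick, that reaches to y = -95 mm. Deck and fin stay outside the bay
- cassette1: filter cassette: bright steel bar 26 (x) x 80 (y) x 14 mm high with two glass windows and, at the middle of its top, an upright black tab 12 (x) x 24 (y) mm that reaches 46 mm above the underside; 0.1 kg. Either end first is the same. Lies loose on the table. Origin: centre of underside, z up, y along its length. Absent in some starts
- cassette2: filter cassette: bright steel bar 26 (x) x 80 (y) x 14 mm high with two glass windows and, at the middle of its top, an upright black tab 12 (x) x 24 (y) mm that reaches 46 mm above the underside; 0.1 kg. Either end first is the same. Lies loose on the table. Origin: centre of underside, z up, y along its length. Absent in some starts
- cassette3: filter cassette: bright steel bar 26 (x) x 80 (y) x 14 mm high with two glass windows and, at the middle of its top, an upright black tab 12 (x) x 24 (y) mm that reaches 46 mm above the underside; 0.1 kg. Either end first is the same. Lies loose on the table. Origin: centre of underside, z up, y along its length. Absent in some starts
- cassette4: filter cassette: bright steel bar 26 (x) x 80 (y) x 14 mm high with two glass windows and, at the middle of its top, an upright black tab 12 (x) x 24 (y) mm that reaches 46 mm above the underside; 0.1 kg. Either end first is the same. Lies loose on the table. Origin: centre of underside, z up, y along its length. Absent in some starts
- spanner: holding spanner, steel, 12 mm thick, 0.3 kg: open fork jaw towards +x (gap 18.5 mm in y; prongs 10 mm thick from x = -24 to 20), shank 20 mm wide to x = -150 mm. Origin: underside, mid jaw gap; z up. It is let down from above, handle to the bay's -x, onto the collar and brace seat (both 91 mm up): prongs astride the tang, shank between the uprights, origin on the screw's axis
- block_top (a point): middle of the top of the spanner's black grip block, 40 (x) x 20 (y) mm, x = -63 mm in the spanner's frame, reaching from 12 to 44 mm above the spanner's underside; near its centre of mass
- spanner_mid (a point): middle of the spanner's length, on its underside (x = -65 mm in the spanner's frame), axes as the spanner's
- tooltray: shallow grey tool tray fixed to the table, 210 (x) x 62 (y) mm outside, 14 mm high, walls and floor 4 mm thick; the spanner lies in it at the start, lengthwise, and belongs there. Origin: centre of underside; x along its length
- screw (a joint): angle (rad) of the clamp screw, positive clockwise from above; 0 at the start, which is its set position with the tang's flats parallel to the bay's x. It turns easily (about 0.1 N m)
- tang_top (a point): middle of the top of the screw's tang, 116 mm above the table, on the screw's vertical axis. The tang is 36 mm long (bay's x), 16 mm thick (bay's y) and 25 mm high, on a collar 36 mm across whose top is 91 mm above the table. Turns with the screw
- locknut (a joint): angle (rad) of the locknut relative to the screw: 0 to 0.35 (slack) at the start, grows clockwise from above, stops hard at 1.5 = tight. Friction on the screw about 0.3 N m, so it drags the screw round unless that is held. Stays where it is left
- lever_top (a point): middle of the top of the upright round steel post (16 mm diameter, top 141 mm above the table, bare from 83 mm up) at the end of the brass locknut's lever, 70 mm from the screw's axis. With both joints at 0 the lever points to the bay's +y; at 1.5 almost to its +x. Turns with the nut
- retaining_ring: small brass ring, 28 mm across, 10 mm high, among the cassettes; leave alone
- driver: screwdriver, black handle; leave alone
- jar: amber glass jar, 48 mm across, 60 mm high; leave alone
- pedestal: short steel post, 50 mm high; leave alone
- beam_block: black block 30 x 50 x 50 mm; leave alone
- lens_cap: black lens cap, 48 mm across, 12 mm high; leave alone
Things that resemble listed ones, but are neither listed nor needed, are in the scene too. Of the things shaped like the tray, the steel one is meant. What is shaped like the cassette4 but blue is not meant.

How it is judged:
By the outcome, as a careful person would: the job done as asked, in the order asked, and still so for the second after the job is handed in, with the robot touching nothing.
Of cassette1, cassette2, cassette3, cassette4 only 2 to 4 are there at a start; the rules pass over those that are not, and their reading is None.
At some moment in a run one of cassette1, cassette2, cassette3, cassette4 may be knocked a few centimetres aside while the robot is not near it.
Once in a run the grip may slacken for a moment while it holds something.
It also fails if it takes over 210 s, if anything falls off the work surface, if the arm or the gripper's body presses on something with over 40 N, if the wrist force passes 120 N, or if a joint passes its speed limit or range.

## Robot

A 7-joint arm with a two-finger parallel gripper is mounted at the origin on the work surface. World frame = base frame: x ahead of the robot, y to its left, z up, the work surface at z = 0. Lengths are in m, angles in rad, forces in N, time in s.
With the tool pointing down it reaches from about 0.4 to 0.85 m from the base axis. Payload 4.5 kg.
Tool frame: the origin (TCP) lies on the centre line of the jaws, within the pads' length; the fingertips stand ahead of it and the grasp point (between the pads) lies 3 mm ahead of it (r.finger_overhang is the z of the fingertips in the tool frame, in m); z points along the fingers, y is the direction in which the jaws open and shut (so a half turn about z gives the same grasp; the last joint's range is limited). The gripper opens to 88 mm and grips with 3 to 60 N. Pads are 18 mm wide; open, the fingers measure 123 mm over their backs; the gripper's body (75 mm by 187 mm) begins 45 mm behind the grasp point.
Start: joints at [1.189, 0.689, -0.195, 1.565, 0.157, 0.902, -0.215], TCP at [0.252, -0.572, 0.261] pointing down, gripper open.
Joint ranges: [-3.01, 3.01], [-0.46, 2.08], [-1.47, 1.51], [0.13, 2.56], [-1, 4.14], [0.04, 2.09], [-2.66, 2.66]. Speed limits (rad/s): [2.57, 2.57, 3.14, 3.14, 3.14, 3.14, 3.14].

## Interface

Orientations are given as a unit quaternion [x, y, z, w].
In Python, from plant import get_state, snapshot, camera_model, workorder, boxes_of, mark_of, r gives the robot as it stands.
- The arm moves only by the tool jog_arm, never from a script. Its argument "rows" is a list of rows, each a list of 2 entries, a list of its own where there are three numbers: the shift along the tool's x, y, z normalised to -1 to 1, where 1 is 75 cm, then the turn about the tool's z normalised to -1 to 1, where 1 is 2 rad. A call has 1 to 20 rows; each row is the pose to reach, as a shift and turn from the pose commanded when the call began, along the tool's axes at that moment; what a row does not reach only later rows make up. A row lasts 1/12 s, in which the tool goes at most 41.7 mm and 7.16 degrees, less where a joint would pass 70% of its speed; a pose out of reach is approached as far as the arm can. A call with a number of a shift or a turn outside -1 to 1 is refused whole. A call with a gripper value outside its range is refused whole. "gripper" is the finger opening in mm, from 0 to 88.1, set as the call begins (left out, the last holds). The fingers move at their own pace and stop on an object; "newtons" is the grip in N (left out, the last holds). Time passes only in rows, so rows that repeat a pose let the fingers close. It gives the time, the measured TCP pose, the force and the opening at its end, in the units of the state.
- get_state(): the state, without advancing time (a new reading comes with each control period).
- snapshot(name): name is "scene" or "top" or "wrist"; returns the picture (480x640x3 uint8, red, green, blue); there is no depth.
- camera_model(name): a dict with "mtx" (3x3 intrinsics, pixels), "extrinsics" (4x4, takes a point from camera to world coordinates); the wrist camera has in their place "T_tool_cam" (4x4, takes a point from camera to tool coordinates, whose origin is the TCP and whose axes are the flange's). Camera axes: x right, y up, looking along -z (the intrinsics and any distortion apply to the point x, -y, -z); pixel columns grow to the right and rows downward; lengths in m; the calibration is good to about 2 mm. A picture is of the moment at which its call begins: read the wrist's pose just before it. camera_model takes no time and is no camera call.
- workorder.finish_job(): hands the job in, once; it reports no verdict.
Trained networks look in the newest picture that a camera, given by its name, has taken for a name from the list of things; names that differ only in an ending like _2 or _b are one class to them, and where a whole thing is asked for, a point or a joint stands for the part that bears it (a point fixed in the world has none). Each returns a list of dicts, best first, with "p" (0 to 1); they miss things now and then, are a little off and sometimes report something else, mostly with a low value. They report only what shows in the picture. A call takes as long as a camera call. They do not tell look-alikes from the thing itself.
- boxes_of(thing, camera): "rect" ([left, top, right, bottom] in pixels, round what is visible of it).
- mark_of(thing, camera): "pixel" ([row, column] in pixels: a listed point, or the origin of a listed thing).
The state is a dict: "clock": time; "q": joint angles; "qd": joint speeds; "joint_torque": joint torques, N m; "tool_pos": TCP position; "eef_rot": TCP orientation; "contact_force": force on the tool from outside, world axes, zero at the start; "moment": the same for the moment, N m; "opening": opening from 0.0 (shut) to 1.0 (fully open).
Only numpy, scipy, OpenCV 4.12 (cv2) and the standard library are available. Lean on these libraries where they do the work, as an engineer would, in place of code of your own. Each camera call takes 0.05 s, during which the arm holds its last target.

## Working session

There is one attempt and no reset: what is moved stays moved. The work goes in short steps, Python scripts to look and compute and a tool call to move; the robot and the scene stay as the last step left them, time stands still between calls to the robot, and variables do not carry over. Pictures are saved under pics/ and viewed, and the job is handed in when it is done.

Besides the shell and the picture viewer there is one more tool, called in YAML: its name, and indented under it one key for each argument. jog_arm: Moves the arm, as the interface text tells. Scaled input: -1 to 1 covers 75 cm each way for a shift and 2 rad each way for a turn. Its arguments: {"type":"object","properties":{"rows":{"type":"array"},"gripper":{"type":"number"},"newtons":{"type":"number"}},"required":["rows"]}

```bash
ls; mkdir -p pics; cat > h.py <<'E'
import numpy as np, cv2
from plant import get_state, snapshot, camera_model, workorder, boxes_of, mark_of, r
from scipy.spatial.transform import Rotation as R
def save(n,f,crop=None,scale=1):
    im=snapshot(n)
    out(im,f,crop,scale); return im
def out(im,f,crop=None,scale=1):
    if crop: im=im[crop[1]:crop[3],crop[0]:crop[2]]
    if scale!=1: im=cv2.resize(im,None,fx=scale,fy=scale,interpolation=cv2.INTER_CUBIC)
    cv2.imwrite('pics/'+f,cv2.cvtColor(im,cv2.COLOR_RGB2BGR))
def extr(n,st=None):
    c=camera_model(n)
    if n!='wrist': return np.array(c['extrinsics']),c
    st=st or get_state()
    T=np.eye(4);T[:3,:3]=R.from_quat(st['eef_rot']).as_matrix();T[:3,3]=st['tool_pos']
    return T@np.array(c['T_tool_cam']),c
def dist(c):
    for k in c:
        if 'dist' in k.lower() and c[k] is not None: return np.array(c[k],float)
    return np.zeros(5)
def p2w(n,row,col,z,st=None):
    E,c=extr(n,st);K=np.array(c['mtx'],float)
    u=cv2.undistortPoints(np.array([[[col,row]]],float),K,dist(c))[0,0]
    d=E[:3,:3]@np.array([u[0],-u[1],-1]);o=E[:3,3]
    return o+d*(z-o[2])/d[2]
def w2p(n,P,st=None):
    E,c=extr(n,st);K=np.array(c['mtx'],float)
    q=(np.linalg.inv(E)@np.append(P,1))[:3]
    p=cv2.projectPoints(np.array([[q[0],-q[1],-q[2]]]),np.zeros(3),np.zeros(3),K,dist(c))[0][0,0]
    return p[1],p[0]
E
python3 - <<'E'
from h import *
s=get_state();print({k:np.round(v,3) for k,v in s.items()},r.finger_overhang)
for n in('scene','top','wrist'):
    print(n,camera_model(n)); save(n,n+'0.png')
E
```

```text
pics
{'clock': np.float64(0.0), 'q': array([ 1.189,  0.69 , -0.195,  1.566,  0.157,  0.902, -0.215]), 'qd': array([ 0.004,  0.   , -0.001, -0.002,  0.   , -0.   ,  0.   ]), 'joint_torque': array([-0.0000e+00, -5.2755e+01, -1.2670e+00, -1.5343e+01, -5.3000e-02,
        7.0000e-03,  0.0000e+00]), 'tool_pos': array([ 0.252, -0.571,  0.26 ]), 'eef_rot': array([ 0.978,  0.206, -0.   , -0.001]), 'contact_force': array([-0.088, -0.663,  0.706]), 'moment': array([-0.03 , -0.044, -0.015]), 'opening': np.float64(1.0)} 0.022
scene {'mtx': array([[475.26598335,   0.        , 310.59296388],
       [  0.        , 475.26598335, 239.68304578],
       [  0.        ,   0.        ,   1.        ]]), 'extrinsics': array([[ 0.59454057, -0.60906065,  0.52494441,  1.05469482],
       [ 0.80394444,  0.46161615, -0.37494515, -0.41509211],
       [-0.01395848,  0.64494625,  0.76410045,  0.90671101],
       [ 0.        ,  0.        ,  0.        ,  1.        ]])}
top {'mtx': array([[483.70489593,   0.        , 308.01768355],
       [  0.        , 483.70489593, 230.63352996],
       [  0.        ,   0.        ,   1.        ]]), 'extrinsics': array([[-0.0177452 ,  0.99360951, -0.1114686 ,  0.35184399],
       [-0.99983014, -0.01707913,  0.00692752, -0.02166432],
       [ 0.00497946,  0.11157259,  0.99374381,  1.35276868],
       [ 0.        ,  0.        ,  0.        ,  1.        ]])}
wrist {'mtx': array([[347.48145411,   0.        , 315.8439173 ],
       [  0.        , 347.48145411, 235.60654672],
       [  0.        ,   0.        ,   1.        ]]), 'T_tool_cam': array([[ 4.08718786e-04,  9.61668492e-01,  2.74214412e-01,
         7.02907531e-02],
       [ 9.99999845e-01, -4.96742431e-04,  2.51565267e-04,
        -1.55534643e-03],
       [ 3.78136325e-04,  2.74214267e-01, -9.61668546e-01,
        -1.24485000e-01],
       [ 0.00000000e+00,  0.00000000e+00,  0.00000000e+00,
         1.00000000e+00]])}
```

View pics/top0.png

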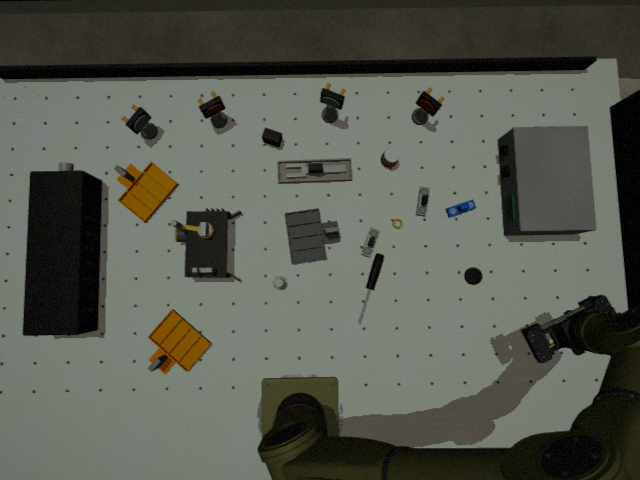

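View pics/scene0.png

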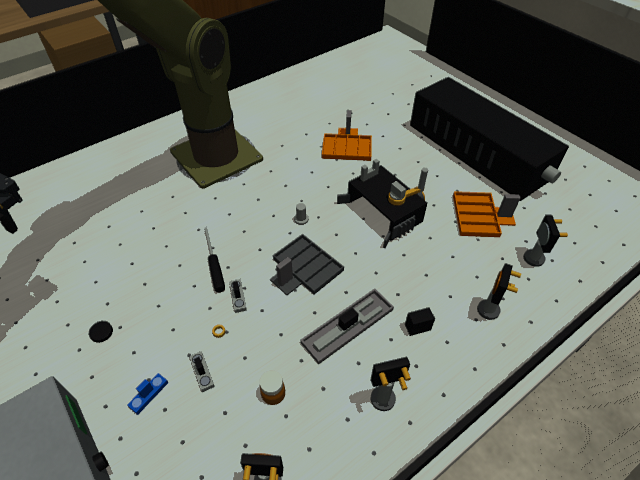

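View pics/wrist0.png

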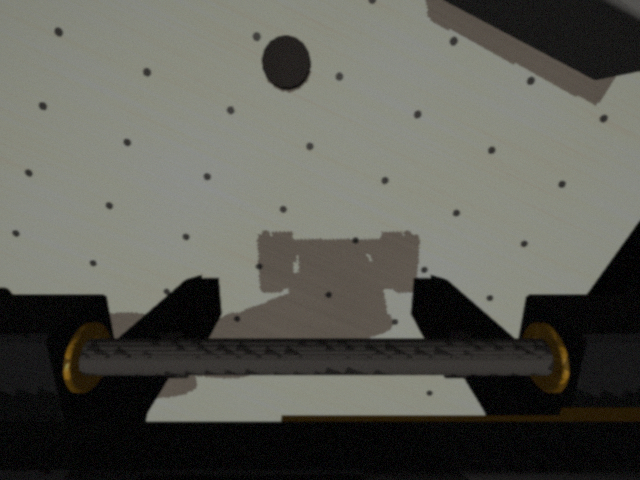

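```bash
python3 - <<'E'
from h import *
im=save('top','top1.png')
out(im,'top1a.png',(160,150,360,300),4)
out(im,'top1b.png',(340,160,500,280),5)
Z=dict(bay=0,mouth=0,brace_seat=.091,tray=0,fin_top=.075,cassette1=0,spanner=.004,block_top=.048,spanner_mid=.004,tooltray=0,tang_top=.116,lever_top=.141)
for cam in('top','scene'):
    if cam=='scene': im=save('scene','scene1.png'); out(im,'scene1a.png',(250,140,450,290),4)
    for k,z in Z.items():
        for d in mark_of(k,cam)[:4]:
            if d['p']>.2: print(cam,k,round(d['p'],2),np.round(d['pixel']),np.round(p2w(cam,*d['pixel'],z),3))
print(get_state()['clock'])
E
```

```text
top bay 0.67 [247. 211.] [0.463 0.241 0.   ]
top brace_seat 0.88 [270. 202.] [0.396 0.248 0.091]
top brace_seat 0.74 [242. 373.] [ 0.46  -0.199  0.091]
top tray 0.97 [239. 307.] [ 0.481 -0.027  0.   ]
top tray 0.87 [192. 148.] [0.623 0.422 0.   ]
top tray 0.78 [338. 181.] [0.214 0.323 0.   ]
top fin_top 0.82 [233. 333.] [ 0.488 -0.096  0.075]
top fin_top 0.64 [363. 156.] [0.159 0.367 0.075]
top fin_top 0.59 [167. 117.] [0.675 0.482 0.075]
top fin_top 0.42 [225. 172.] [0.515 0.33  0.075]
top cassette1 0.63 [241. 366.] [ 0.471 -0.195  0.   ]
top cassette1 0.63 [202. 420.] [ 0.58 -0.35  0.  ]
top cassette1 0.61 [210. 460.] [ 0.556 -0.463  0.   ]
top spanner 0.88 [171. 292.] [0.674 0.011 0.004]
top block_top 0.74 [225. 175.] [0.521 0.329 0.048]
top block_top 0.68 [163. 317.] [ 0.684 -0.058  0.048]
top block_top 0.5 [172. 317.] [ 0.661 -0.058  0.048]
top spanner_mid 0.55 [169. 315.] [ 0.681 -0.054  0.004]
top tooltray 0.7 [174. 315.] [ 0.665 -0.054  0.   ]
top tang_top 0.57 [228. 199.] [0.503 0.249 0.116]
top tang_top 0.4 [202. 422.] [ 0.561 -0.327  0.116]
top lever_top 0.58 [224. 173.] [
[... 484 characters left out ...]
fin_top 0.63 [111. 346.] [0.146 0.372 0.075]
scene fin_top 0.6 [263. 310.] [ 0.536 -0.047  0.075]
scene cassette1 0.74 [394. 149.] [ 0.559 -0.461  0.   ]
scene cassette1 0.59 [374. 202.] [ 0.584 -0.356  0.   ]
scene cassette1 0.56 [297. 236.] [ 0.465 -0.207  0.   ]
scene spanner 0.86 [311. 370.] [0.678 0.009 0.004]
scene spanner 0.4 [262. 215.] [ 0.353 -0.197  0.004]
scene block_top 0.7 [313. 349.] [ 0.674 -0.049  0.048]
scene spanner_mid 0.7 [328. 347.] [ 0.681 -0.056  0.004]
scene spanner_mid 0.5 [329. 419.] [0.775 0.063 0.004]
scene tooltray 0.74 [326. 345.] [ 0.673 -0.055  0.   ]
scene tang_top 0.74 [184. 397.] [0.495 0.243 0.116]
scene lever_top 0.81 [171. 423.] [0.517 0.303 0.141]
1.45
```

View pics/top1a.png

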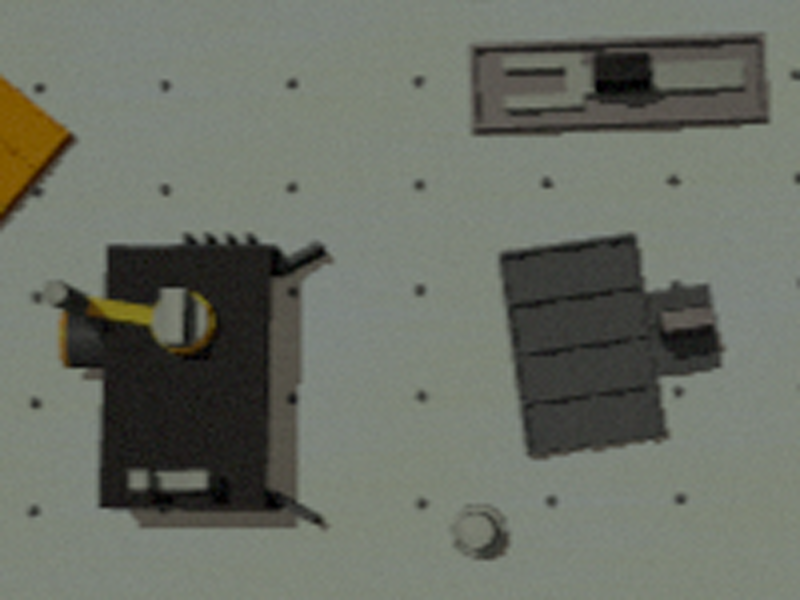

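View pics/top1b.png

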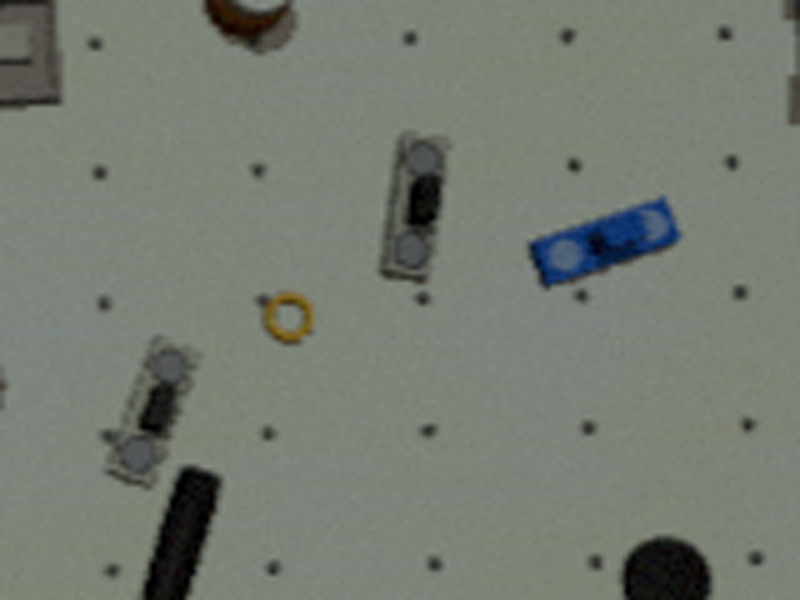

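View pics/scene1a.png

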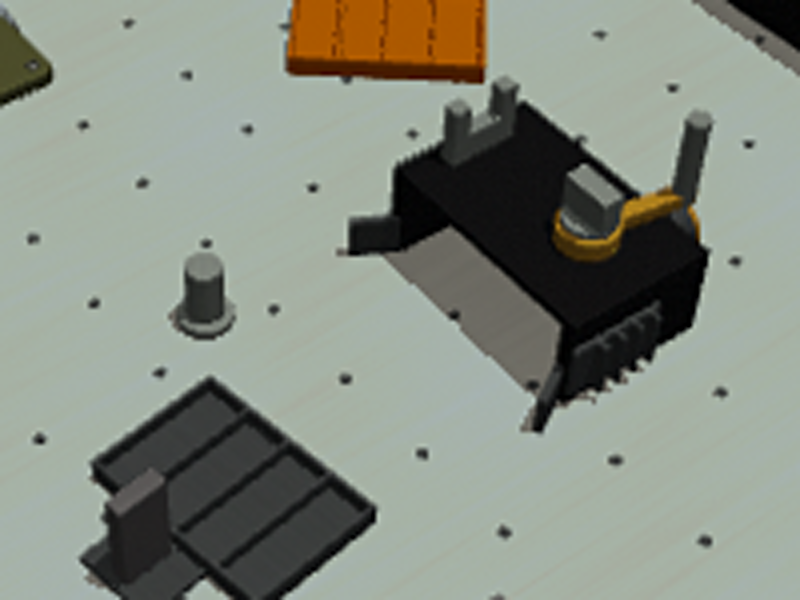

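```bash
cat >> h.py <<'E'
def psi(st=None):
    st=st or get_state()
    x=R.from_quat(st['eef_rot']).as_matrix()[:,0]
    return np.arctan2(x[1],x[0])
def go(x,y,z,p=None):
    st=get_state();M=R.from_quat(st['eef_rot']).as_matrix()
    d=M.T@(np.array([x,y,z])-st['tool_pos'])
    c=psi(st); t=0 if p is None else -(p-c)
    t=(t+np.pi)%(2*np.pi)-np.pi
    print('from',np.round(st['tool_pos'],4),'psi',round(c,4),'F',np.round(st['contact_force'],1),'op',round(float(st['opening'])*88.1,1),'q7',np.round(st['q'][6],2),'t',round(float(st['clock']),1))
    print('ROW',[[round(float(v),4) for v in d/.75],round(float(t/2),4)],'rows~',int(np.ceil(max(np.linalg.norm(d)/.0417,abs(t)/.125))))
def proj_check(cam,pts,f,im,st=None,scale=1):
    im=im.copy()
    for P in pts:
        a=w2p(cam,P,st); cv2.drawMarker(im,(int(round(a[1])),int(round(a[0]))),(255,0,0),cv2.MARKER_CROSS,8,1)
    out(im,f,None,scale)
E
python3 -c "
from h import *
go(.50,-.25,.26,.415+1.6)"
```

```text
from [ 0.2525 -0.5717  0.2607] psi 0.4159 F [ 0.4 -1.5  0.9] op 88.3 q7 -0.22 t 1.4
ROW [[0.4752, -0.2591, 0.001], -0.7995] rows~ 13
```

jog_arm:
  rows:
    - [[0.1, -0.055, 0], -0.12]
    - [[0.2, -0.11, 0], -0.3]
    - [[0.3, -0.165, 0], -0.45]
    - [[0.4, -0.22, 0], -0.6]
    - [[0.47, -0.26, 0], -0.8]
    - [[0.47, -0.26, 0], -0.8]
    - [[0.47, -0.26, 0], -0.8]
    - [[0.47, -0.26, 0], -0.8]
    - [[0.47, -0.26, 0], -0.8]
    - [[0.47, -0.26, 0], -0.8]
    - [[0.47, -0.26, 0], -0.8]
    - [[0.47, -0.26, 0], -0.8]
    - [[0.47, -0.26, 0], -0.8]
    - [[0.47, -0.26, 0], -0.8]
    - [[0.47, -0.26, 0], -0.8]

```text
clock: 2.7
tool_pos: [0.4961, -0.2512, 0.2607]
eef_rot: [0.535, 0.845, 0.0, -0.0]
contact_force: [-0.2, -0.2, -0.2]
opening: 1.005
```

```bash
python3 -c "
from h import *
go(.50,-.2,.26,2.86)"
```

```text
from [ 0.4961 -0.2512  0.2607] psi 2.0125 F [-0.2 -0.2 -0.2] op 88.5 q7 0.36 t 2.7
ROW [[0.0594, 0.0339, 0.0009], -0.4237] rows~ 7
```

jog_arm:
  rows:
    - [[0.06, 0.034, 0], -0.424]
    - [[0.06, 0.034, 0], -0.424]
    - [[0.06, 0.034, 0], -0.424]
    - [[0.06, 0.034, 0], -0.424]
    - [[0.06, 0.034, 0], -0.424]
    - [[0.06, 0.034, 0], -0.424]
    - [[0.06, 0.034, 0], -0.424]
    - [[0.06, 0.034, 0], -0.424]
    - [[0.06, 0.034, 0], -0.424]

```text
clock: 3.45
tool_pos: [0.4997, -0.1996, 0.2606]
eef_rot: [0.141, 0.99, 0.0, -0.0]
contact_force: [0.7, 0.5, 0.1]
opening: 1.0
```

```bash
python3 - <<'E'
from h import *
im=save('wrist','w1.png');st=get_state()
for k,z in dict(cassette1=0,tray=0,fin_top=.075).items():
    for d in mark_of(k,'wrist'): print(k,d['p'],np.round(d['pixel']),np.round(p2w('wrist',*d['pixel'],z),4))
go(.47,-.2,.2)
E
```

```text
cassette1 0.93 [174. 305.] [ 0.4654 -0.2008  0.    ]
cassette1 0.82 [308. 121.] [ 0.559  -0.4641  0.    ]
cassette1 0.6 [301. 210.] [ 0.5806 -0.356   0.    ]
tray 0.89 [146. 472.] [ 0.4863 -0.0206  0.    ]
fin_top 0.88 [181. 429.] [ 0.4953 -0.0921  0.075 ]
from [ 0.4998 -0.1994  0.2608] psi 2.8617 F [ 0.3 -0.5  0.3] op 88.1 q7 0.95 t 3.6
ROW [[0.038, -0.0117, 0.0811], 0.0] rows~ 2
```

View pics/w1.png

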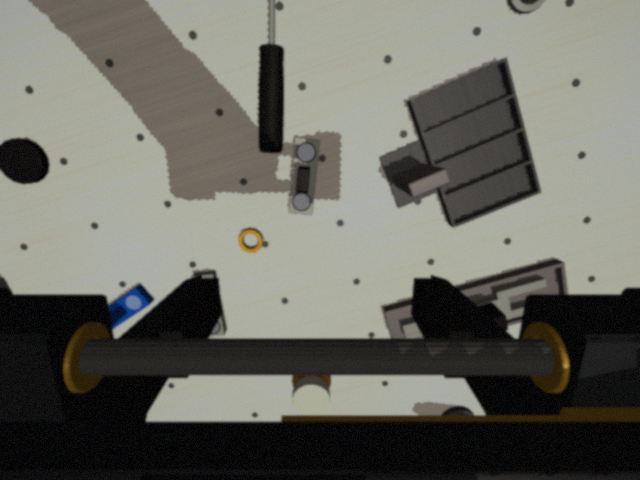

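```bash
python3 - <<'E'
from h import *
im=cv2.cvtColor(cv2.imread('pics/w1.png'),cv2.COLOR_BGR2RGB)
out(im,'w1a.png',(255,120,355,230),5)
out(im,'w1b.png',(370,40,570,240),3.9)
E
```

```text
(no output)
```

View pics/w1a.png

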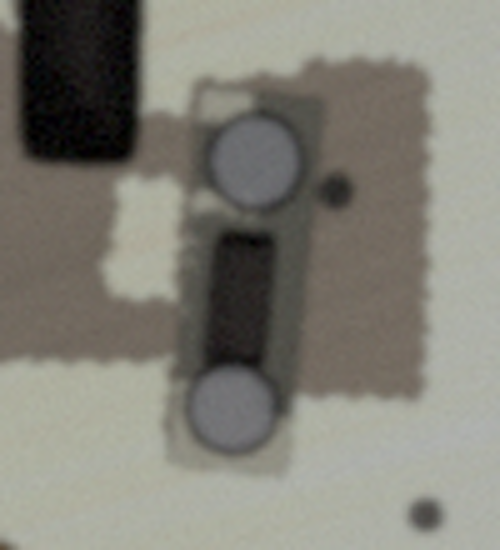

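View pics/w1b.png

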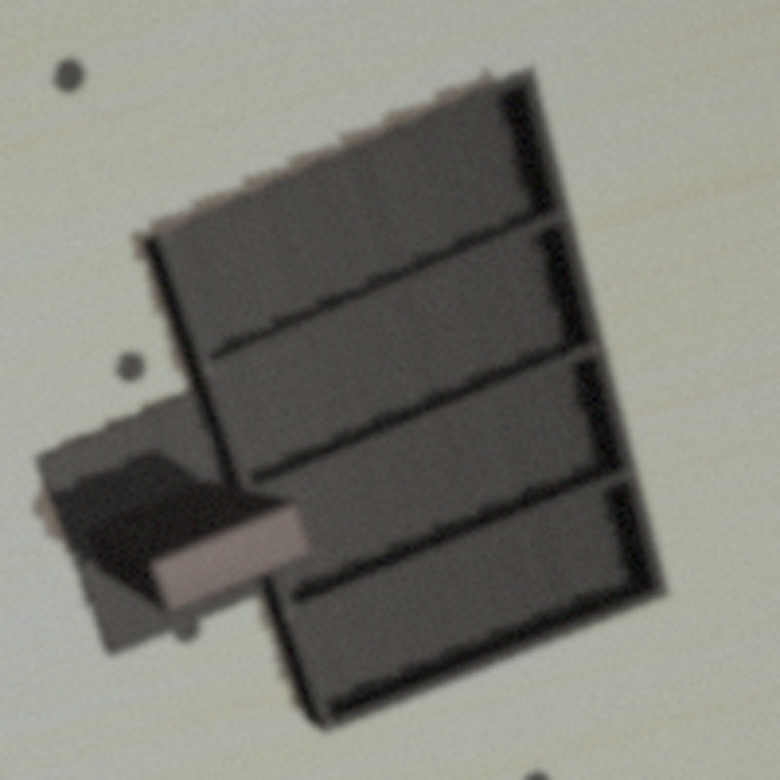

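```bash
python3 - <<'E'
from h import *
a=p2w('wrist',152,306,.014);b=p2w('wrist',201.4,301.4,.014);print(a,b,(a+b)/2,np.linalg.norm(a-b),np.arctan2(*(a-b)[1::-1]))
P=[p2w('wrist',r_,c,.016) for c,r_ in((507.2,57.4),(540.5,191.8),(453.3,226.7),(408,101))]
P=np.array(P);print(P.round(4),P.mean(0));
for i in range(4):
    d=P[(i+1)%4]-P[i];print(np.linalg.norm(d),np.arctan2(d[1],d[0]))
print([p2w('wrist',40+v/3.9,370+u/3.9,.075) for u,v in((152,562),(300,507),(310,552),(168,612))])
go(*((a+b)/2)[:2],.15)
E
```

```text
[ 0.44313766 -0.19268822  0.014     ] [ 0.49158574 -0.21218095  0.014     ] [ 0.4673617  -0.20243459  0.014     ] 0.05222244297868449 2.7590682817328545
[[ 0.4115  0.019   0.016 ]
 [ 0.5516  0.036   0.016 ]
 [ 0.5641 -0.0599  0.016 ]
 [ 0.4237 -0.081   0.016 ]] [ 0.48772269 -0.02148185  0.016     ]
0.1412177627975398 0.12098954906071607
0.09676538920350432 -1.4419950601524254
0.14194924493641575 -2.9922495686815136
0.10078669345103808 1.6925942006463743
[array([ 0.49321769, -0.11007562,  0.075     ]), array([ 0.49027313, -0.07539967,  0.075     ]), array([ 0.50091567, -0.07499864,  0.075     ]), array([ 0.50552833, -0.10889246,  0.075     ])]
from [ 0.4998 -0.1994  0.2608] psi 2.8617 F [ 0.3 -0.5  0.3] op 88.1 q7 0.95 t 3.6
ROW [[0.0405, -0.0158, 0.1478], 0.0] rows~ 3
```

```bash
python3 - <<'E'
from h import *
go(.4674,-.2024,.11,2.76)
E
```

```text
from [ 0.4998 -0.1994  0.2608] psi 2.8617 F [ 0.3 -0.5  0.3] op 88.1 q7 0.95 t 3.6
ROW [[0.0405, -0.0157, 0.2011], 0.0509] rows~ 4
```

jog_arm:
  rows:
    - [[0.02, -0.008, 0.05], 0.05]
    - [[0.04, -0.0157, 0.1], 0.05]
    - [[0.0405, -0.0157, 0.15], 0.05]
    - [[0.0405, -0.0157, 0.2], 0.05]
    - [[0.0405, -0.0157, 0.2], 0.05]
    - [[0.0405, -0.0157, 0.2], 0.05]
    - [[0.0405, -0.0157, 0.2], 0.05]
  gripper: 36

```text
clock: 4.23
tool_pos: [0.4687, -0.2021, 0.1123]
eef_rot: [0.188, 0.982, 0.0, 0.001]
contact_force: [0.1, 0.2, 0.0]
opening: 0.498
```

```bash
python3 - <<'E'
from h import *
save('wrist','w2.png')
go(.4674,-.2024,.042,2.76)
E
```

```text
from [ 0.4691 -0.2023  0.1128] psi 2.7635 F [-0.2  0.1  0.6] op 39.6 q7 0.6 t 4.3
ROW [[0.0024, -0.001, 0.0944], 0.0017] rows~ 2
```

View pics/w2.png

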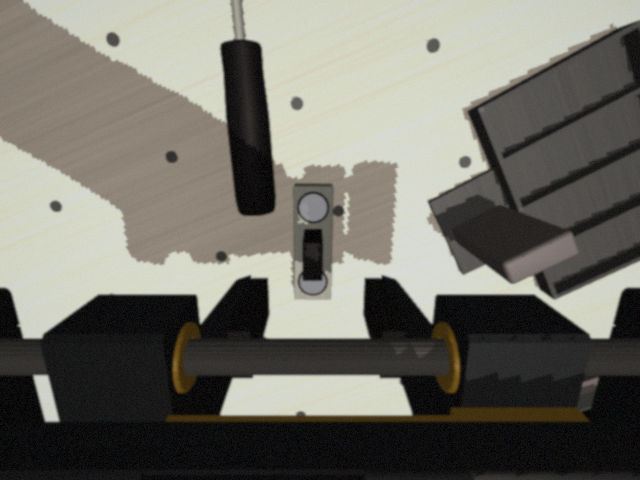

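jog_arm:
  rows:
    - [[0.002, -0.001, 0.03], 0.001]
    - [[0.0024, -0.001, 0.06], 0.001]
    - [[0.0024, -0.001, 0.08], 0.001]
    - [[0.0024, -0.001, 0.094], 0.001]
    - [[0.0024, -0.001, 0.094], 0.001]
    - [[0.0024, -0.001, 0.094], 0.001]

```text
clock: 4.78
tool_pos: [0.4667, -0.2026, 0.0417]
eef_rot: [0.189, 0.982, -0.0, 0.001]
contact_force: [-0.2, 0.8, 0.1]
opening: 0.409
```

jog_arm:
  rows:
    - [[0, 0, 0], 0]
    - [[0, 0, 0], 0]
    - [[0, 0, 0], 0]
    - [[0, 0, 0], 0]
    - [[0, 0, 0], 0]
    - [[0, 0, 0], 0]
  gripper: 0
  newtons: 30

```text
clock: 5.28
tool_pos: [0.4658, -0.2027, 0.0409]
eef_rot: [0.189, 0.982, -0.0, 0.001]
contact_force: [-0.2, 0.1, 5.6]
opening: 0.135
```

jog_arm:
  rows:
    - [[0, 0, -0.02], 0]
    - [[0, 0, -0.05], 0]
    - [[0, 0, -0.09], 0]
    - [[0, 0, -0.1], 0]
    - [[0, 0, -0.1], 0]
    - [[0, 0, -0.1], 0]

```text
clock: 5.78
tool_pos: [0.4652, -0.2028, 0.1149]
eef_rot: [0.189, 0.982, -0.0, 0.0]
contact_force: [-0.9, -0.4, -1.7]
opening: 0.132
```

```bash
python3 - <<'E'
from h import *
save('wrist','w3.png')
a=.13
c=np.array([.4877,-.0215]); 
for X in(-.0525,.0525): print(X,c+X*np.array([np.cos(a),np.sin(a)]))
t=c+(-.0525)*np.array([np.cos(a),np.sin(a)])
go(*t,.12,np.pi/2+a)
E
```

```text
-0.0525 [ 0.435643   -0.02830579]
0.0525 [ 0.539757   -0.01469421]
from [ 0.4648 -0.2026  0.1143] psi 2.7615 F [-1.1 -0.5 -1.2] op 12.2 q7 0.61 t 5.8
ROW [[0.1223, 0.2014, -0.0075], 0.5303] rows~ 9
```

View pics/w3.png

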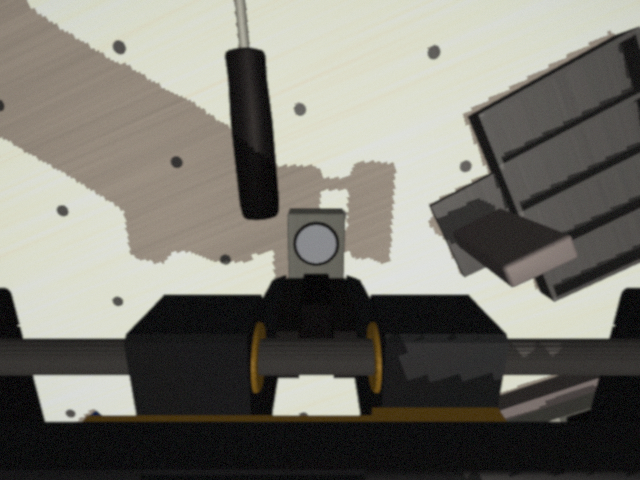

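jog_arm:
  rows:
    - [[0, 0, -0.04], 0]
    - [[0.01, 0.02, -0.065], 0.05]
    - [[0.03, 0.05, -0.065], 0.1]
    - [[0.05, 0.09, -0.065], 0.2]
    - [[0.08, 0.13, -0.065], 0.3]
    - [[0.1, 0.17, -0.065], 0.4]
    - [[0.122, 0.201, -0.065], 0.53]
    - [[0.122, 0.201, -0.065], 0.53]
    - [[0.122, 0.201, -0.065], 0.53]
    - [[0.122, 0.201, -0.065], 0.53]
    - [[0.122, 0.201, -0.065], 0.53]
    - [[0.122, 0.201, -0.065], 0.53]
    - [[0.122, 0.201, -0.065], 0.53]

```text
clock: 6.92
tool_pos: [0.436, -0.0286, 0.1633]
eef_rot: [0.658, 0.753, -0.001, -0.0]
contact_force: [-0.8, 0.3, -0.8]
opening: 0.133
```

```bash
python3 - <<'E'
from h import *
save('wrist','w4.png')
for k,z in dict(tray=0,fin_top=.075,mouth=0).items():
    for d in mark_of(k,'wrist'): print(k,d['p'],np.round(d['pixel']),np.round(p2w('wrist',*d['pixel'],z),4))
a=.13
go(.4356,-.0283,.08,np.pi/2+a)
E
```

```text
tray 0.6 [222. 381.] [ 0.4904 -0.0196  0.    ]
tray 0.27 [282. 314.] [ 0.4404 -0.0814  0.    ]
from [ 0.4362 -0.0287  0.1638] psi 1.7024 F [ 0.4  0.  -0.9] op 11.5 q7 -0.5 t 7.1
ROW [[0.0006, -0.0007, 0.1117], 0.0008] rows~ 3
```

View pics/w4.png

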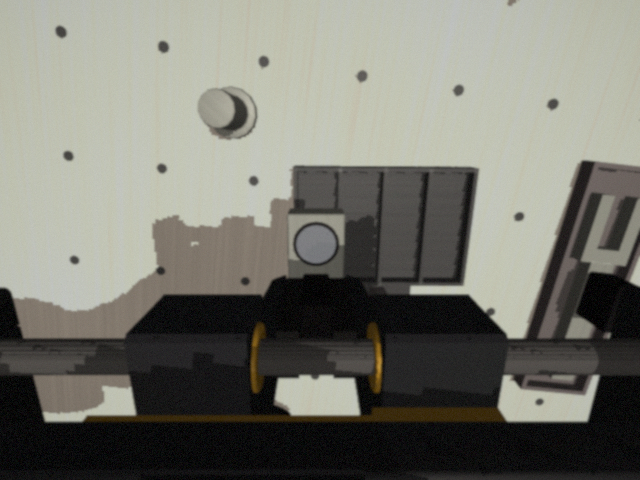

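```bash
python3 - <<'E'
from h import *
im=cv2.cvtColor(cv2.imread('pics/w4.png'),cv2.COLOR_BGR2RGB)
out(im,'w4a.png',(270,150,490,300),3.6)
A,B,C=[p2w('wrist',r_,c,.016) for c,r_ in((292.5,167.5),(476.5,168.5),(464.5,284.5))]
d=B-A;e=B-C;print(A,B,C,np.linalg.norm(d),np.linalg.norm(e),np.arctan2(d[1],d[0]),np.arctan2(e[1],e[0])-np.pi/2)
print('centre',(A+C)/2)
E
```

```text
[0.41123883 0.01748337 0.016     ] [0.5521228  0.03543325 0.016     ] [ 0.56693765 -0.06040676  0.016     ] 0.14202285167905532 0.09697828924974332 0.1267262069405565 0.1533651467114756
centre [ 0.48908824 -0.0214617   0.016     ]
```

View pics/w4a.png

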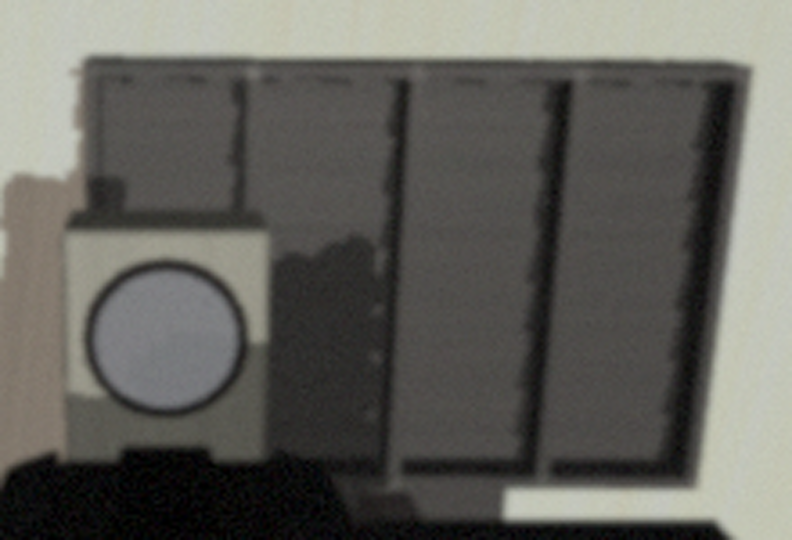

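jog_arm:
  rows:
    - [[0.0005, -0.0005, 0.04], 0.001]
    - [[0.0005, -0.0005, 0.08], 0.001]
    - [[0.0005, -0.0005, 0.11], 0.001]
    - [[0.0005, -0.0005, 0.127], 0.001]
    - [[0.0005, -0.0005, 0.127], 0.001]
    - [[0.0005, -0.0005, 0.127], 0.001]

```text
clock: 7.62
tool_pos: [0.4359, -0.0279, 0.0684]
eef_rot: [0.66, 0.752, 0.0, -0.0]
contact_force: [0.4, -0.2, -1.4]
opening: 0.133
```

```bash
python3 - <<'E'
from h import *
im=save('wrist','w5.png',(220,100,540,300),2.4)
go(.4364,-.0283,.0455,np.pi/2+.13)
E
```

```text
from [ 0.4364 -0.0278  0.069 ] psi 1.7002 F [0.2 0.5 0.3] op 11.8 q7 -0.69 t 7.7
ROW [[-0.0007, -0.0001, 0.0313], -0.0003] rows~ 1
```

View pics/w5.png

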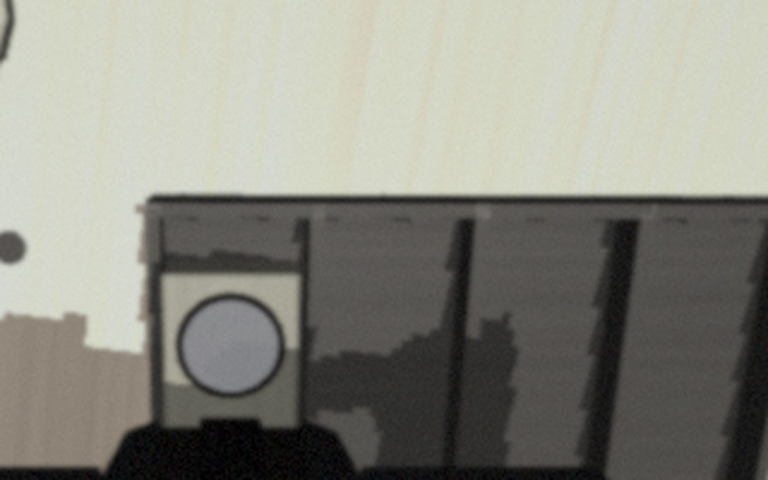

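jog_arm:
  rows:
    - [[-0.0005, 0, 0.01], 0]
    - [[-0.0007, 0, 0.02], 0]
    - [[-0.0007, 0, 0.028], 0]
    - [[-0.0007, 0, 0.03], 0]
    - [[-0.0007, 0, 0.03], 0]
    - [[-0.0007, 0, 0.03], 0]

```text
clock: 8.17
tool_pos: [0.4369, -0.0288, 0.047]
eef_rot: [0.66, 0.751, 0.002, 0.0]
contact_force: [-1.0, 0.2, -0.7]
opening: 0.135
```

jog_arm:
  rows:
    - [[0, 0, 0.001], 0]
    - [[0, 0, 0.002], 0]
    - [[0, 0, 0.002], 0]
    - [[0, 0, 0.002], 0]

```text
clock: 8.5
tool_pos: [0.4365, -0.0288, 0.0459]
eef_rot: [0.66, 0.751, 0.0, 0.001]
contact_force: [-0.1, -0.0, 6.4]
opening: 0.133
```

jog_arm:
  rows:
    - [[0, 0, 0], 0]
    - [[0, 0, 0], 0]
    - [[0, 0, 0], 0]
    - [[0, 0, 0], 0]
  gripper: 32

```text
clock: 8.83
tool_pos: [0.4361, -0.0286, 0.0448]
eef_rot: [0.66, 0.751, 0.0, 0.0]
contact_force: [-0.5, 0.3, 0.7]
opening: 0.367
```

jog_arm:
  rows:
    - [[0, 0, -0.03], 0]
    - [[0, 0, -0.07], 0]
    - [[0, 0, -0.12], 0]
    - [[0, 0, -0.17], 0]
    - [[0, 0, -0.22], 0]
    - [[0, 0, -0.22], 0]
    - [[0, 0, -0.22], 0]

```text
clock: 9.42
tool_pos: [0.4381, -0.0281, 0.2141]
eef_rot: [0.66, 0.751, 0.003, 0.003]
contact_force: [1.3, -0.5, -0.0]
opening: 0.363
```

```bash
python3 - <<'E'
from h import *
im=save('wrist','w6.png')
im=save('top','top2.png')
for d in mark_of('cassette1','top'): print(d['p'],np.round(d['pixel']),np.round(p2w('top',*d['pixel'],0),4))
go(.56,-.30,.26,2.9)
E
```

```text
0.69 [205. 460.] [ 0.5687 -0.4641  0.    ]
0.56 [198. 422.] [ 0.5904 -0.3549  0.    ]
from [ 0.4356 -0.0292  0.2094] psi 1.6992 F [-0.6  0.2 -0.6] op 32.2 q7 -0.67 t 9.6
ROW [[-0.3794, 0.1183, -0.0674], -0.6004] rows~ 10
```

View pics/w6.png

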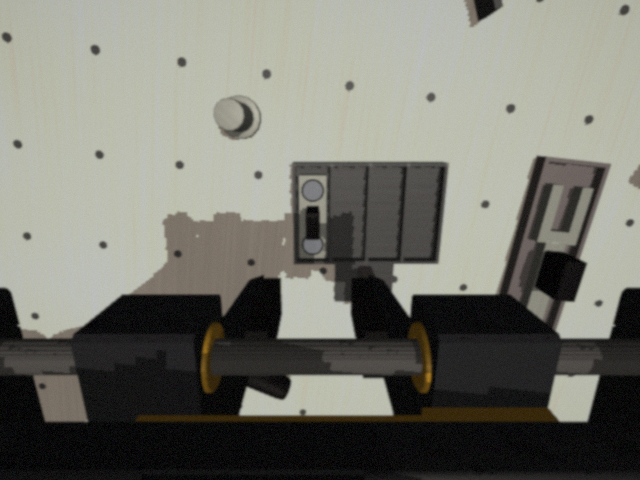

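View pics/top2.png

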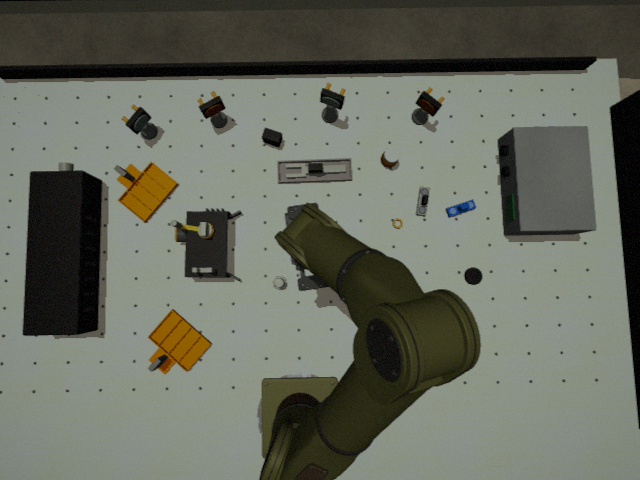

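jog_arm:
  rows:
    - [[-0.03, 0.01, -0.04], -0.05]
    - [[-0.08, 0.025, -0.067], -0.12]
    - [[-0.13, 0.04, -0.067], -0.2]
    - [[-0.18, 0.055, -0.067], -0.3]
    - [[-0.23, 0.07, -0.067], -0.36]
    - [[-0.28, 0.085, -0.067], -0.42]
    - [[-0.33, 0.1, -0.067], -0.5]
    - [[-0.38, 0.118, -0.067], -0.6]
    - [[-0.38, 0.118, -0.067], -0.6]
    - [[-0.38, 0.118, -0.067], -0.6]
    - [[-0.38, 0.118, -0.067], -0.6]
    - [[-0.38, 0.118, -0.067], -0.6]

```text
clock: 10.57
tool_pos: [0.5598, -0.2996, 0.2567]
eef_rot: [0.12, 0.993, 0.001, -0.002]
contact_force: [0.3, 0.1, -0.1]
opening: 0.367
```

```bash
python3 - <<'E'
from h import *
im=save('wrist','w7.png')
for d in mark_of('cassette1','wrist'): print(d['p'],np.round(d['pixel']),np.round(p2w('wrist',*d['pixel'],0),4))
go(.58,-.35,.26,2.9)
E
```

```text
0.79 [ 14. 558.] [ 0.435  -0.0255  0.    ]
0.75 [233. 273.] [ 0.5805 -0.3533  0.    ]
0.64 [236. 178.] [ 0.5583 -0.4606  0.    ]
0.56 [ 89. 542.] [ 0.4998 -0.0446  0.    ]
from [ 0.56   -0.2994  0.2579] psi 2.8996 F [ 0.3 -0.9 -0.4] op 32.3 q7 1.06 t 10.7
ROW [[-0.0421, -0.0591, -0.0029], -0.0002] rows~ 2
```

View pics/w7.png

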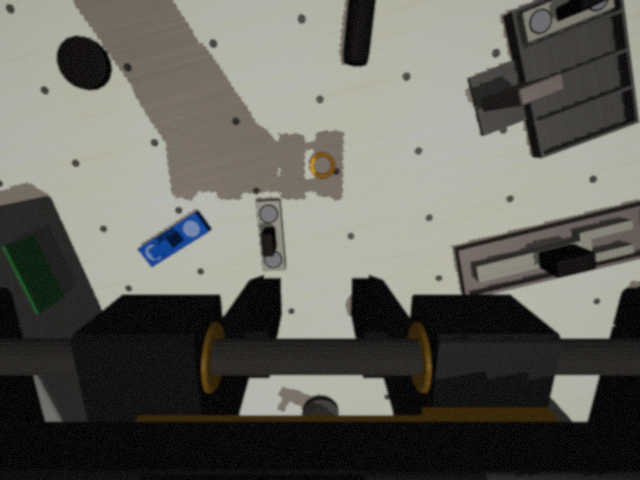

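```bash
python3 - <<'E'
from h import *
im=cv2.cvtColor(cv2.imread('pics/w7.png'),cv2.COLOR_BGR2RGB)
out(im,'w7a.png',(240,185,310,285),6)
E
```

```text
(no output)
```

View pics/w7a.png

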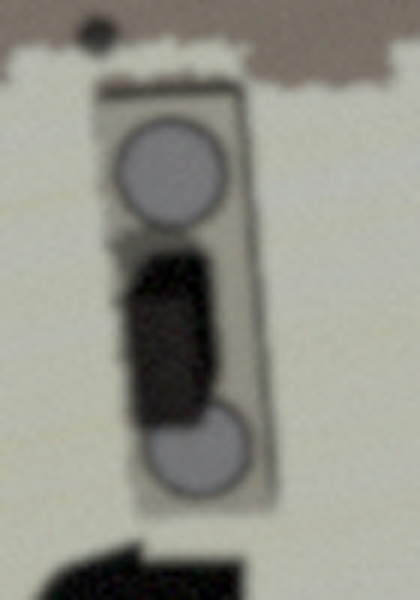

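```bash
python3 - <<'E'
from h import *
a=p2w('wrist',213.7,268.5,.014);b=p2w('wrist',259.5,273.2,.014);m=(a+b)/2;p=np.arctan2(*(a-b)[1::-1]);print(m,np.linalg.norm(a-b),p)
go(*m[:2],.11,p)
E
```

```text
[ 0.58143383 -0.35446085  0.014     ] 0.05261167874859266 2.9636956615509327
from [ 0.56   -0.2994  0.2579] psi 2.8996 F [ 0.3 -0.9 -0.4] op 32.3 q7 1.06 t 10.7
ROW [[-0.046, -0.0645, 0.1971], -0.032] rows~ 4
```

jog_arm:
  rows:
    - [[-0.02, -0.03, 0.03], -0.032]
    - [[-0.046, -0.0645, 0.08], -0.032]
    - [[-0.046, -0.0645, 0.13], -0.032]
    - [[-0.046, -0.0645, 0.17], -0.032]
    - [[-0.046, -0.0645, 0.197], -0.032]
    - [[-0.046, -0.0645, 0.197], -0.032]
    - [[-0.046, -0.0645, 0.197], -0.032]

```text
clock: 11.25
tool_pos: [0.5819, -0.3544, 0.1111]
eef_rot: [0.089, 0.996, 0.0, -0.001]
contact_force: [0.7, -0.3, -0.1]
opening: 0.363
```

```bash
python3 - <<'E'
from h import *
im=save('wrist','w8.png')
go(.5814,-.3545,.042,2.963)
E
```

```text
from [ 0.5831 -0.3546  0.113 ] psi 2.9641 F [-0.1  0.2  0.7] op 31.9 q7 1.13 t 11.3
ROW [[0.0023, -0.0003, 0.0947], 0.0006] rows~ 2
```

View pics/w8.png

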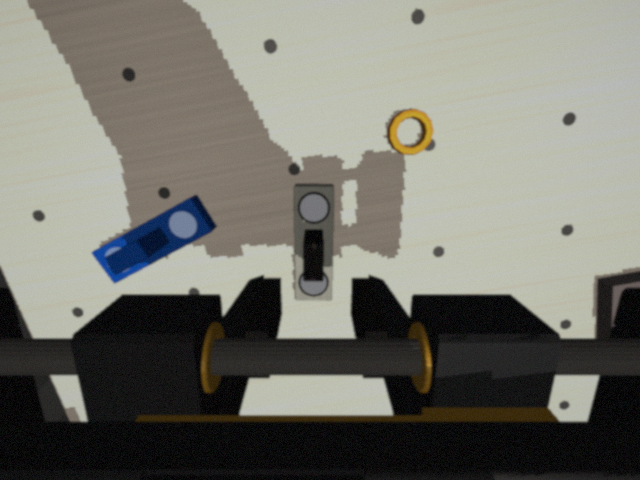

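jog_arm:
  rows:
    - [[0.002, 0, 0.03], 0]
    - [[0.002, 0, 0.06], 0]
    - [[0.002, 0, 0.08], 0]
    - [[0.002, 0, 0.094], 0]
    - [[0.002, 0, 0.094], 0]
    - [[0.002, 0, 0.094], 0]

```text
clock: 11.8
tool_pos: [0.5814, -0.3549, 0.0425]
eef_rot: [0.089, 0.996, 0.0, 0.001]
contact_force: [-0.2, 0.0, 0.3]
opening: 0.363
```

jog_arm:
  rows:
    - [[0, 0, 0], 0]
    - [[0, 0, 0], 0]
    - [[0, 0, 0], 0]
    - [[0, 0, 0], 0]
    - [[0, 0, 0], 0]
    - [[0, 0, 0], 0]
  gripper: 0
  newtons: 30

```text
clock: 12.3
tool_pos: [0.5815, -0.3551, 0.0428]
eef_rot: [0.089, 0.996, -0.0, 0.001]
contact_force: [-0.2, 0.2, 5.4]
opening: 0.138
```

jog_arm:
  rows:
    - [[0, 0, -0.03], 0]
    - [[0, 0, -0.07], 0]
    - [[0, 0, -0.11], 0]
    - [[0, 0, -0.15], 0]
    - [[0, 0, -0.165], 0]
    - [[0, 0, -0.165], 0]
    - [[0, 0, -0.165], 0]

```text
clock: 12.88
tool_pos: [0.5803, -0.3552, 0.1646]
eef_rot: [0.089, 0.996, -0.0, -0.001]
contact_force: [-0.7, -0.9, -1.5]
opening: 0.132
```

```bash
python3 - <<'E'
from h import *
save('wrist','w9.png')
a=.13
t=np.array([.4885,-.0215])+.0525*np.array([np.cos(a),np.sin(a)])
print(t);go(*t,.165,np.pi/2+a)
E
```

```text
[ 0.540557   -0.01469421]
from [ 0.5796 -0.3551  0.1634] psi 2.9638 F [ 0.4  0.7 -1.6] op 11.7 q7 1.17 t 12.9
ROW [[0.1315, 0.4375, -0.0019], 0.6315] rows~ 11
```

View pics/w9.png

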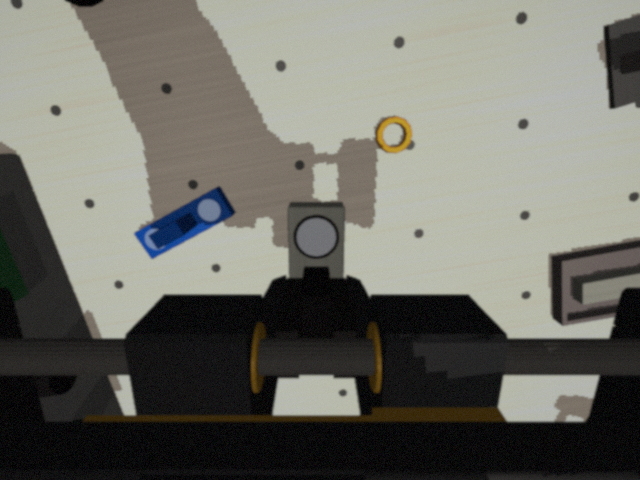

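jog_arm:
  rows:
    - [[0.01, 0.02, -0.02], 0.03]
    - [[0.02, 0.06, -0.02], 0.09]
    - [[0.03, 0.1, -0.02], 0.15]
    - [[0.045, 0.15, -0.02], 0.21]
    - [[0.06, 0.2, -0.02], 0.27]
    - [[0.075, 0.25, -0.02], 0.33]
    - [[0.09, 0.3, -0.02], 0.4]
    - [[0.105, 0.35, -0.01], 0.46]
    - [[0.12, 0.4, -0.01], 0.52]
    - [[0.128, 0.425, 0], 0.58]
    - [[0.1315, 0.4375, 0], 0.6315]
    - [[0.1315, 0.4375, 0], 0.6315]
    - [[0.1315, 0.4375, 0], 0.6315]
    - [[0.1315, 0.4375, 0], 0.6315]

```text
clock: 14.1
tool_pos: [0.5414, -0.0165, 0.1643]
eef_rot: [0.659, 0.752, -0.001, -0.0]
contact_force: [-0.1, 0.6, -0.8]
opening: 0.135
```

```bash
python3 - <<'E'
from h import *
im=save('wrist','w10.png')
out(im,'w10a.png',(170,130,470,310),2.6)
go(.5405,-.0147,.069,np.pi/2+.13)
E
```

```text
from [ 0.5415 -0.0167  0.1645] psi 1.7004 F [ 0.5 -0.6 -1.1] op 11.7 q7 -0.67 t 14.2
ROW [[0.003, -0.0008, 0.1274], -0.0002] rows~ 3
```

View pics/w10a.png

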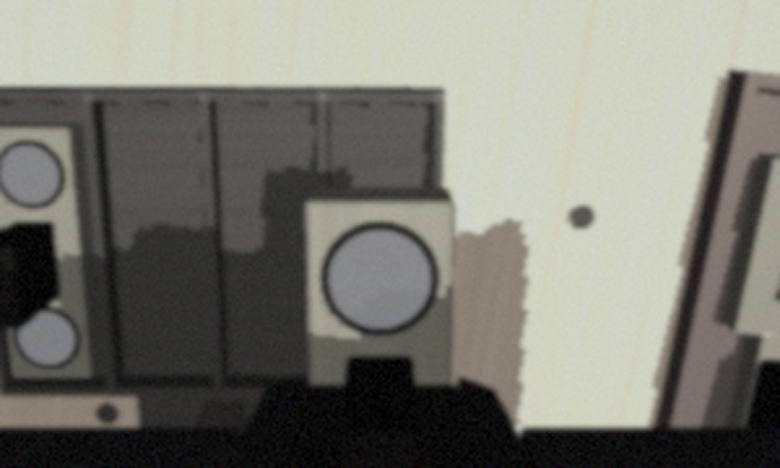

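jog_arm:
  rows:
    - [[0.001, 0, 0.04], 0]
    - [[0.002, 0, 0.08], 0]
    - [[0.003, -0.0008, 0.11], 0]
    - [[0.003, -0.0008, 0.127], 0]
    - [[0.003, -0.0008, 0.127], 0]
    - [[0.003, -0.0008, 0.127], 0]

```text
clock: 14.65
tool_pos: [0.5407, -0.0137, 0.0696]
eef_rot: [0.66, 0.751, -0.001, -0.0]
contact_force: [-0.1, -0.5, -1.4]
opening: 0.133
```

```bash
python3 - <<'E'
from h import *
im=save('wrist','w11.png')
out(im,'w11a.png',(170,130,470,310),2.6)
go(.5405,-.0147,.0465,np.pi/2+.13)
E
```

```text
from [ 0.5413 -0.0133  0.0705] psi 1.6998 F [ 0.5  0.3 -1.6] op 11.5 q7 -0.83 t 14.7
ROW [[-0.0018, -0.0013, 0.032], -0.0005] rows~ 1
```

View pics/w11a.png

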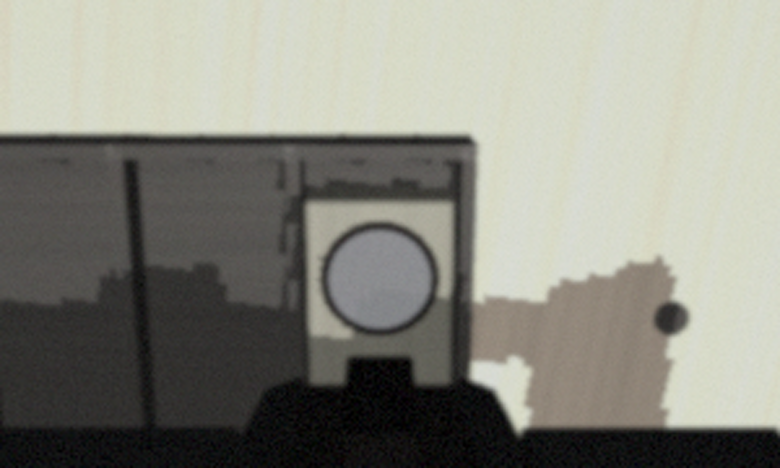

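jog_arm:
  rows:
    - [[-0.001, 0, 0.01], 0]
    - [[-0.001, 0, 0.02], 0]
    - [[-0.001, 0, 0.028], 0]
    - [[-0.001, 0, 0.031], 0]
    - [[-0.001, 0, 0.031], 0]
    - [[-0.001, 0, 0.031], 0]
    - [[-0.001, 0, 0.033], 0]
    - [[-0.001, 0, 0.033], 0]

```text
clock: 15.37
tool_pos: [0.5411, -0.0134, 0.0476]
eef_rot: [0.66, 0.752, -0.0, 0.001]
contact_force: [-4.7, -2.1, 21.7]
opening: 0.137
```

jog_arm:
  rows:
    - [[0, 0, -0.001], 0]
    - [[0, 0, -0.001], 0]
    - [[0, 0, -0.001], 0]
    - [[0, 0, -0.001], 0]
  gripper: 32

```text
clock: 15.7
tool_pos: [0.541, -0.0131, 0.0459]
eef_rot: [0.66, 0.752, -0.0, -0.0]
contact_force: [-0.5, -0.2, 0.0]
opening: 0.361
```

jog_arm:
  rows:
    - [[0, 0, -0.03], 0]
    - [[0, 0, -0.07], 0]
    - [[-0.02, 0, -0.12], 0]
    - [[-0.05, 0, -0.17], 0]
    - [[-0.1, 0, -0.22], 0]
    - [[-0.13, 0, -0.22], 0]
    - [[-0.13, 0, -0.22], 0]
    - [[-0.13, 0, -0.22], 0]

```text
clock: 16.37
tool_pos: [0.5537, -0.1124, 0.2112]
eef_rot: [0.662, 0.75, -0.0, 0.001]
contact_force: [0.4, 0.8, 0.3]
opening: 0.364
```

```bash
python3 - <<'E'
from h import *
im=save('wrist','w12.png')
out(im,'w12a.png',(230,20,500,300),2.1)
go(.498,-.0925,.10,np.pi/2+.13)
E
```

```text
from [ 0.5533 -0.1103  0.2108] psi 1.6992 F [ 0.2 -0.4 -0.5] op 32.0 q7 -0.41 t 16.4
ROW [[0.0329, -0.07, 0.1478], -0.0008] rows~ 3
```

View pics/w12.png

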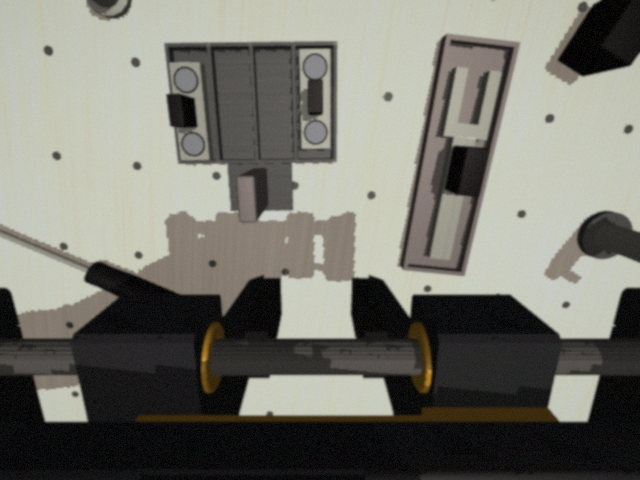

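```bash
python3 - <<'E'
from h import *
P=np.array([p2w('wrist',r_,c,.016) for c,r_ in((166.5,44.5),(336.5,43.5),(336,161),(179,162))])
print(P.round(4),P.mean(0).round(4))
for i in range(4):
    d=P[(i+1)%4]-P[i];print(np.linalg.norm(d).round(4),np.arctan2(d[1],d[0]).round(3))
T=np.array([p2w('wrist',r_,c,.014) for c,r_ in((446,36),(518,42),(467,274),(402,268))])
print(T.round(4),T.mean(0).round(4))
for i in range(4):
    d=T[(i+1)%4]-T[i];print(np.linalg.norm(d).round(4),np.arctan2(d[1],d[0]).round(3))
im=cv2.cvtColor(cv2.imread('pics/w12.png'),cv2.COLOR_BGR2RGB)
out(im,'w12b.png',(390,20,530,290),2.2)
out(im,'w12c.png',(220,150,310,230),7)
E
```

```text
[[ 0.4114  0.0179  0.016 ]
 [ 0.5507  0.0366  0.016 ]
 [ 0.564  -0.0575  0.016 ]
 [ 0.4238 -0.0766  0.016 ]] [ 0.4875 -0.0199  0.016 ]
0.1405 0.134
0.095 -1.43
0.1415 -3.006
0.0952 1.701
[[ 0.6396  0.0542  0.014 ]
 [ 0.6998  0.0575  0.014 ]
 [ 0.7088 -0.1496  0.014 ]
 [ 0.6436 -0.1517  0.014 ]] [ 0.673  -0.0474  0.014 ]
0.0603 0.055
0.2073 -1.528
0.0652 -3.11
0.2059 1.59
```

View pics/w12c.png

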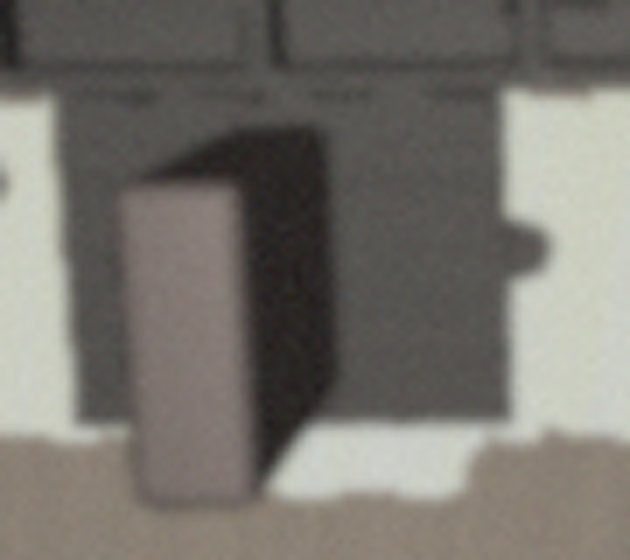

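View pics/w12b.png

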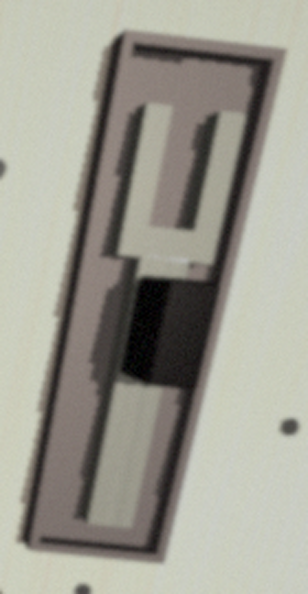

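```bash
python3 - <<'E'
from h import *
P=np.array([p2w('wrist',150+v/7,220+u/7,.075) for u,v in((122,185),(243,182),(262,495),(145,500))])
m=P.mean(0);print(P.round(4),m.round(4), np.arctan2(*(P[0]-P[3])[1::-1]),np.arctan2(*(P[1]-P[2])[1::-1]))
go(*m[:2],.10,np.pi/2+.13)
E
```

```text
[[ 0.4892 -0.0746  0.075 ]
 [ 0.5019 -0.0727  0.075 ]
 [ 0.5068 -0.1064  0.075 ]
 [ 0.494  -0.1087  0.075 ]] [ 0.498  -0.0906  0.075 ] 1.7116079348105104 1.7127959786236036
from [ 0.5533 -0.1103  0.2108] psi 1.6992 F [ 0.2 -0.4 -0.5] op 32.0 q7 -0.41 t 16.4
ROW [[0.0354, -0.0697, 0.1478], -0.0008] rows~ 4
```

jog_arm:
  rows:
    - [[0.015, -0.03, 0.02], 0]
    - [[0.03, -0.06, 0.06], 0]
    - [[0.0354, -0.0697, 0.11], 0]
    - [[0.0354, -0.0697, 0.148], 0]
    - [[0.0354, -0.0697, 0.148], 0]
    - [[0.0354, -0.0697, 0.148], 0]
    - [[0.0354, -0.0697, 0.148], 0]

```text
clock: 17.0
tool_pos: [0.4993, -0.089, 0.1011]
eef_rot: [0.659, 0.752, 0.001, 0.0]
contact_force: [0.1, -1.0, -0.0]
opening: 0.363
```

```bash
python3 - <<'E'
from h import *
im=save('wrist','w13.png')
go(.498,-.0906,.063,np.pi/2+.135)
E
```

```text
from [ 0.4997 -0.0893  0.1015] psi 1.7015 F [-0.3 -0.4  0.1] op 32.2 q7 -0.72 t 17.1
ROW [[-0.0014, -0.0026, 0.0513], -0.0021] rows~ 1
```

View pics/w13.png

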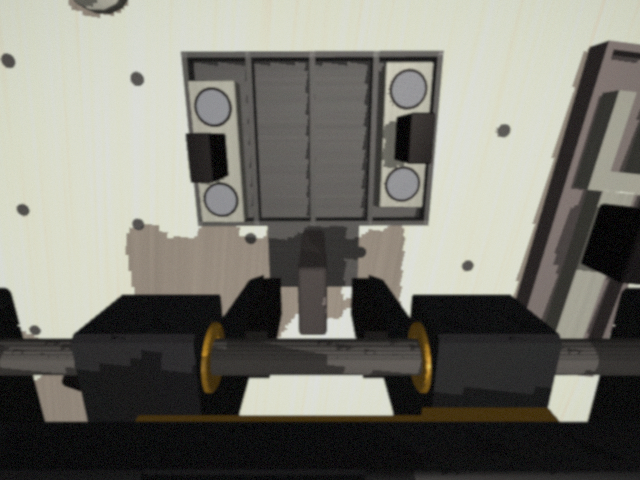

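jog_arm:
  rows:
    - [[-0.001, -0.002, 0.02], 0]
    - [[-0.001, -0.002, 0.04], 0]
    - [[-0.001, -0.002, 0.051], 0]
    - [[-0.001, -0.002, 0.051], 0]
    - [[-0.001, -0.002, 0.051], 0]

```text
clock: 17.47
tool_pos: [0.4976, -0.091, 0.0627]
eef_rot: [0.66, 0.752, 0.0, 0.0]
contact_force: [-0.1, -0.3, 0.9]
opening: 0.36
```

jog_arm:
  rows:
    - [[0, 0, 0], 0]
    - [[0, 0, 0], 0]
    - [[0, 0, 0], 0]
    - [[0, 0, 0], 0]
    - [[0, 0, 0], 0]
    - [[0, 0, 0], 0]
  gripper: 0
  newtons: 40

```text
clock: 17.97
tool_pos: [0.4976, -0.0912, 0.0627]
eef_rot: [0.66, 0.752, 0.0, 0.001]
contact_force: [0.0, 0.1, 5.7]
opening: 0.156
```

```bash
python3 - <<'E'
from h import *
im=save('top','top3.png',(150,180,300,300),5)
for k,z in dict(bay=0,mouth=0,brace_seat=.091,tang_top=.116,lever_top=.141).items():
    for d in mark_of(k,'top')[:1]: print(k,d['p'],np.round(d['pixel']),np.round(p2w('top',*d['pixel'],z),4))
im=save('wrist','w14.png')
for k,z in dict(bay=0,mouth=0,brace_seat=.091,tang_top=.116,lever_top=.141).items():
    for d in mark_of(k,'wrist')[:1]: print(k,d['p'],np.round(d['pixel']),np.round(p2w('wrist',*d['pixel'],z),4))
go(.498,-.0906,.063,np.pi/2+.135)
E
```

```text
bay 0.96 [245. 214.] [0.4665 0.2336 0.    ]
brace_seat 0.25 [246. 212.] [0.4565 0.2222 0.091 ]
tang_top 0.58 [230. 200.] [0.4978 0.2471 0.116 ]
lever_top 0.69 [224. 173.] [0.5094 0.3105 0.141 ]
brace_seat 0.28 [153. 208.] [ 0.4596 -0.028   0.091 ]
lever_top 0.27 [238. 639.] [ 0.5337 -0.0275  0.141 ]
from [ 0.4976 -0.0912  0.0626] psi 1.701 F [-0.2 -0.3  6.1] op 13.4 q7 -0.81 t 18.6
ROW [[0.0007, 0.0006, -0.0005], -0.0024] rows~ 1
```

View pics/top3.png

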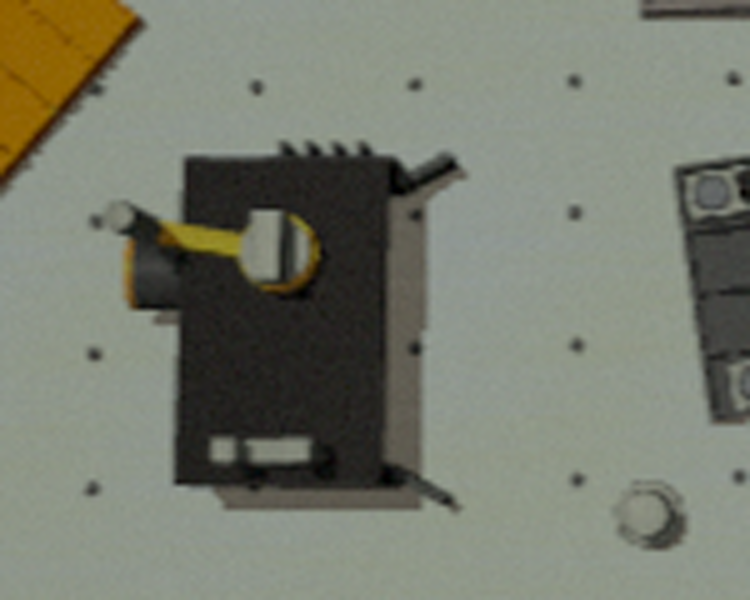

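View pics/w14.png

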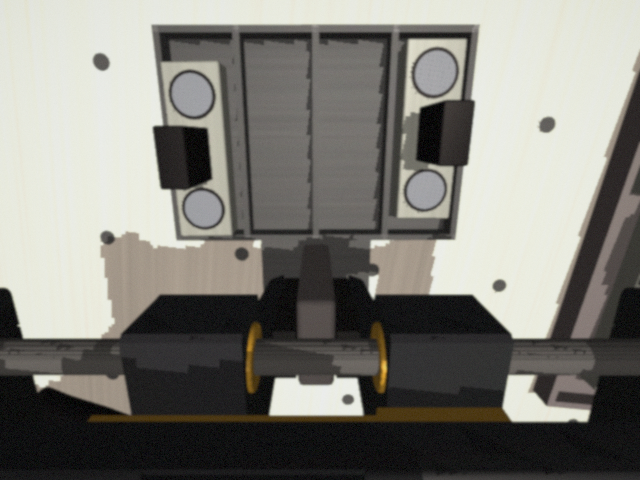

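```bash
python3 - <<'E'
from h import *
P=np.array([p2w('top',180+v/5,150+u/5,.07) for u,v in((184,157),(388,157),(383,486),(176,484))])
print(P.round(4),P.mean(0).round(4))
for i in range(4):
    d=P[(i+1)%4]-P[i];print(np.linalg.norm(d).round(4),np.arctan2(d[1],d[0]).round(3))
E
```

```text
[[0.5531 0.293  0.07  ]
 [0.5513 0.1838 0.07  ]
 [0.3758 0.1863 0.07  ]
 [0.3788 0.2954 0.07  ]] [0.4648 0.2396 0.07  ]
0.1091 -1.588
0.1754 3.127
0.1091 1.544
0.1743 -0.014
```

```bash
python3 - <<'E'
from h import *
im=snapshot('top')
for d in mark_of('pedestal','top'): print(d,p2w('top',*d['pixel'],0))
for d in boxes_of('pedestal','top'): print(d,p2w('top',d['rect'][1],d['rect'][0],0.05),p2w('top',d['rect'][3],d['rect'][2],0.))
out(im,'top4.png',(250,190,370,310),6)
E
```

```text
{'pixel': [283.5, 279.1], 'p': 0.64} [0.3571315  0.05189066 0.        ]
```

View pics/top4.png

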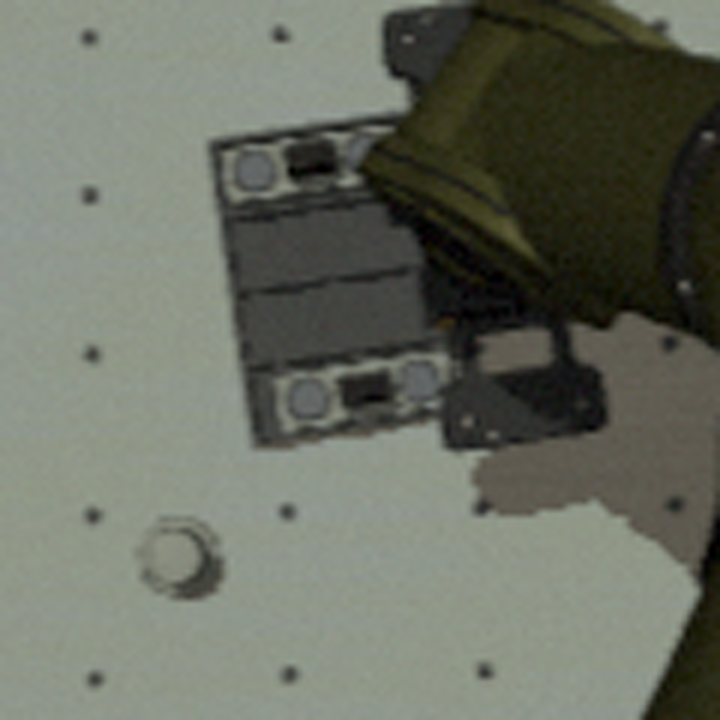

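```bash
python3 - <<'E'
from h import *
go(.4615,.02,.063,np.pi/2-.018)
E
```

```text
from [ 0.4976 -0.0912  0.0626] psi 1.7009 F [-1.5 -1.4  5.6] op 13.6 q7 -0.81 t 18.7
ROW [[0.1532, -0.0285, -0.0006], 0.074] rows~ 3
```

jog_arm:
  rows:
    - [[0.01, -0.002, -0.001], 0.005]
    - [[0.025, -0.005, -0.001], 0.012]
    - [[0.04, -0.008, -0.001], 0.02]
    - [[0.06, -0.012, -0.001], 0.03]
    - [[0.08, -0.016, -0.001], 0.04]
    - [[0.1, -0.02, -0.001], 0.05]
    - [[0.12, -0.024, -0.001], 0.06]
    - [[0.135, -0.026, -0.001], 0.067]
    - [[0.147, -0.028, -0.001], 0.072]
    - [[0.153, -0.0285, -0.001], 0.074]
    - [[0.153, -0.0285, -0.001], 0.074]
    - [[0.153, -0.0285, -0.001], 0.074]
    - [[0.153, -0.0285, -0.001], 0.074]

```text
clock: 19.8
tool_pos: [0.4609, 0.0203, 0.0627]
eef_rot: [0.713, 0.701, 0.001, -0.001]
contact_force: [-0.5, 2.1, -2.8]
opening: 0.158
```

```bash
python3 - <<'E'
from h import *
im=save('wrist','w15.png')
im=save('top','top5.png',(150,180,350,320),4)
go(.4615,.0276,.063,np.pi/2-.018)
E
```

```text
from [0.461  0.0199 0.0627] psi 1.5527 F [-1.5  1.4 -1.4] op 14.0 q7 -1.33 t 19.9
ROW [[0.0103, 0.0005, -0.0004], -0.0001] rows~ 1
```

View pics/w15.png

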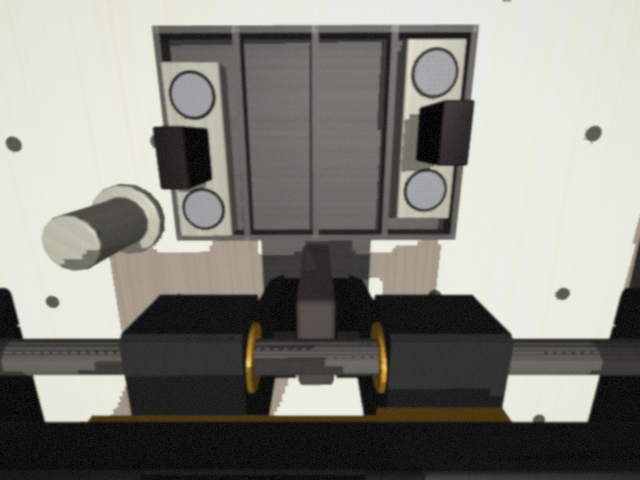

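View pics/top5.png

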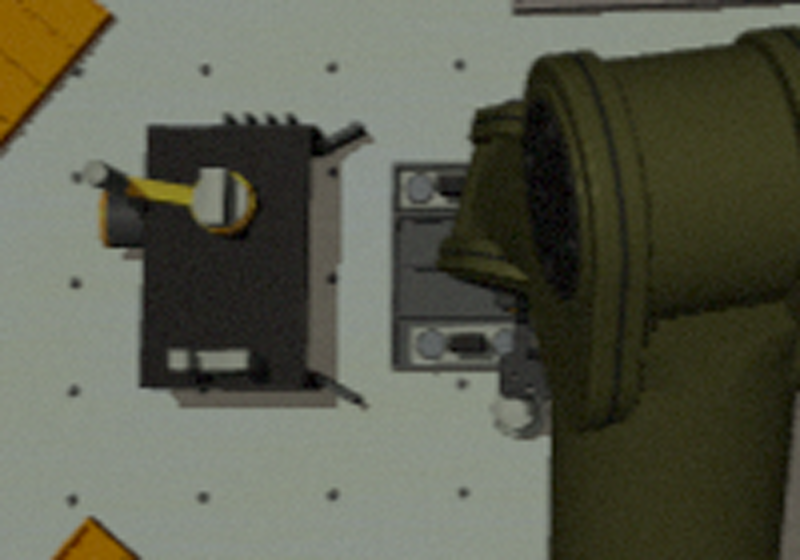

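```bash
python3 - <<'E'
from h import *
a=p2w('top',180+163/4,150+394.5/4,.016);b=p2w('top',180+370/4,150+391.5/4,.016);print(a,b,(a+b)/2,np.linalg.norm(a-b),np.arctan2(*(a-b)[1::-1]))
m=(a+b)/2
yaw=-.018;c=np.array([.4648,.2396])
Rm=np.array([[np.cos(yaw),np.sin(yaw)],[-np.sin(yaw),np.cos(yaw)]])
print('in bay',Rm@(m[:2]-c))
st=get_state();print('tcp in bay',Rm@(st['tool_pos'][:2]-c))
E
```

```text
[0.53233429 0.13395184 0.016     ] [0.3886901  0.13659739 0.016     ] [0.46051219 0.13527461 0.016     ] 0.1436685514869423 -0.018415332403357312
in bay [-0.00240936 -0.10438566]
tcp in bay [ 1.49534975e-04 -2.19740315e-01]
```

jog_arm:
  rows:
    - [[0.008, 0.0016, 0], 0]
    - [[0.02, 0.0016, 0], 0]
    - [[0.032, 0.0016, 0], 0]
    - [[0.044, 0.0016, 0], 0]
    - [[0.056, 0.0016, 0], 0]
    - [[0.068, 0.0016, 0], 0]
    - [[0.08, 0.0016, 0], 0]
    - [[0.08, 0.0016, 0], 0]
    - [[0.08, 0.0016, 0], 0]

```text
clock: 20.65
tool_pos: [0.4633, 0.082, 0.0627]
eef_rot: [0.713, 0.702, 0.001, -0.001]
contact_force: [0.0, 0.5, -3.3]
opening: 0.156
```

```bash
python3 - <<'E'
from h import *
im=save('wrist','w16.png')
im=save('top','top6.png',(150,180,350,320),4)
im=save('scene','scene2.png',(280,120,480,270),4)
go(.4615,.0276,.063,np.pi/2-.018)
E
```

```text
from [0.4632 0.0802 0.0627] psi 1.5531 F [ 0.4  0.6 -4.1] op 13.7 q7 -1.4 t 20.8
ROW [[-0.0701, -0.001, -0.0005], 0.0002] rows~ 2
```

View pics/w16.png

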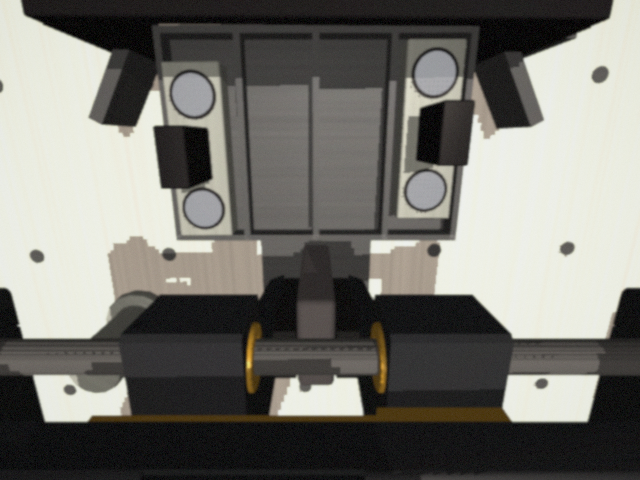

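View pics/top6.png

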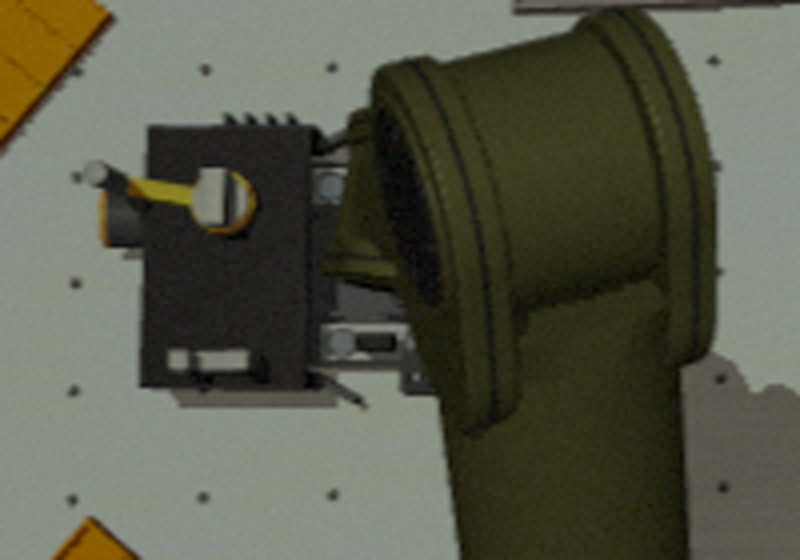

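View pics/scene2.png

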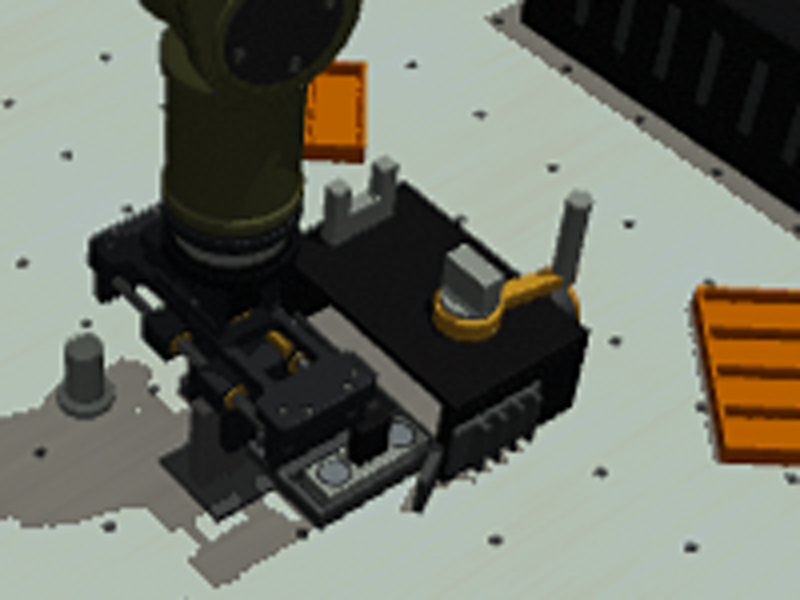

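jog_arm:
  rows:
    - [[0.008, 0, 0], 0]
    - [[0.018, 0, 0], 0]
    - [[0.028, 0, 0], 0]
    - [[0.038, 0, 0], 0]
    - [[0.048, 0, 0], 0]
    - [[0.058, 0, 0], 0]
    - [[0.068, 0, 0], 0]
    - [[0.078, 0, 0], 0]
    - [[0.088, 0, 0], 0]
    - [[0.093, 0, 0], 0]
    - [[0.093, 0, 0], 0]

```text
clock: 21.72
tool_pos: [0.4645, 0.1518, 0.0627]
eef_rot: [0.713, 0.701, 0.001, -0.001]
contact_force: [-0.5, 0.8, -4.8]
opening: 0.155
```

```bash
python3 - <<'E'
from h import *
im=save('wrist','w17.png')
im=save('scene','scene3.png',(280,120,480,270),4)
go(.4634,.1636,.063,np.pi/2-.018)
E
```

```text
from [0.4645 0.1506 0.0627] psi 1.5538 F [ 1.1  1.9 -3.7] op 13.9 q7 -1.46 t 21.8
ROW [[0.0173, -0.0017, -0.0004], 0.0005] rows~ 1
```

View pics/w17.png

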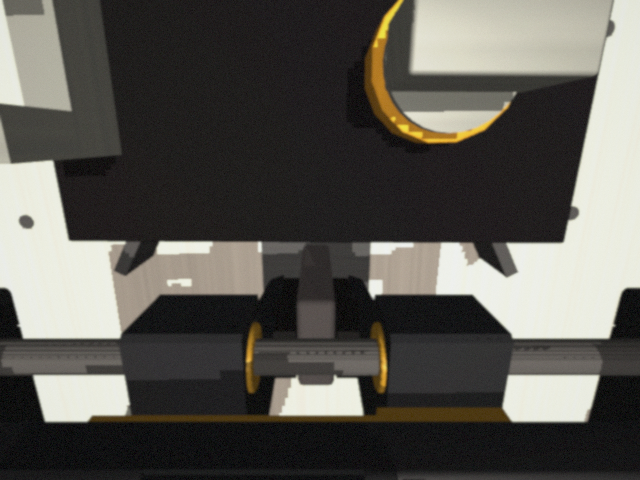

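View pics/scene3.png

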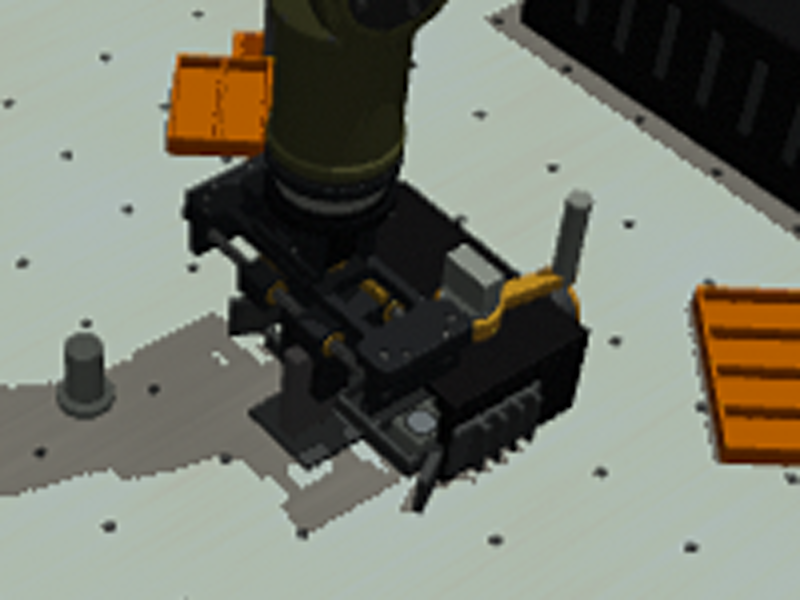

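jog_arm:
  rows:
    - [[0.004, 0, 0], 0]
    - [[0.008, 0, 0], 0]
    - [[0.012, 0, 0], 0]
    - [[0.015, 0, 0], 0]
    - [[0.015, 0, 0], 0]
    - [[0.015, 0, 0], 0]

```text
clock: 22.32
tool_pos: [0.4647, 0.1616, 0.0627]
eef_rot: [0.713, 0.701, 0.001, -0.0]
contact_force: [-0.4, -0.6, -4.2]
opening: 0.153
```

jog_arm:
  rows:
    - [[0.002, 0, 0], 0]
    - [[0.004, 0, 0], 0]
    - [[0.004, 0, 0], 0]
    - [[0.004, 0, 0], 0]

```text
clock: 22.65
tool_pos: [0.4647, 0.1638, 0.0627]
eef_rot: [0.713, 0.701, -0.0, 0.0]
contact_force: [0.7, -2.1, -2.7]
opening: 0.155
```

jog_arm:
  rows:
    - [[0.002, 0, 0], 0]
    - [[0.004, 0, 0], 0]
    - [[0.004, 0, 0], 0]
    - [[0.004, 0, 0], 0]

```text
clock: 22.98
tool_pos: [0.4648, 0.1673, 0.0627]
eef_rot: [0.713, 0.701, 0.0, -0.0]
contact_force: [-0.3, -0.7, -2.7]
opening: 0.155
```

jog_arm:
  rows:
    - [[0.002, 0, 0], 0]
    - [[0.004, 0, 0], 0]
    - [[0.004, 0, 0], 0]
    - [[0.004, 0, 0], 0]

```text
clock: 23.32
tool_pos: [0.4645, 0.1689, 0.0627]
eef_rot: [0.714, 0.701, -0.001, 0.0]
contact_force: [-0.6, -4.1, -0.7]
opening: 0.154
```

jog_arm:
  rows:
    - [[0.002, 0, 0], 0]
    - [[0.004, 0, 0], 0]
    - [[0.004, 0, 0], 0]
    - [[0.004, 0, 0], 0]

```text
clock: 23.65
tool_pos: [0.4645, 0.169, 0.0627]
eef_rot: [0.714, 0.7, -0.003, 0.002]
contact_force: [-2.0, -9.0, 2.9]
opening: 0.154
```

```bash
python3 - <<'E'
from h import *
im=save('wrist','w18.png')
im=save('scene','scene4.png',(320,150,420,260),6)
go(.4634,.1636,.063,np.pi/2-.018)
E
```

```text
from [0.4645 0.169  0.0627] psi 1.5505 F [-0.9 -8.5  2.8] op 13.4 q7 -1.47 t 23.8
ROW [[-0.0073, -0.0013, -0.0004], -0.0012] rows~ 1
```

View pics/w18.png

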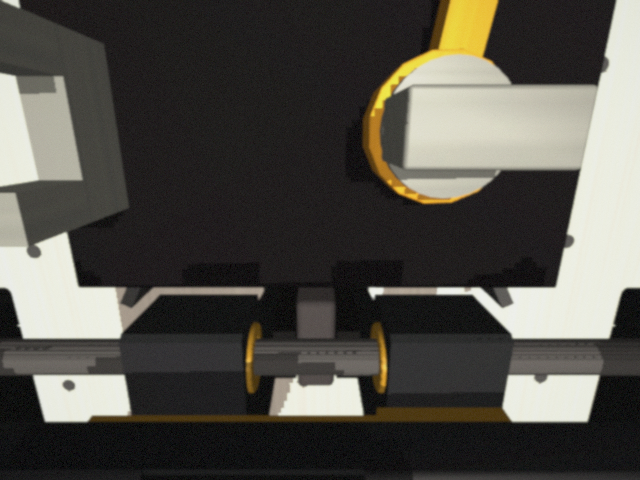

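View pics/scene4.png

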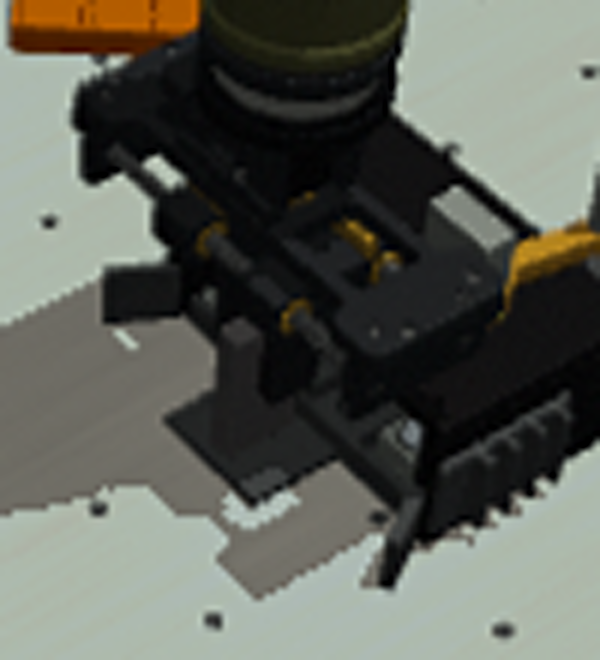

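jog_arm:
  rows:
    - [[0.002, 0, 0], 0]
    - [[0.004, 0, 0], 0]
    - [[0.006, 0, 0], 0]
    - [[0.006, 0, 0], 0]
    - [[0.006, 0, 0], 0]

```text
clock: 24.17
tool_pos: [0.4645, 0.1693, 0.0626]
eef_rot: [0.715, 0.699, -0.006, 0.005]
contact_force: [-1.1, -16.1, 7.8]
opening: 0.155
```

```bash
python3 - <<'E'
from h import *
im=snapshot('scene')
yaw=-.018;c=np.array([.4648,.2396])
def B(x,y,z): return np.array([c[0]+x*np.cos(yaw)-y*np.sin(yaw),c[1]+x*np.sin(yaw)+y*np.cos(yaw),z])
pts=[B(.0875,-.055,.07),B(-.0875,-.055,.07),B(.0875,.055,.07),B(.0715,-.053,.016),B(.03,-.099,.005),B(-.03,-.099,.005),B(.007,-.094,.075),B(-.007,-.094,.075)]
proj_check('scene',pts,'scene5.png',im)
im=cv2.cvtColor(cv2.imread('pics/scene5.png'),cv2.COLOR_BGR2RGB);out(im,'scene5a.png',(320,150,440,260),6)
go(.4634,.1636,.063,np.pi/2-.018)
E
```

```text
from [0.4645 0.1693 0.0626] psi 1.5479 F [ -0.3 -15.9   7.5] op 13.8 q7 -1.47 t 24.2
ROW [[-0.0076, -0.0013, -0.0004], -0.0024] rows~ 1
```

View pics/scene5a.png

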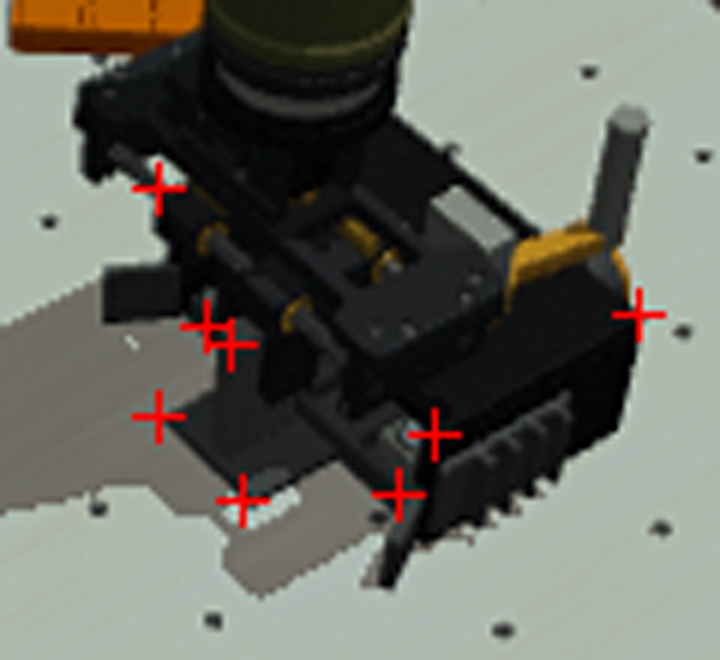

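jog_arm:
  rows:
    - [[-0.003, 0, 0], 0]
    - [[-0.006, 0, 0], 0]
    - [[-0.006, 0, 0], 0]
    - [[-0.006, 0, 0], 0]

```text
clock: 24.55
tool_pos: [0.4645, 0.1691, 0.0627]
eef_rot: [0.714, 0.7, -0.003, 0.002]
contact_force: [-1.8, -9.5, 3.3]
opening: 0.154
```

jog_arm:
  rows:
    - [[0, 0, 0], 0]
    - [[0, 0, 0], 0]
    - [[0, 0, 0], 0]
    - [[0, 0, 0], 0]
    - [[0, 0, 0], 0]
  gripper: 36

```text
clock: 24.97
tool_pos: [0.4651, 0.1738, 0.0628]
eef_rot: [0.713, 0.701, 0.001, -0.0]
contact_force: [-0.2, -0.6, 0.7]
opening: 0.409
```

jog_arm:
  rows:
    - [[0, 0, -0.02], 0]
    - [[0, 0, -0.05], 0]
    - [[-0.02, 0, -0.09], 0]
    - [[-0.04, 0, -0.14], 0]
    - [[-0.06, 0, -0.19], 0]
    - [[-0.06, 0, -0.24], 0]
    - [[-0.06, 0, -0.24], 0]
    - [[-0.06, 0, -0.24], 0]

```text
clock: 25.63
tool_pos: [0.4652, 0.1283, 0.2446]
eef_rot: [0.714, 0.7, 0.002, 0.001]
contact_force: [-0.4, 0.0, -0.4]
opening: 0.408
```

```bash
python3 - <<'E'
from h import *
im=save('wrist','w19.png')
for k,z in dict(brace_seat=.091,tang_top=.116,lever_top=.141,fin_top=.075,bay=0).items():
    for d in mark_of(k,'wrist')[:1]: print(k,d['p'],np.round(d['pixel']),np.round(p2w('wrist',*d['pixel'],z),4))
im=save('scene','scene6.png',(300,120,480,260),4.4)
go(.6,-.0,.26,1.553)
E
```

```text
brace_seat 0.94 [ 78. 218.] [0.3934 0.2419 0.091 ]
tang_top 0.92 [ 70. 367.] [0.4979 0.2411 0.116 ]
fin_top 0.67 [178. 314.] [0.461  0.1663 0.075 ]
bay 0.69 [ 93. 314.] [0.4617 0.2404 0.    ]
from [0.4635 0.1279 0.2417] psi 1.5536 F [-0.1 -0.5  0.7] op 35.7 q7 -1.04 t 26.0
ROW [[-0.1674, 0.1849, -0.0247], 0.0003] rows~ 5
```

View pics/w19.png

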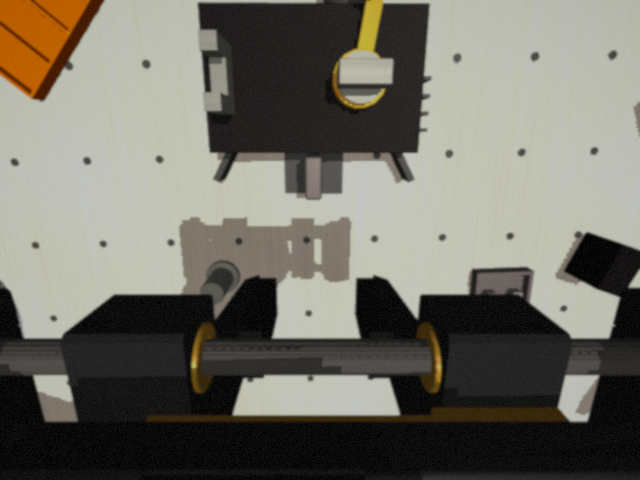

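View pics/scene6.png

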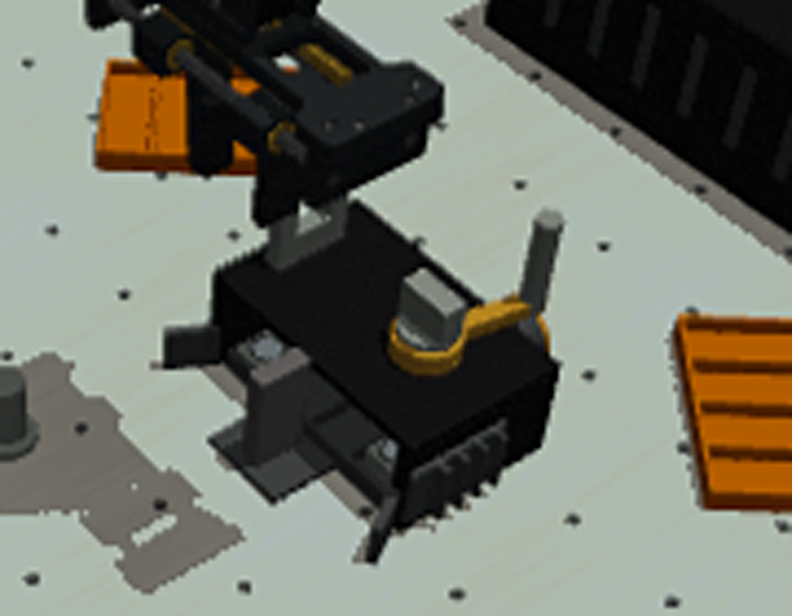

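```bash
python3 - <<'E'
from h import *
im=cv2.cvtColor(cv2.imread('pics/w19.png'),cv2.COLOR_BGR2RGB)
out(im,'w19a.png',(190,0,440,210),3.2)
P=np.array([p2w('wrist',r_,c,.07) for c,r_ in((199,3.5),(429.5,4.5),(419.5,152.5),(210.5,153))])
print(P.round(4),P.mean(0).round(4))
for i in range(4):
    d=P[(i+1)%4]-P[i];print(np.linalg.norm(d).round(4),np.arctan2(d[1],d[0]).round(3))
E
```

```text
[[0.378  0.2965 0.07  ]
 [0.5496 0.2928 0.07  ]
 [0.5492 0.1856 0.07  ]
 [0.3757 0.188  0.07  ]] [0.4631 0.2407 0.07  ]
0.1717 -0.021
0.1073 -1.575
0.1734 3.127
0.1085 1.55
```

View pics/w19a.png

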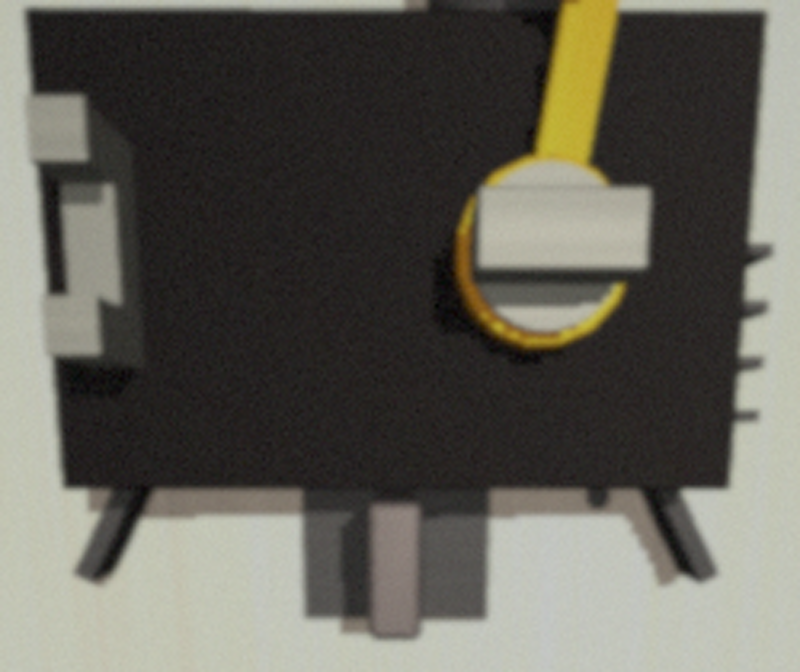

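jog_arm:
  rows:
    - [[0.03, 0, -0.03], 0]
    - [[0.07, 0, -0.05], 0]
    - [[0.1, 0, -0.05], 0]
    - [[0.12, 0, -0.05], 0]
    - [[0.12, 0, -0.05], 0]
    - [[0.12, 0, -0.05], 0]
    - [[0.12, 0, -0.05], 0]

```text
clock: 26.57
tool_pos: [0.4655, 0.2164, 0.2794]
eef_rot: [0.714, 0.7, -0.001, 0.0]
contact_force: [0.2, -0.3, -0.0]
opening: 0.409
```

```bash
python3 - <<'E'
from h import *
im=save('wrist','w20.png')
for k,z in dict(brace_seat=.091,tang_top=.116,lever_top=.141,fin_top=.075,bay=0).items():
    for d in mark_of(k,'wrist')[:1]: print(k,d['p'],np.round(d['pixel'],1),np.round(p2w('wrist',*d['pixel'],z),4))
out(im,'w20a.png',(190,60,440,260),3.2)
go(.6,-.0,.26,1.553)
E
```

```text
brace_seat 0.82 [192.4 240.7] [0.3971 0.2404 0.091 ]
tang_top 0.73 [189.4 360.3] [0.5023 0.245  0.116 ]
lever_top 0.77 [ 98.1 384.9] [0.5157 0.3135 0.141 ]
fin_top 0.79 [264.2 315.3] [0.4633 0.1646 0.075 ]
bay 0.79 [175.8 316.3] [0.4659 0.2453 0.    ]
from [0.4658 0.217  0.2801] psi 1.5517 F [-0.4  0.9  0.6] op 35.8 q7 -1.11 t 26.9
ROW [[-0.2859, 0.1844, 0.0269], -0.0006] rows~ 7
```

View pics/w20a.png

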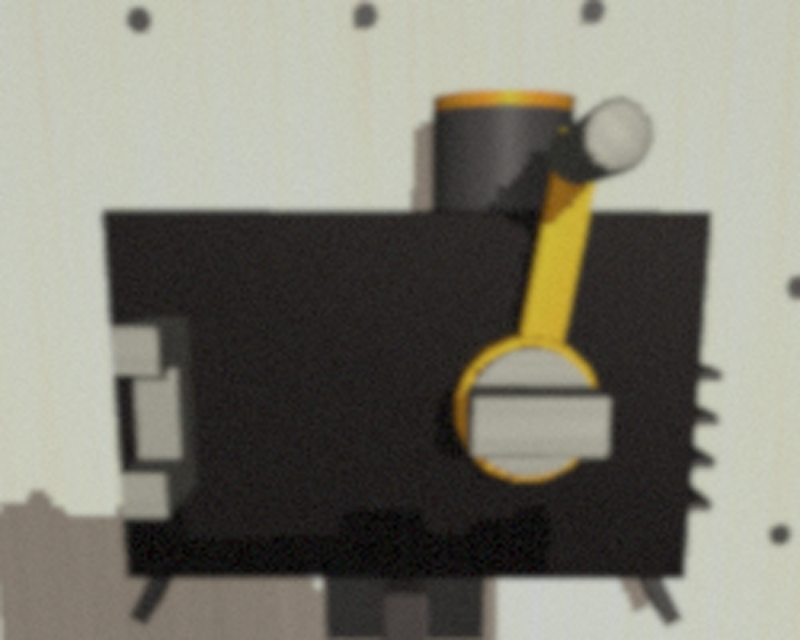

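```bash
python3 - <<'E'
from h import *
f=lambda u,v,z:p2w('wrist',60+v/3.2,190+u/3.2,z)
def q(n,L,z):
    P=np.array([f(u,v,z) for u,v in L]);print(n,P.mean(0).round(4))
    for i in range(len(P)):
        d=P[(i+1)%len(P)]-P[i];print('  ',np.linalg.norm(d).round(4),np.arctan2(d[1],d[0]).round(3))
q('tang',((471,395),(612,396),(611,458),(470,457)),.116)
q('roof',((104,212),(710,212),(684,576),(130,576)),.07)
q('up+',((112,326),(159,325),(160,376),(114,376)),.113)
q('up-',((121,473),(167,473),(168,520),(124,521)),.113)
print('post',f(617,134,.141), 'seat',f(157,416,.091))
E
```

```text
tang [0.5015 0.2426 0.116 ]
   0.0365 -0.026
   0.0163 -1.554
   0.0371 3.116
   0.0162 1.553
roof [0.4666 0.2434 0.07  ]
   0.174 -0.019
   0.109 -1.589
   0.1739 3.123
   0.1091 1.553
up+ [0.3968 0.2638 0.113 ]
   0.0121 0.002
   0.013 -1.63
   0.012 3.123
   0.0128 1.521
up- [0.3959 0.2251 0.113 ]
   0.0123 -0.018
   0.0129 -1.627
   0.0119 -3.137
   0.0132 1.544
post [0.51428639 0.31162937 0.141     ] seat [0.39591264 0.24363579 0.091     ]
```

```bash
python3 - <<'E'
from h import *
c=camera_model('wrist');T=np.array(c['T_tool_cam']);K=c['mtx']
for zt in (.0275,.0265):
  for P in ([.026,0,zt],[.026,.001,zt],[.0265,0.,zt]):
    q=np.linalg.inv(T)@np.append(P,1);q=q[:3]
    print(P,K[0,0]*q[0]/-q[2]+K[0,2], K[1,1]*-q[1]/-q[2]+K[1,2])
for f in('w3','w4','w9','w10'):
    im=cv2.imread(f'pics/{f}.png');g=cv2.GaussianBlur(cv2.cvtColor(im,cv2.COLOR_BGR2GRAY),(5,5),0)
    C=cv2.HoughCircles(g[190:290,270:370],cv2.HOUGH_GRADIENT,1,50,param1=80,param2=15,minRadius=15,maxRadius=30)
    print(f,C[0]+np.array([270,190,0]) if C is not None else None)
# fingers symmetric? 
E
```

```text
[0.026, 0, 0.0275] 317.5805823455923 240.8872073441159
[0.026, 0.001, 0.0275] 319.77014404927564 240.88852259786484
[0.0265, 0.0, 0.0275] 317.58252982211604 239.8378337326372
[0.026, 0, 0.0265] 317.58958359388504 241.52198663638745
[0.026, 0.001, 0.0265] 319.7924969525748 241.52331225021874
[0.0265, 0.0, 0.0265] 317.59155076755223 240.46675944496653
w3 [[314.5        243.5         22.29999924]]
w4 [[316.5        243.5         22.89999962]]
w9 [[316.5        236.5         22.79999924]]
w10 [[316.5 236.5  22.5]]
```

```bash
python3 - <<'E'
from h import *
go(.575,.2415,.27,3.123)
E
```

```text
from [0.4658 0.217  0.2801] psi 1.5517 F [-0.4  0.9  0.6] op 35.8 q7 -1.11 t 26.9
ROW [[0.0354, 0.1449, 0.0134], -0.7856] rows~ 13
```

jog_arm:
  rows:
    - [[0.01, 0.04, 0], -0.06]
    - [[0.02, 0.08, 0], -0.12]
    - [[0.03, 0.12, 0.01], -0.2]
    - [[0.0354, 0.145, 0.013], -0.3]
    - [[0.0354, 0.145, 0.013], -0.4]
    - [[0.0354, 0.145, 0.013], -0.5]
    - [[0.0354, 0.145, 0.013], -0.6]
    - [[0.0354, 0.145, 0.013], -0.7]
    - [[0.0354, 0.145, 0.013], -0.786]
    - [[0.0354, 0.145, 0.013], -0.786]
    - [[0.0354, 0.145, 0.013], -0.786]
    - [[0.0354, 0.145, 0.013], -0.786]
    - [[0.0354, 0.145, 0.013], -0.786]
    - [[0.0354, 0.145, 0.013], -0.786]
    - [[0.0354, 0.145, 0.013], -0.786]
    - [[0.0354, 0.145, 0.013], -0.786]

```text
clock: 28.2
tool_pos: [0.575, 0.2421, 0.2704]
eef_rot: [0.01, 1.0, -0.0, 0.0]
contact_force: [1.0, -0.3, -0.5]
opening: 0.407
```

```bash
python3 - <<'E'
from h import *
st=get_state()
im=save('wrist','w21.png')
print(st['tool_pos'],psi(st),get_state()['tool_pos'])
out(im,'w21a.png',(190,50,440,270),3.2)
go(.67,-.05,.26,-1.54)
E
```

```text
[0.57498383 0.24212982 0.27040481] 3.1222657979257784 [0.57493241 0.24223845 0.27045505]
from [0.5749 0.2422 0.2705] psi 3.1229 F [-0.5 -0.5  0.4] op 36.1 q7 0.36 t 28.2
ROW [[-0.134, -0.3872, 0.0141], -0.8101] rows~ 13
```

View pics/w21a.png

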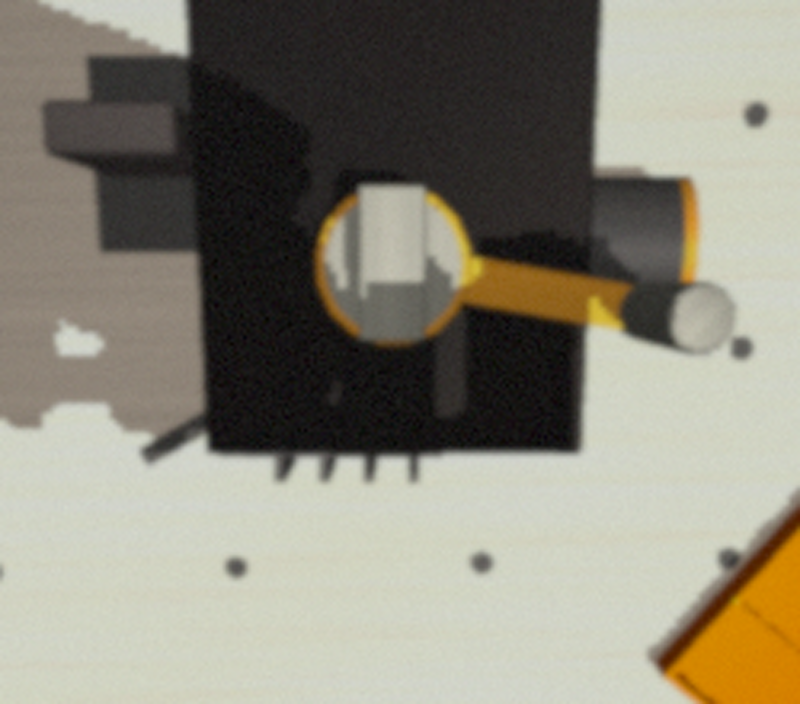

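```bash
python3 - <<'E'
from h import *
im=cv2.imread('pics/w21.png');cv2.imwrite('pics/w21b.png',cv2.resize(im[95:170,280:360],None,fx=9,fy=8,interpolation=cv2.INTER_CUBIC))
f=lambda u,v,z:p2w('wrist',50+v/3.2,190+u/3.2,z)
print(f(392.7,262,.116),f(394,267,.091),f(704,318,.141),f(598,0,.07),f(580,451,.07),f(210,451,.07),f(188,0,.07))
E
```

```text
[0.50009448 0.24259209 0.116     ] [0.50101535 0.24269188 0.091     ] [0.51359465 0.31158133 0.141     ] [0.43424505 0.29770926 0.07      ] [0.55353577 0.29597802 0.07      ] [0.55155965 0.18755947 0.07      ] [0.43226504 0.18958126 0.07      ]
```

View pics/w21b.png

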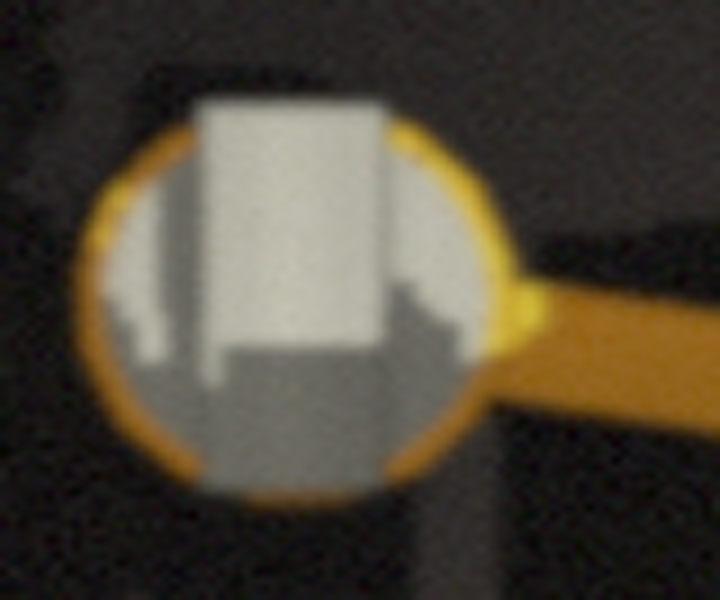

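jog_arm:
  rows:
    - [[-0.01, -0.03, -0.01], -0.05]
    - [[-0.03, -0.08, -0.01], -0.12]
    - [[-0.05, -0.14, -0.01], -0.2]
    - [[-0.07, -0.2, 0], -0.3]
    - [[-0.09, -0.26, 0.01], -0.4]
    - [[-0.11, -0.32, 0.014], -0.5]
    - [[-0.13, -0.37, 0.014], -0.6]
    - [[-0.134, -0.387, 0.014], -0.7]
    - [[-0.134, -0.387, 0.014], -0.81]
    - [[-0.134, -0.387, 0.014], -0.81]
    - [[-0.134, -0.387, 0.014], -0.81]
    - [[-0.134, -0.387, 0.014], -0.81]
    - [[-0.134, -0.387, 0.014], -0.81]
    - [[-0.134, -0.387, 0.014], -0.81]
    - [[-0.134, -0.387, 0.014], -0.81]
    - [[-0.134, -0.387, 0.014], -0.81]

```text
clock: 29.58
tool_pos: [0.6705, -0.0495, 0.26]
eef_rot: [0.718, -0.696, 0.0, 0.0]
contact_force: [0.1, 0.2, 0.4]
opening: 0.408
```

```bash
python3 - <<'E'
from h import *
st=get_state()
im=save('wrist','w22.png')
print(st['tool_pos'],psi(st),st['q'].round(2))
for k,z in dict(spanner=.004,block_top=.048,spanner_mid=.004,tooltray=0).items():
    for d in mark_of(k,'wrist')[:1]: print(k,d['p'],np.round(d['pixel'],1),np.round(p2w('wrist',*d['pixel'],z),4))
E
```

```text
[ 0.67054936 -0.04954464  0.25999308] -1.5407334617556057 [ 0.55  1.09 -1.41  1.38  1.07  1.52  2.4 ]
spanner 0.85 [251.6 310.8] [0.6736 0.009  0.004 ]
block_top 0.8 [207.1 312.2] [ 0.6733 -0.0518  0.048 ]
spanner_mid 0.63 [197.9 311.1] [ 0.675  -0.0534  0.004 ]
tooltray 0.68 [199.4 312.3] [ 0.6736 -0.051   0.    ]
```

View pics/w22.png

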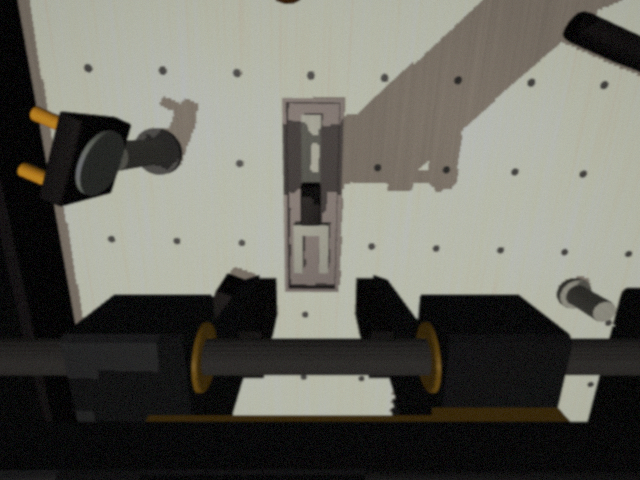

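```bash
python3 - <<'E'
from h import *
im=cv2.imread('pics/w22.png');cv2.imwrite('pics/w22a.png',cv2.resize(im[90:300,275:355],None,fx=5,fy=3.6,interpolation=cv2.INTER_CUBIC))
im=np.clip(im.astype(float)*1.0,0,255)
cv2.imwrite('pics/w22b.png',cv2.resize(np.clip((im[170:240,290:335]/255)**.5*255,0,255).astype(np.uint8),None,fx=10,fy=8,interpolation=cv2.INTER_CUBIC))
E
```

```text
(no output)
```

View pics/w22a.png

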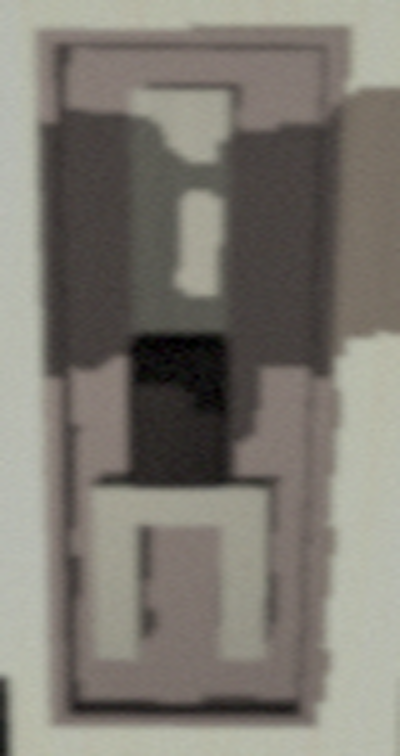

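View pics/w22b.png

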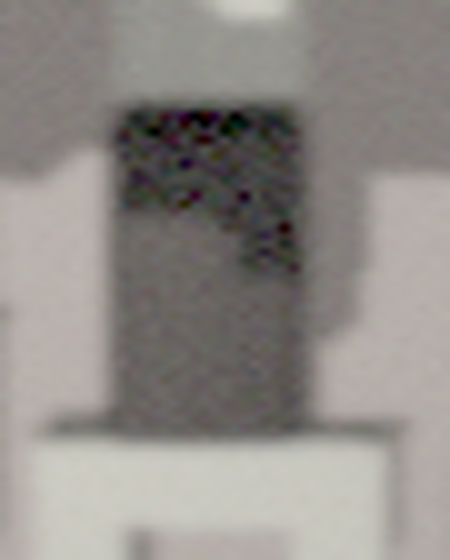

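```bash
python3 - <<'E'
from h import *
b=p2w('wrist',203.4,310.7,.048);e=p2w('wrist',113.6,275+182/5,.016);t=p2w('wrist',273.3,275+181/5,.016)
print(b,e,t,np.linalg.norm(e-t), t+(e-t)*83/170, np.arctan2(*(e-t)[1::-1]))
ax=[p2w('wrist',90+r_/3.6,275+u/5,.016) for u,r_ in((182,95),(181,320),(182,500),(181,655))];print(np.array(ax).round(4))
T=[p2w('wrist',90+v/3.6,275+u/5,.014) for u,v in((38,32),(350,27),(316,722),(52,724))];T=np.array(T);print(T.round(4),T.mean(0))
go(b[0],b[1],.12,-1.54)
E
```

```text
[ 0.67489058 -0.05540796  0.048     ] [ 0.67700888 -0.14060458  0.016     ] [0.67233802 0.03108854 0.016     ] 0.1717566439275653 [ 0.6746185 -0.0527381  0.016    ] -1.5435983232014798
[[ 0.6769 -0.138   0.016 ]
 [ 0.6754 -0.0756  0.016 ]
 [ 0.6736 -0.0211  0.016 ]
 [ 0.6724  0.0294  0.016 ]]
[[ 0.7061 -0.1537  0.014 ]
 [ 0.644  -0.157   0.014 ]
 [ 0.6404  0.0524  0.014 ]
 [ 0.7017  0.055   0.014 ]] [ 0.67305147 -0.05080004  0.014     ]
from [ 0.6705 -0.0495  0.26  ] psi -1.5392 F [ 0.1 -0.5  0.6] op 36.2 q7 2.4 t 29.8
ROW [[0.008, -0.0055, 0.1867], 0.0004] rows~ 4
```

jog_arm:
  rows:
    - [[0.004, -0.003, 0.03], 0]
    - [[0.006, -0.005, 0.08], 0.001]
    - [[0.006, -0.005, 0.13], 0.001]
    - [[0.006, -0.005, 0.17], 0.001]
    - [[0.006, -0.005, 0.187], 0.001]
    - [[0.006, -0.005, 0.187], 0.001]
    - [[0.006, -0.005, 0.187], 0.001]
    - [[0.006, -0.005, 0.187], 0.001]
  gripper: 44

```text
clock: 30.5
tool_pos: [0.6756, -0.0531, 0.1223]
eef_rot: [0.718, -0.696, 0.001, -0.002]
contact_force: [-0.6, 0.4, 0.8]
opening: 0.499
```

```bash
python3 - <<'E'
from h import *
im=save('wrist','w23.png')
go(.674,-.054,.041,-1.5436)
E
```

```text
from [ 0.6757 -0.0532  0.1225] psi -1.5406 F [-0.1  1.  -0.1] op 44.0 q7 2.33 t 30.6
ROW [[0.0011, 0.0027, 0.1087], 0.0015] rows~ 2
```

View pics/w23.png

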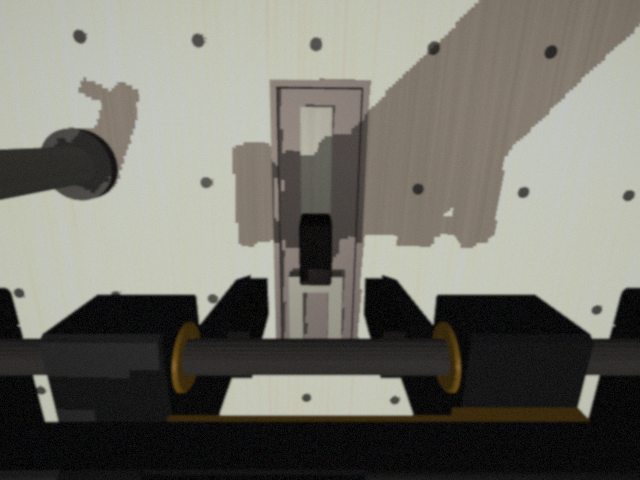

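jog_arm:
  rows:
    - [[0.001, 0, 0.03], 0.001]
    - [[0.001, 0, 0.06], 0.0015]
    - [[0.001, 0, 0.09], 0.0015]
    - [[0.001, 0, 0.105], 0.0015]
    - [[0.001, 0, 0.1087], 0.0015]
    - [[0.001, 0, 0.1087], 0.0015]
    - [[0.001, 0, 0.1087], 0.0015]

```text
clock: 31.13
tool_pos: [0.6754, -0.0542, 0.0401]
eef_rot: [0.717, -0.697, 0.001, -0.001]
contact_force: [0.2, 0.2, 0.3]
opening: 0.502
```

jog_arm:
  rows:
    - [[0, 0, 0], 0]
    - [[0, 0, 0], 0]
    - [[0, 0, 0], 0]
    - [[0, 0, 0], 0]
    - [[0, 0, 0], 0]
    - [[0, 0, 0], 0]
  gripper: 0
  newtons: 50

```text
clock: 31.63
tool_pos: [0.6751, -0.0546, 0.039]
eef_rot: [0.717, -0.697, 0.001, -0.001]
contact_force: [0.5, -0.9, 3.9]
opening: 0.218
```

```bash
python3 - <<'E'
from h import *
im=save('wrist','w24.png')
go(.674,-.054,.041,-1.5436)
E
```

```text
from [ 0.6751 -0.0546  0.039 ] psi -1.5437 F [1.3 0.2 3.9] op 19.5 q7 2.29 t 31.7
ROW [[-0.0008, 0.0014, -0.0026], -0.0001] rows~ 1
```

View pics/w24.png

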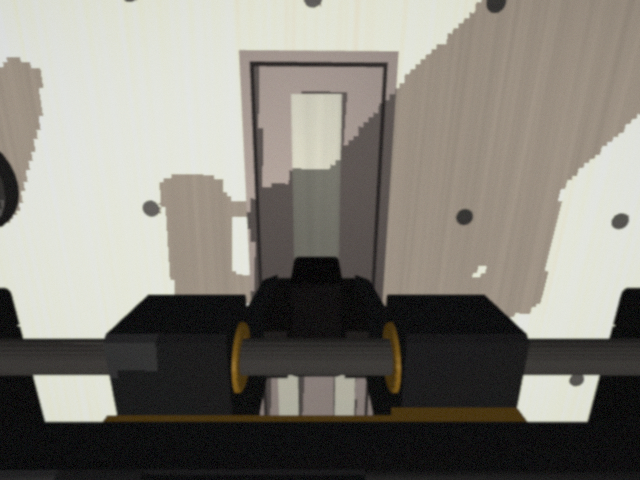

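```bash
python3 - <<'E'
from h import *
st=get_state();M=R.from_quat(st['eef_rot']).as_matrix()
for c in(292,343): print(M.T@(p2w('wrist',93.5,c,.016)-st['tool_pos']))
for c in(292,342): print(M.T@(p2w('wrist',200,c,.016)-st['tool_pos']))
E
```

```text
[ 0.08535119 -0.00869029  0.02301417]
[0.08535742 0.01146945 0.02298155]
[ 0.04281669 -0.0094724   0.02302394]
[0.04282889 0.01196847 0.02298924]
```

jog_arm:
  rows:
    - [[0, 0, -0.02], 0]
    - [[0, 0, -0.05], 0]
    - [[0, 0, -0.09], 0]
    - [[0, 0, -0.14], 0]
    - [[0, 0, -0.19], 0]
    - [[0, 0, -0.22], 0]
    - [[0, 0, -0.22], 0]
    - [[0, 0, -0.22], 0]

```text
clock: 32.35
tool_pos: [0.6743, -0.0546, 0.2041]
eef_rot: [0.717, -0.697, 0.001, -0.0]
contact_force: [-0.4, 0.5, -3.8]
opening: 0.224
```

```bash
python3 - <<'E'
from h import *
im=save('wrist','w25.png')
go(.4385,.2441,.21,3.1246)
E
```

```text
from [ 0.6736 -0.0552  0.2021] psi -1.5431 F [-0.6  0.3 -3. ] op 19.4 q7 2.38 t 32.4
ROW [[-0.4076, 0.3023, -0.0107], 0.8078] rows~ 13
```

View pics/w25.png

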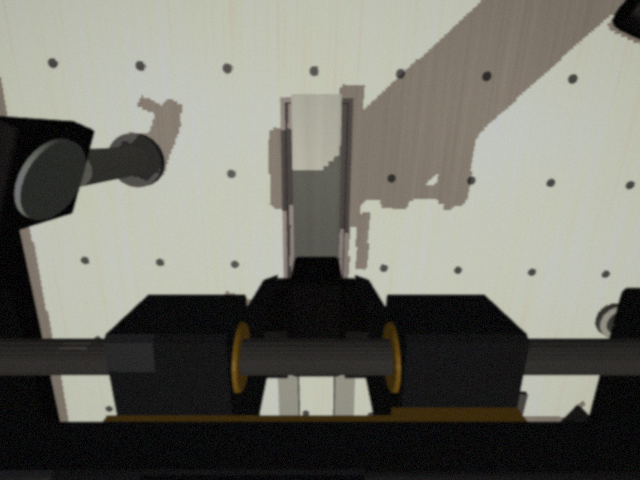

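```bash
python3 - <<'E'
from h import *
for i in range(2): print(camera_model('wrist')['T_tool_cam'])
print(camera_model('wrist')['mtx'])
E
```

```text
[[ 4.11361025e-04  9.61807164e-01  2.73727620e-01  6.89249946e-02]
 [ 9.99999659e-01 -1.99654659e-04 -8.01276846e-04  6.37592174e-04]
 [-7.16022816e-04  2.73727856e-01 -9.61806918e-01 -1.24488660e-01]
 [ 0.00000000e+00  0.00000000e+00  0.00000000e+00  1.00000000e+00]]
[[ 4.11361025e-04  9.61807164e-01  2.73727620e-01  6.89249946e-02]
 [ 9.99999659e-01 -1.99654659e-04 -8.01276846e-04  6.37592174e-04]
 [-7.16022816e-04  2.73727856e-01 -9.61806918e-01 -1.24488660e-01]
 [ 0.00000000e+00  0.00000000e+00  0.00000000e+00  1.00000000e+00]]
[[347.48145411   0.         315.8439173 ]
 [  0.         347.48145411 235.60654672]
 [  0.           0.           1.        ]]
```

```bash
cat >> h.py <<'E'
TT=np.array([[0,.9617,.2741,.0700],[1,0,0,-.00025],[0,.2741,-.9617,-.1245],[0,0,0,1.]])
def pw(row,col,z,pos,quat):
    T=np.eye(4);T[:3,:3]=R.from_quat(quat).as_matrix();T[:3,3]=pos
    E=T@TT;K=camera_model('wrist')['mtx']
    d=E[:3,:3]@np.array([(col-K[0,2])/K[0,0],-(row-K[1,2])/K[1,1],-1]);o=E[:3,3]
    return o+d*(z-o[2])/d[2]
def qz(p): # tool-down quat with psi
    return R.from_matrix(np.array([[np.cos(p),np.sin(p),0],[np.sin(p),-np.cos(p),0],[0,0,-1]])).as_quat()
E
python3 - <<'E'
from h import *
pos=[.575,.2421,.2704];q=qz(3.1225)
f=lambda u,v,z:pw(50+v/3.2,190+u/3.2,z,pos,q).round(4)
print('tang',pw(131.9,312.4,.116,pos,q),'post',f(704,318,.141),'roof',f(598,0,.07),f(580,451,.07),f(210,451,.07),f(188,0,.07))
pos=[.4656,.2166,.2796];q=qz(1.552)
f=lambda u,v,z:pw(60+v/3.2,190+u/3.2,z,pos,q)
print('w20 tang',np.mean([f(*a,.116) for a in((471,395),(612,396),(611,458),(470,457))],0),'roof',np.mean([f(*a,.07) for a in((104,212),(710,212),(684,576),(130,576))],0))
print('up',np.mean([f(*a,.113) for a in((112,326),(159,325),(160,376),(114,376))],0),np.mean([f(*a,.113) for a in((121,473),(167,473),(168,520),(124,521))],0),'post',f(617,134,.141))
E
```

```text
tang [0.50150453 0.24060391 0.116     ] post [0.515  0.3098 0.141 ] roof [0.4358 0.296  0.07  ] [0.555  0.2942 0.07  ] [0.553  0.1858 0.07  ] [0.4337 0.1879 0.07  ]
w20 tang [0.50181729 0.24041796 0.116     ] roof [0.46710352 0.24122452 0.07      ]
up [0.39737332 0.26159266 0.113     ] [0.39645921 0.22304326 0.113     ] post [0.51461591 0.30936729 0.141     ]
```

```bash
python3 - <<'E'
from h import *
go(.4386,.2416,.205,3.1243)
E
```

```text
from [ 0.6736 -0.0552  0.2021] psi -1.5431 F [-0.6  0.3 -3. ] op 19.4 q7 2.38 t 32.4
ROW [[-0.4043, 0.3023, -0.004], 0.8079] rows~ 13
```

jog_arm:
  rows:
    - [[-0.01, 0.01, -0.02], 0.02]
    - [[-0.04, 0.03, -0.03], 0.06]
    - [[-0.07, 0.05, -0.03], 0.12]
    - [[-0.1, 0.075, -0.03], 0.18]
    - [[-0.13, 0.1, -0.03], 0.24]
    - [[-0.16, 0.12, -0.03], 0.3]
    - [[-0.19, 0.14, -0.03], 0.36]
    - [[-0.22, 0.165, -0.03], 0.42]
    - [[-0.25, 0.19, -0.03], 0.48]
    - [[-0.28, 0.21, -0.03], 0.54]
    - [[-0.31, 0.23, -0.03], 0.6]
    - [[-0.34, 0.255, -0.03], 0.66]
    - [[-0.37, 0.28, -0.02], 0.72]
    - [[-0.39, 0.295, -0.01], 0.77]
    - [[-0.404, 0.302, -0.004], 0.808]
    - [[-0.404, 0.302, -0.004], 0.808]
    - [[-0.404, 0.302, -0.004], 0.808]
    - [[-0.404, 0.302, -0.004], 0.808]
    - [[-0.404, 0.302, -0.004], 0.808]

```text
clock: 33.98
tool_pos: [0.4403, 0.2406, 0.2055]
eef_rot: [0.009, 1.0, -0.001, -0.0]
contact_force: [0.4, -0.1, -2.9]
opening: 0.224
```

```bash
python3 - <<'E'
from h import *
im=save('wrist','w26.png')
im=save('top','top7.png',(160,200,260,290),7)
im=save('scene','scene7.png',(320,110,470,240),5)
go(.4386,.2416,.205,3.1243)
E
```

```text
from [0.4402 0.2411 0.206 ] psi 3.1225 F [-0.8  0.6 -2.1] op 19.8 q7 0.01 t 34.1
ROW [[0.0022, 0.0006, 0.0013], -0.0009] rows~ 1
```

View pics/w26.png

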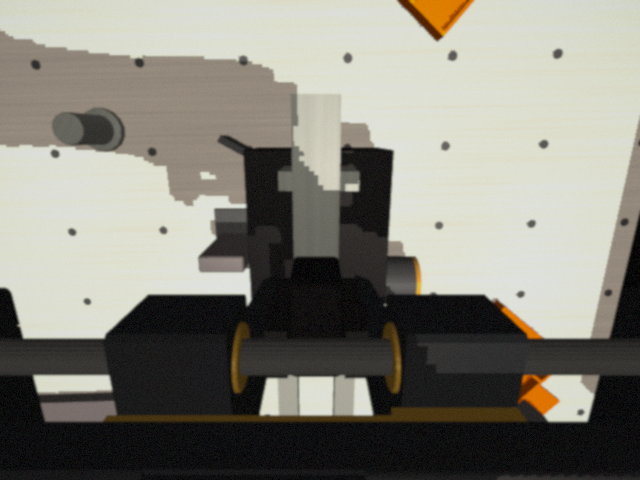

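View pics/top7.png

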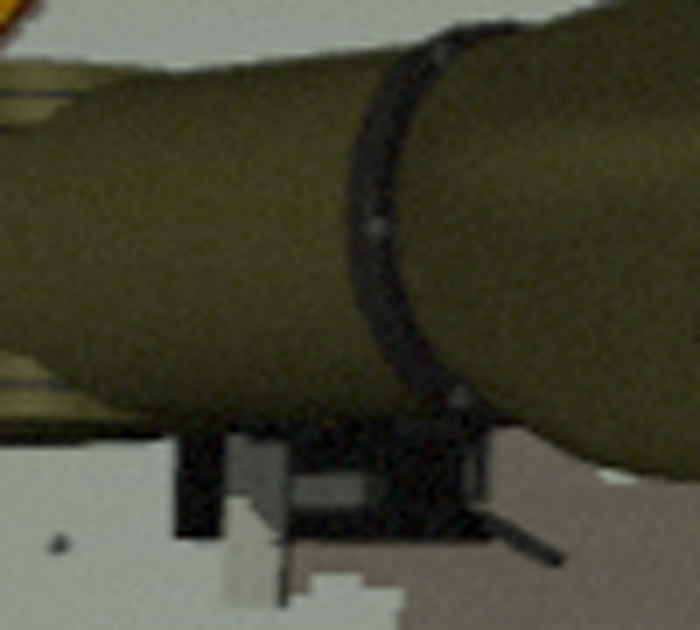

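View pics/scene7.png

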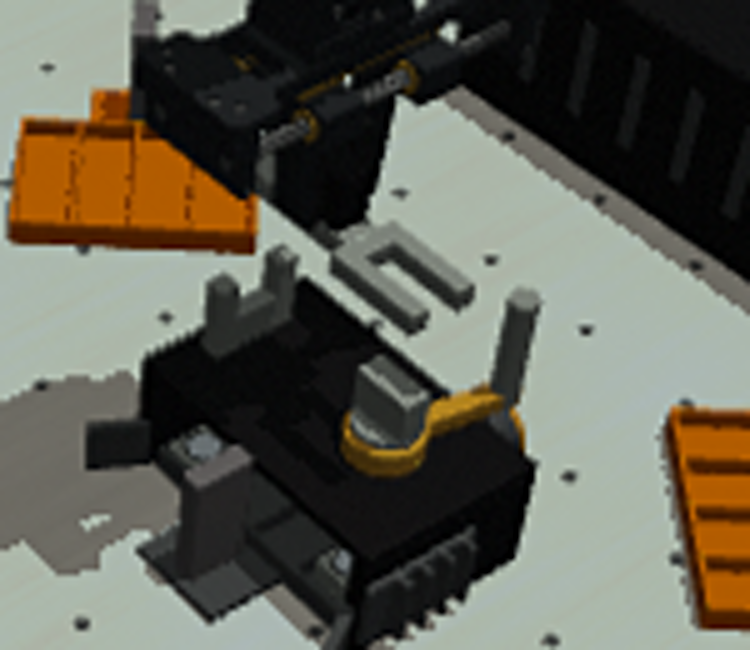

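```bash
python3 - <<'E'
from h import *
im=cv2.imread('pics/w26.png');cv2.imwrite('pics/w26a.png',cv2.resize(im[140:210,235:405],None,fx=4.6,fy=6,interpolation=cv2.INTER_CUBIC))
E
```

```text
(no output)
```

View pics/w26a.png

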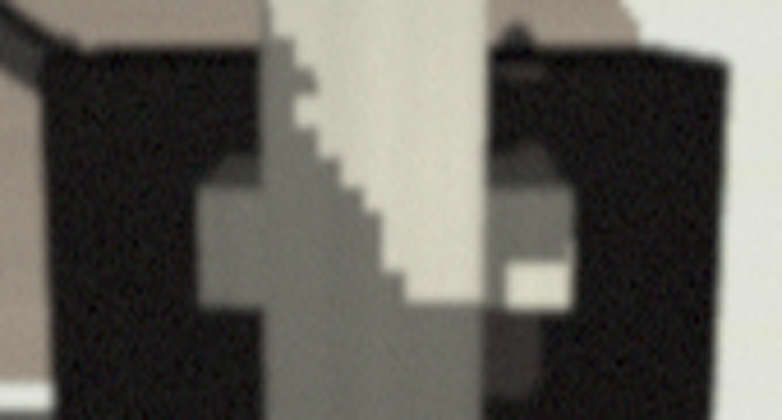

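jog_arm:
  rows:
    - [[0.001, 0.0005, 0.015], -0.001]
    - [[0.002, 0.001, 0.03], -0.001]
    - [[0.0022, 0.0013, 0.05], -0.001]
    - [[0.0022, 0.0013, 0.065], -0.001]
    - [[0.0022, 0.0013, 0.068], -0.001]
    - [[0.0022, 0.0013, 0.068], -0.001]
    - [[0.0022, 0.0013, 0.068], -0.001]
    - [[0.0022, 0.0013, 0.068], -0.001]

```text
clock: 34.8
tool_pos: [0.4383, 0.2434, 0.1557]
eef_rot: [0.008, 1.0, 0.0, 0.0]
contact_force: [-1.3, -0.3, -2.9]
opening: 0.226
```

```bash
python3 - <<'E'
from h import *
im=save('wrist','w27.png',(235,100,405,300),3.8)
im=save('scene','scene8.png',(370,150,440,220),10)
go(.4386,.2421,.155,3.1243)
E
```

```text
from [0.4384 0.2433 0.1558] psi 3.1257 F [ 0.1 -0.3 -3.1] op 19.7 q7 -0.08 t 34.9
ROW [[-0.0004, -0.0016, 0.001], 0.0007] rows~ 1
```

View pics/w27.png

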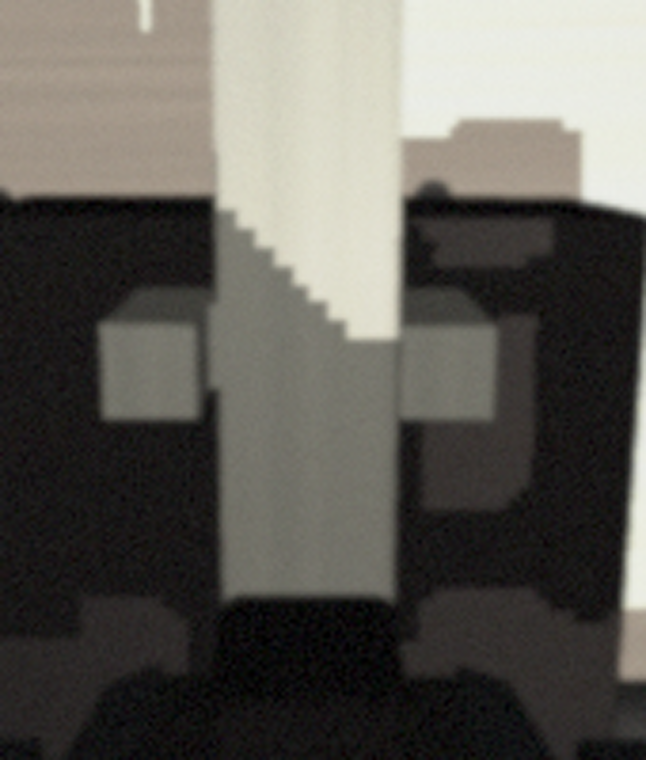

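View pics/scene8.png

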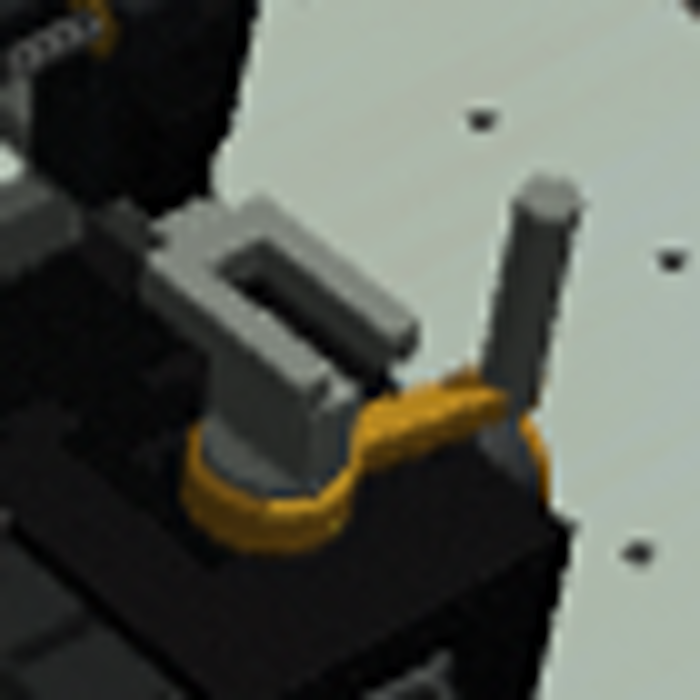

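jog_arm:
  rows:
    - [[-0.0004, -0.0008, 0], 0.0007]
    - [[-0.0004, -0.0016, 0], 0.0007]
    - [[-0.0004, -0.0016, 0], 0.0007]
    - [[-0.0004, -0.0016, 0], 0.0007]
    - [[-0.0004, -0.0016, 0], 0.0007]

```text
clock: 35.32
tool_pos: [0.4384, 0.2418, 0.1552]
eef_rot: [0.009, 1.0, -0.0, 0.0]
contact_force: [0.7, -0.0, -2.1]
opening: 0.221
```

```bash
python3 - <<'E'
from h import *
st=get_state()
im=save('wrist','w28.png',(235,100,405,300),3.8)
print(st['tool_pos'],psi(st))
im=save('scene','scene9.png',(370,150,440,220),10)
go(.4386,.2421,.15,3.1243)
E
```

```text
[0.43838163 0.24183306 0.1552367 ] 3.124392790595889
from [0.4384 0.2419 0.1552] psi 3.1244 F [-0.2  0.5 -3.2] op 19.5 q7 -0.08 t 35.4
ROW [[-0.0003, 0.0003, 0.0069], 0.0001] rows~ 1
```

View pics/w28.png

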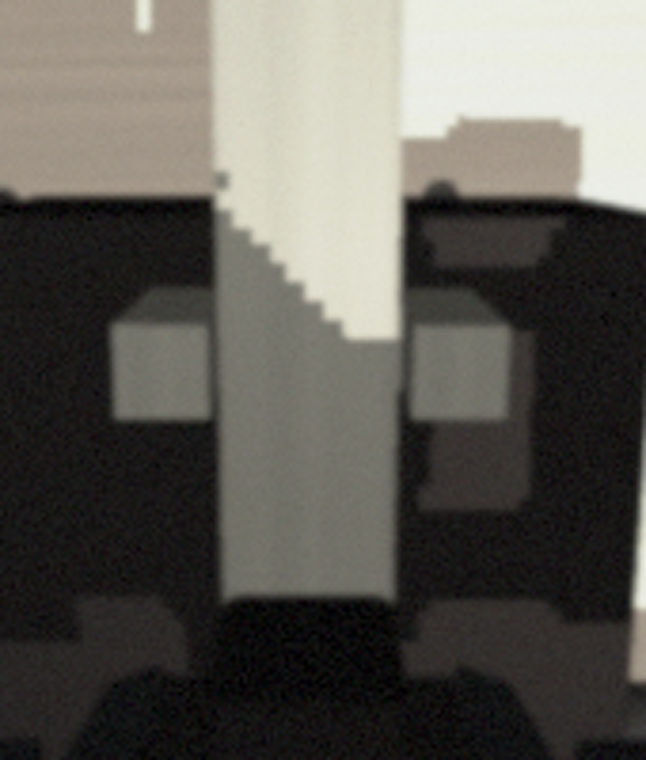

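View pics/scene9.png

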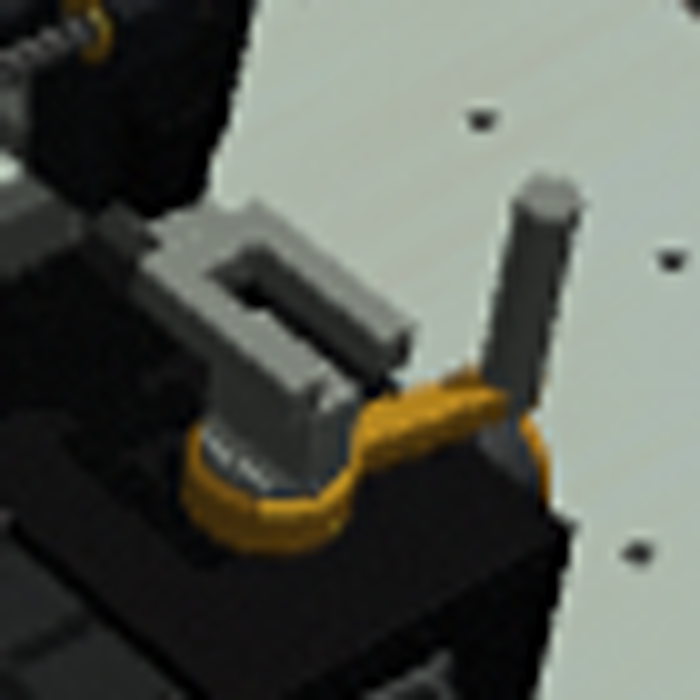

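jog_arm:
  rows:
    - [[-0.0002, 0.0002, 0.004], 0]
    - [[-0.0002, 0.0002, 0.008], 0]
    - [[-0.0002, 0.0002, 0.012], 0]
    - [[-0.0002, 0.0002, 0.016], 0]
    - [[-0.0002, 0.0002, 0.018], 0]
    - [[-0.0002, 0.0002, 0.018], 0]

```text
clock: 35.92
tool_pos: [0.4383, 0.2418, 0.1412]
eef_rot: [0.009, 1.0, -0.0, -0.0]
contact_force: [-0.3, -0.4, -2.4]
opening: 0.22
```

jog_arm:
  rows:
    - [[0, 0, 0.004], 0]
    - [[0, 0, 0.008], 0]
    - [[0, 0, 0.012], 0]
    - [[0, 0, 0.016], 0]
    - [[0, 0, 0.019], 0]
    - [[0, 0, 0.019], 0]
    - [[0, 0, 0.019], 0]

```text
clock: 36.5
tool_pos: [0.4384, 0.242, 0.1273]
eef_rot: [0.009, 1.0, -0.0, -0.0]
contact_force: [-0.2, -0.5, -2.4]
opening: 0.221
```

```bash
python3 - <<'E'
from h import *
st=get_state()
im=save('wrist','w29.png',(235,100,405,300),3.8)
print(st['tool_pos'],psi(st),st['contact_force'],st['moment'])
im=save('scene','scene10.png',(370,150,440,220),10)
E
```

```text
[0.43842955 0.24198205 0.12728708] 3.124440592702561 [-0.16717609 -0.49732926 -2.41437981] [ 0.05842309 -0.08879598 -0.00962888]
```

View pics/w29.png

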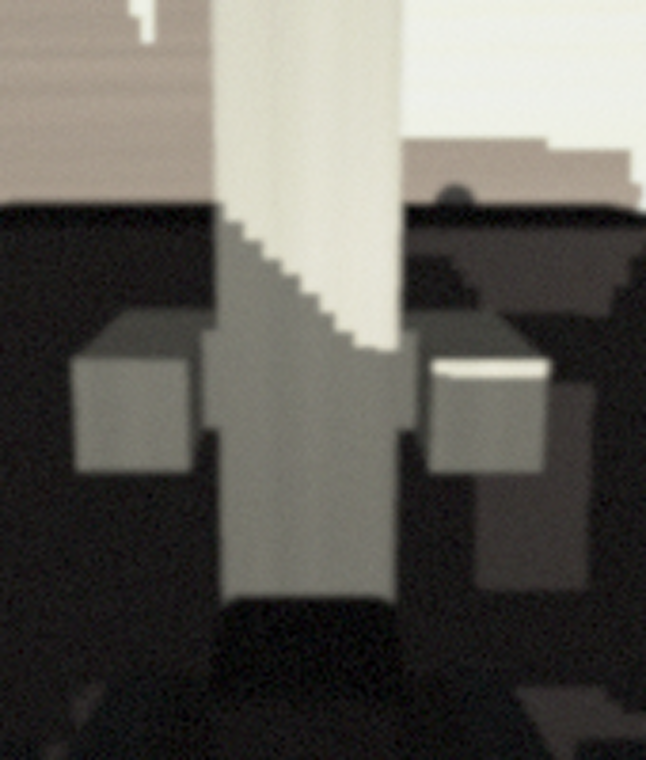

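View pics/scene10.png

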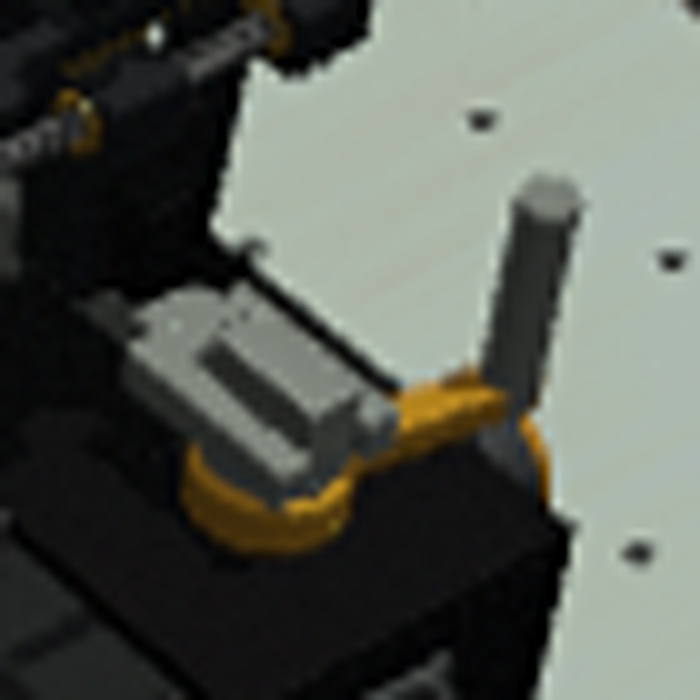

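jog_arm:
  rows:
    - [[0, 0, 0.001], 0]
    - [[0, 0, 0.002], 0]
    - [[0, 0, 0.002], 0]
    - [[0, 0, 0.002], 0]

```text
clock: 36.93
tool_pos: [0.4385, 0.242, 0.126]
eef_rot: [0.009, 1.0, 0.0, 0.0]
contact_force: [0.8, 0.2, -1.6]
opening: 0.225
```

jog_arm:
  rows:
    - [[0, 0, 0.001], 0]
    - [[0, 0, 0.002], 0]
    - [[0, 0, 0.002], 0]
    - [[0, 0, 0.002], 0]

```text
clock: 37.27
tool_pos: [0.4386, 0.242, 0.1259]
eef_rot: [0.008, 1.0, -0.0, 0.001]
contact_force: [-2.2, -3.1, 12.0]
opening: 0.22
```

jog_arm:
  rows:
    - [[0, 0, -0.0012], 0]
    - [[0, 0, -0.0012], 0]
    - [[0, 0, -0.0012], 0]

```text
clock: 37.52
tool_pos: [0.4386, 0.2421, 0.1259]
eef_rot: [0.009, 1.0, -0.0, 0.0]
contact_force: [-1.2, -0.7, 6.4]
opening: 0.223
```

jog_arm:
  rows:
    - [[0, 0, 0], 0]
    - [[0, 0, 0], 0]
    - [[0, 0, 0], 0]
    - [[0, 0, 0], 0]
    - [[0, 0, 0], 0]
  gripper: 44

```text
clock: 37.93
tool_pos: [0.4385, 0.242, 0.1252]
eef_rot: [0.009, 1.0, 0.0, -0.0]
contact_force: [-0.4, -0.0, -0.4]
opening: 0.503
```

jog_arm:
  rows:
    - [[0, 0, -0.02], 0]
    - [[0, 0, -0.05], 0]
    - [[0, 0, -0.1], 0]
    - [[0, 0, -0.13], 0]
    - [[-0.05, 0, -0.15], 0]
    - [[-0.1, 0, -0.15], 0]
    - [[-0.15, 0.01, -0.15], 0]
    - [[-0.15, 0.01, -0.15], 0]
    - [[-0.15, 0.01, -0.15], 0]

```text
clock: 38.68
tool_pos: [0.5524, 0.2474, 0.2372]
eef_rot: [0.01, 1.0, 0.0, -0.0]
contact_force: [-1.0, 0.3, -0.1]
opening: 0.499
```

```bash
python3 - <<'E'
from h import *
st=get_state()
im=save('wrist','w30.png')
print(st['tool_pos'],psi(st),st['contact_force'],st['eef_rot'])
im=save('scene','scene11.png',(330,140,450,240),6)
E
```

```text
[0.55237953 0.24742286 0.23716121] 3.12097122930163 [-1.03296936  0.29066896 -0.09992492] [ 1.03106200e-02  9.99946736e-01  4.08754576e-04 -2.21269207e-04]
```

View pics/w30.png

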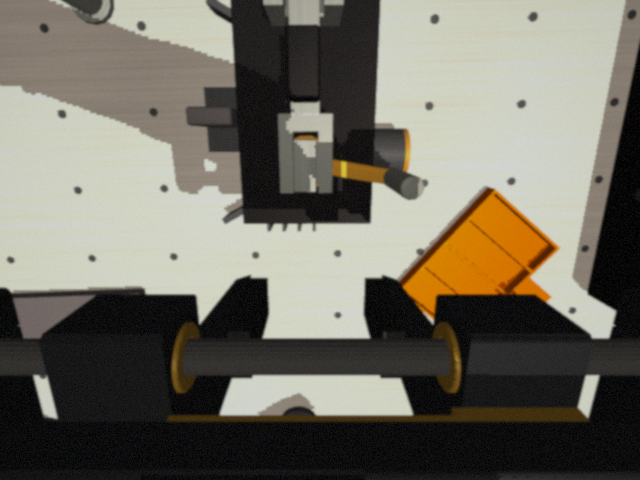

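View pics/scene11.png

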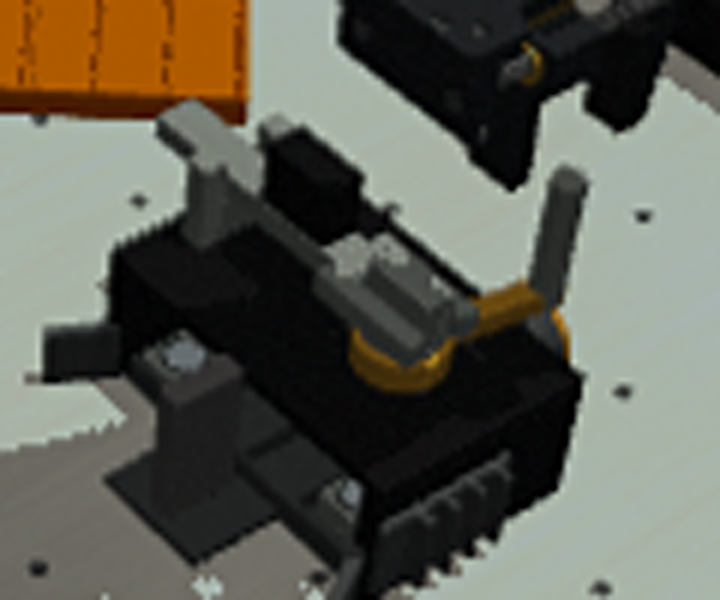

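```bash
python3 - <<'E'
from h import *
im=cv2.imread('pics/w30.png');cv2.imwrite('pics/w30a.png',cv2.resize(im[90:230,260:450],None,fx=4,fy=4,interpolation=cv2.INTER_CUBIC))
go(.5148,.3100,.21,4.50)
E
```

```text
from [0.5498 0.2478 0.2375] psi 3.126 F [ 0.1 -0.1  0.4] op 44.2 q7 0.3 t 38.8
ROW [[0.0479, 0.0822, 0.0367], -0.687] rows~ 11
```

View pics/w30a.png

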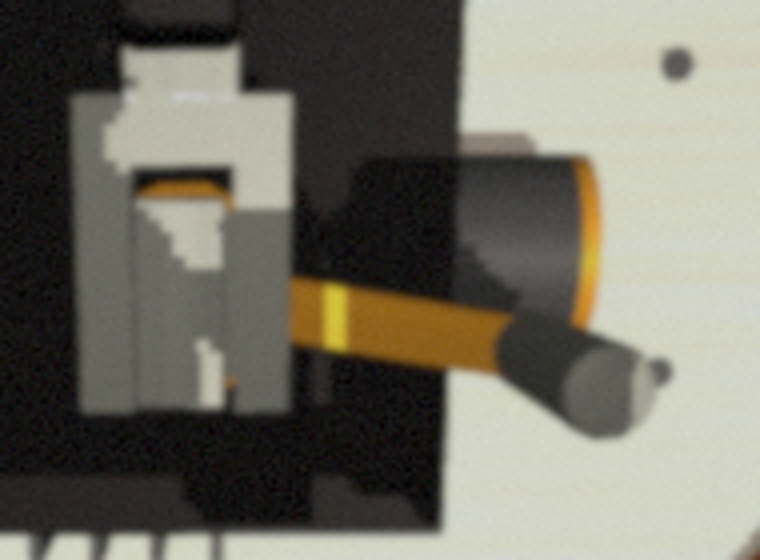

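```bash
python3 - <<'E'
from h import *
print(pw(187.5,412,.141,[.5522,.2475,.2373],qz(3.121)))
E
```

```text
[0.51459637 0.30915935 0.141     ]
```

jog_arm:
  rows:
    - [[0.01, 0.02, 0], -0.06]
    - [[0.02, 0.04, 0], -0.12]
    - [[0.03, 0.06, 0.01], -0.2]
    - [[0.04, 0.08, 0.02], -0.3]
    - [[0.0479, 0.0822, 0.037], -0.4]
    - [[0.0479, 0.0822, 0.037], -0.5]
    - [[0.0479, 0.0822, 0.037], -0.6]
    - [[0.0479, 0.0822, 0.037], -0.687]
    - [[0.0479, 0.0822, 0.037], -0.687]
    - [[0.0479, 0.0822, 0.037], -0.687]
    - [[0.0479, 0.0822, 0.037], -0.687]
    - [[0.0479, 0.0822, 0.037], -0.687]
    - [[0.0479, 0.0822, 0.037], -0.687]
    - [[0.0479, 0.0822, 0.037], -0.687]

```text
clock: 39.95
tool_pos: [0.5156, 0.3098, 0.2102]
eef_rot: [-0.627, 0.779, -0.0, -0.0]
contact_force: [-0.1, 0.5, -0.3]
opening: 0.496
```

```bash
python3 - <<'E'
from h import *
st=get_state()
im=save('wrist','w31.png')
print(st['tool_pos'],psi(st),st['q'].round(2))
im=save('scene','scene12.png',(330,110,480,240),5)
go(.5148,.3100,.17,4.52)
E
```

```text
[0.51559626 0.30982513 0.21019306] -1.7863195651700876 [-0.01  1.05 -1.32  1.66  1.06  1.31  1.4 ]
from [0.516  0.3098 0.2103] psi -1.786 F [1.2 0.6 0.6] op 43.7 q7 1.4 t 40.0
ROW [[0.0001, 0.0016, 0.0537], -0.0114] rows~ 1
```

View pics/w31.png

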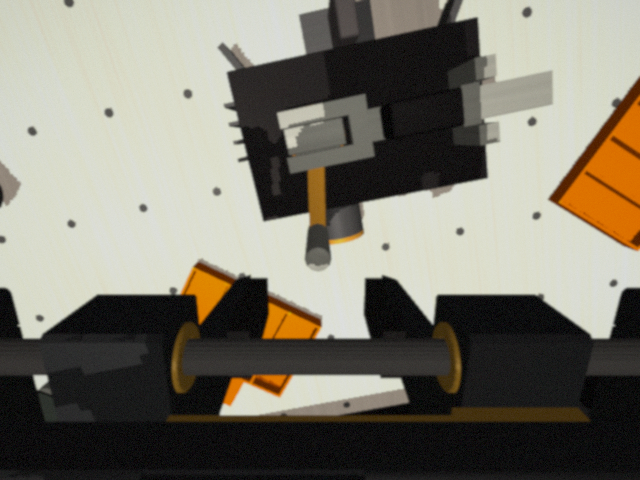

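View pics/scene12.png

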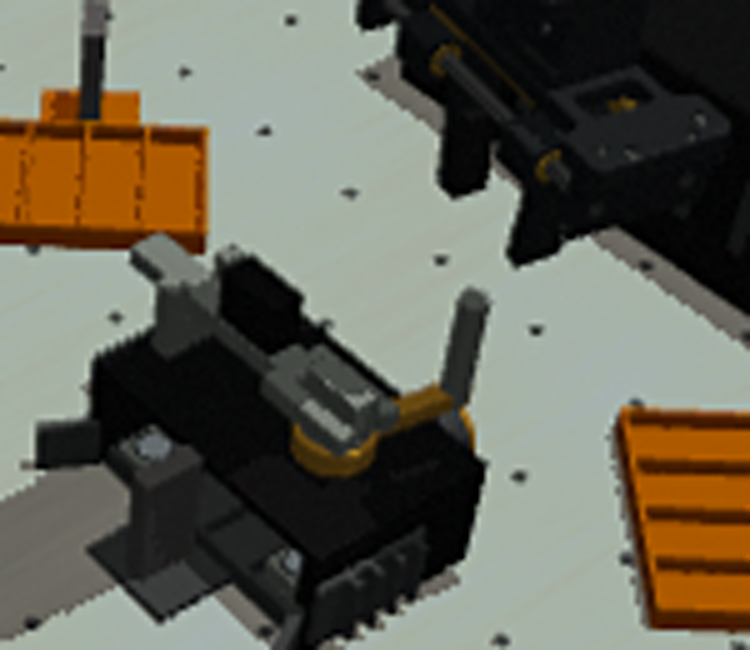

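```bash
python3 - <<'E'
from h import *
print(pw(258.5,317.5,.141,[.5158,.3098,.2102],qz(4.497)))
go(.515,.3095,.126,4.50)
E
```

```text
[0.51493253 0.30924262 0.141     ]
from [0.516  0.3098 0.2103] psi -1.786 F [1.2 0.6 0.6] op 43.7 q7 1.4 t 40.0
ROW [[0.0006, 0.0012, 0.1123], -0.0014] rows~ 3
```

jog_arm:
  rows:
    - [[0.0003, 0.001, 0.03], -0.001]
    - [[0.0006, 0.0012, 0.06], -0.001]
    - [[0.0006, 0.0012, 0.09], -0.001]
    - [[0.0006, 0.0012, 0.108], -0.001]
    - [[0.0006, 0.0012, 0.112], -0.001]
    - [[0.0006, 0.0012, 0.112], -0.001]

```text
clock: 40.55
tool_pos: [0.515, 0.3094, 0.1255]
eef_rot: [-0.628, 0.778, 0.0, -0.001]
contact_force: [-0.4, 0.4, -0.1]
opening: 0.503
```

jog_arm:
  rows:
    - [[0, 0, 0], 0]
    - [[0, 0, 0], 0]
    - [[0, 0, 0], 0]
    - [[0, 0, 0], 0]
    - [[0, 0, 0], 0]
    - [[0, 0, 0], 0]
  gripper: 0
  newtons: 12

```text
clock: 41.05
tool_pos: [0.5154, 0.31, 0.1268]
eef_rot: [-0.628, 0.778, 0.0, 0.001]
contact_force: [-1.0, 0.8, 2.1]
opening: 0.176
```

```bash
python3 - <<'E'
from h import *
st=get_state()
im=save('wrist','w32.png')
print(st['tool_pos'],psi(st),st['opening']*88.1,st['contact_force'])
S=np.array([.5016,.241]);d=st['tool_pos'][:2]-S;print(d,np.linalg.norm(d),np.arctan2(d[1],d[0]))
E
```

```text
[0.51539559 0.31000926 0.12678835] -1.7827832136304036 15.482136770226797 [-0.96216892  0.75007047  2.09525051]
[0.01379559 0.06900926] 0.07037468344379864 1.373488021721585
```

View pics/w32.png

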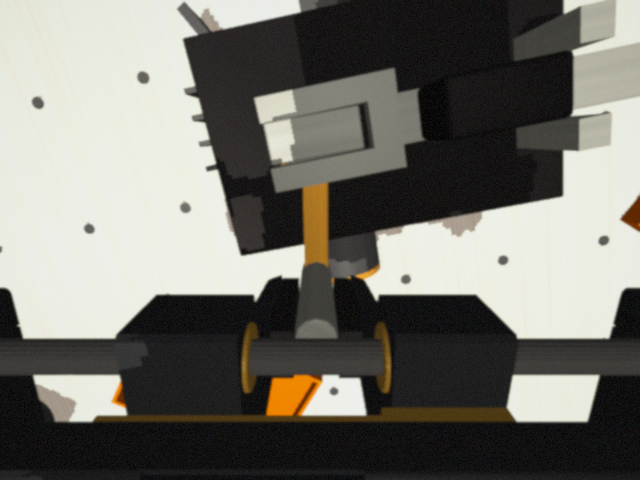

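```bash
cat > arc.py <<'E'
from h import *
import sys
S=np.array([.5016,.241]);st=get_state();M=R.from_quat(st['eef_rot']).as_matrix()
d=st['tool_pos'][:2]-S;ph=np.arctan2(d[1],d[0]);r0=.0702
print('phi',ph,'R',np.linalg.norm(d),'theta',np.pi/2-.017-ph,'F',st['contact_force'].round(1),'psi-phi',psi(st)-ph+np.pi)
for a in np.arange(float(sys.argv[1]),float(sys.argv[2])+1e-6,float(sys.argv[3])):
    P=np.append(S+np.linalg.norm(d)*np.array([np.cos(ph-a),np.sin(ph-a)]),st['tool_pos'][2])
    s=M.T@(P-st['tool_pos'])/.75
    print(f'[[{s[0]:.4f}, {s[1]:.4f}, 0], {a/2:.3f}],',end=' ')
print()
E
python3 arc.py .1 1.2 .1
```

```text
phi 1.3735475091125497 R 0.07037541037445649 theta 0.1802488176823469 F [-0.6  0.5  3.7] psi-phi -0.014668052319554814
[[0.0003, -0.0094, 0], 0.050], [[0.0016, -0.0187, 0], 0.100], [[0.0038, -0.0278, 0], 0.150], [[0.0069, -0.0366, 0], 0.200], [[0.0108, -0.0452, 0], 0.250], [[0.0156, -0.0532, 0], 0.300], [[0.0212, -0.0608, 0], 0.350], [[0.0275, -0.0677, 0], 0.400], [[0.0344, -0.0740, 0], 0.450], [[0.0420, -0.0796, 0], 0.500], [[0.0500, -0.0844, 0], 0.550], [[0.0585, -0.0883, 0], 0.600],
```

jog_arm:
  rows:
    - [[0.0001, -0.0047, 0], 0.025]
    - [[0.0003, -0.0094, 0], 0.05]
    - [[0.0016, -0.0187, 0], 0.1]
    - [[0.0038, -0.0278, 0], 0.15]
    - [[0.0069, -0.0366, 0], 0.2]
    - [[0.0108, -0.0452, 0], 0.25]
    - [[0.0156, -0.0532, 0], 0.3]
    - [[0.0156, -0.0532, 0], 0.3]
    - [[0.0156, -0.0532, 0], 0.3]

```text
clock: 41.85
tool_pos: [0.552, 0.29, 0.1267]
eef_rot: [-0.371, 0.928, 0.0, 0.001]
contact_force: [-0.6, -0.2, 5.6]
opening: 0.172
```

```bash
python3 arc.py .1 .6 .1; python3 - <<'E'
from h import *
save('wrist','w33.png'); save('scene','scene13.png',(330,140,450,240),6)
E
```

```text
phi 0.7711982993126187 R 0.07032835232040432 theta 0.7825980274822779 F [-0.6 -0.2  5.6] psi-phi -0.010011173218182012
[[0.0004, -0.0094, 0], 0.050], [[0.0017, -0.0186, 0], 0.100], [[0.0039, -0.0278, 0], 0.150], [[0.0070, -0.0366, 0], 0.200], [[0.0110, -0.0451, 0], 0.250], [[0.0158, -0.0531, 0], 0.300],
```

View pics/w33.png

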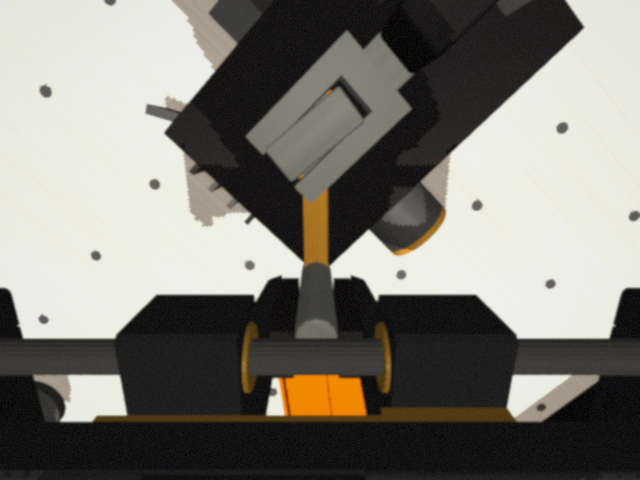

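View pics/scene13.png

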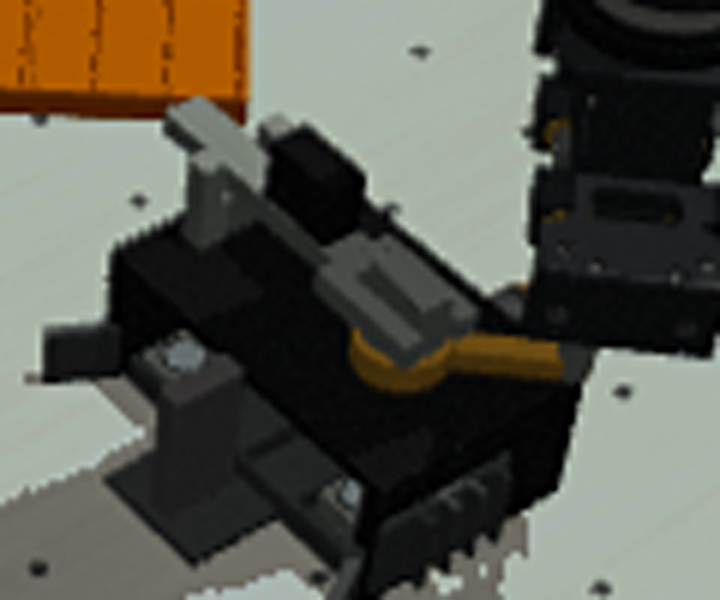

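jog_arm:
  rows:
    - [[0.0002, -0.0047, 0], 0.025]
    - [[0.0004, -0.0094, 0], 0.05]
    - [[0.0017, -0.0186, 0], 0.1]
    - [[0.0039, -0.0278, 0], 0.15]
    - [[0.007, -0.0366, 0], 0.2]
    - [[0.011, -0.0451, 0], 0.25]
    - [[0.0158, -0.0531, 0], 0.3]
    - [[0.0158, -0.0531, 0], 0.3]
    - [[0.0158, -0.0531, 0], 0.3]

```text
clock: 42.7
tool_pos: [0.5708, 0.2533, 0.1266]
eef_rot: [-0.081, 0.997, 0.0, 0.001]
contact_force: [-0.1, 1.9, 6.3]
opening: 0.174
```

```bash
python3 arc.py .04 .32 .04
```

```text
phi 0.1762492895307782 R 0.07033218389774823 theta 1.3775470372641185 F [-0.1  1.9  6.3] psi-phi -0.013622727973792603
[[0.0000, -0.0038, 0], 0.020], [[0.0002, -0.0075, 0], 0.040], [[0.0005, -0.0112, 0], 0.060], [[0.0010, -0.0150, 0], 0.080], [[0.0016, -0.0187, 0], 0.100], [[0.0024, -0.0223, 0], 0.120], [[0.0033, -0.0260, 0], 0.140], [[0.0044, -0.0296, 0], 0.160],
```

jog_arm:
  rows:
    - [[0, -0.0038, 0], 0.02]
    - [[0.0002, -0.0075, 0], 0.04]
    - [[0.0005, -0.0112, 0], 0.06]
    - [[0.001, -0.015, 0], 0.08]
    - [[0.001, -0.015, 0], 0.08]
    - [[0.001, -0.015, 0], 0.08]

```text
clock: 43.2
tool_pos: [0.572, 0.2428, 0.1266]
eef_rot: [-0.002, 1.0, 0.001, 0.001]
contact_force: [1.6, 3.7, 4.9]
opening: 0.178
```

```bash
python3 arc.py .04 .2 .04
```

```text
phi 0.02582010995502329 R 0.07037481670278033 theta 1.5279762168398734 F [1.6 3.7 4.9] psi-phi -0.022804558082211823
[[-0.0000, -0.0038, 0], 0.020], [[0.0001, -0.0075, 0], 0.040], [[0.0004, -0.0112, 0], 0.060], [[0.0009, -0.0150, 0], 0.080], [[0.0014, -0.0187, 0], 0.100],
```

jog_arm:
  rows:
    - [[0, -0.0038, 0], 0.02]
    - [[0, -0.0038, 0], 0.02]
    - [[0.0001, -0.0075, 0], 0.03]
    - [[0.0001, -0.0075, 0], 0.03]
    - [[0.0001, -0.0075, 0], 0.03]

```text
clock: 43.62
tool_pos: [0.5719, 0.2372, 0.1266]
eef_rot: [0.029, 1.0, 0.001, 0.001]
contact_force: [1.1, 4.6, 5.2]
opening: 0.176
```

```bash
python3 arc.py .04 .2 .04
```

```text
phi -0.054197374490119146 R 0.070426896886188 theta 1.6079937012850158 F [1.1 4.6 5.2] psi-phi 6.278897142315599
[[0.0001, -0.0038, 0], 0.020], [[0.0003, -0.0075, 0], 0.040], [[0.0006, -0.0112, 0], 0.060], [[0.0011, -0.0150, 0], 0.080], [[0.0018, -0.0187, 0], 0.100],
```

jog_arm:
  rows:
    - [[0.0001, -0.0038, 0], 0.02]
    - [[0.0001, -0.0038, 0], 0.02]
    - [[0.0003, -0.006, 0], 0.03]
    - [[0.0003, -0.006, 0], 0.03]
    - [[0.0003, -0.006, 0], 0.03]

```text
clock: 44.03
tool_pos: [0.5716, 0.2348, 0.1268]
eef_rot: [0.059, 0.998, 0.003, 0.001]
contact_force: [2.0, 8.1, 1.6]
opening: 0.173
```

```bash
python3 arc.py .04 .2 .04;  python3 - <<'E'
from h import *
save('wrist','w34.png')
E
```

```text
phi -0.08848814999275227 R 0.07029813487032573 theta 1.642284476787649 F [2.  8.1 1.6] psi-phi 6.254561322942305
[[-0.0000, -0.0037, 0], 0.020], [[0.0001, -0.0075, 0], 0.040], [[0.0004, -0.0112, 0], 0.060], [[0.0008, -0.0150, 0], 0.080], [[0.0013, -0.0187, 0], 0.100],
```

View pics/w34.png

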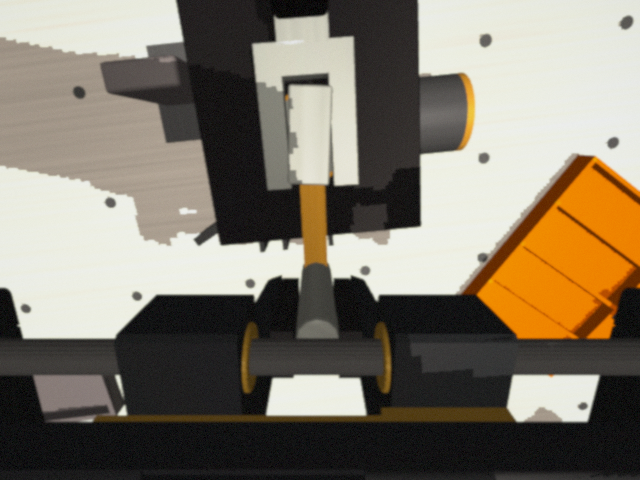

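jog_arm:
  rows:
    - [[0, -0.003, 0], 0]
    - [[0, -0.006, 0], 0]
    - [[0, -0.006, 0], 0]
    - [[0, -0.006, 0], 0]

```text
clock: 44.42
tool_pos: [0.5714, 0.2337, 0.1271]
eef_rot: [0.058, 0.998, 0.007, 0.001]
contact_force: [4.5, 15.1, -2.0]
opening: 0.175
```

```bash
python3 arc.py .04 .1 .04
```

```text
phi -0.10493267601131909 R 0.07016770371858767 theta 1.6587290028062158 F [ 4.5 15.1 -2. ] psi-phi 6.272298566930327
[[0.0000, -0.0037, 0], 0.020], [[0.0002, -0.0075, 0], 0.040],
```

jog_arm:
  rows:
    - [[0, -0.003, 0], 0]
    - [[0, -0.006, 0], 0]
    - [[0, -0.006, 0], 0]
    - [[0, -0.006, 0], 0]

```text
clock: 44.75
tool_pos: [0.5712, 0.2326, 0.1274]
eef_rot: [0.057, 0.998, 0.01, 0.002]
contact_force: [6.0, 23.0, -7.6]
opening: 0.175
```

```bash
python3 arc.py .04 .1 .04;  python3 - <<'E'
from h import *
save('wrist','w35.png');save('scene','scene14.png',(330,140,450,240),6)
E
```

```text
phi -0.11946029011402444 R 0.07006875538618795 theta 1.6732566169089211 F [ 6.  23.  -7.6] psi-phi 6.288328072343004
[[0.0001, -0.0037, 0], 0.020], [[0.0003, -0.0075, 0], 0.040],
```

View pics/w35.png

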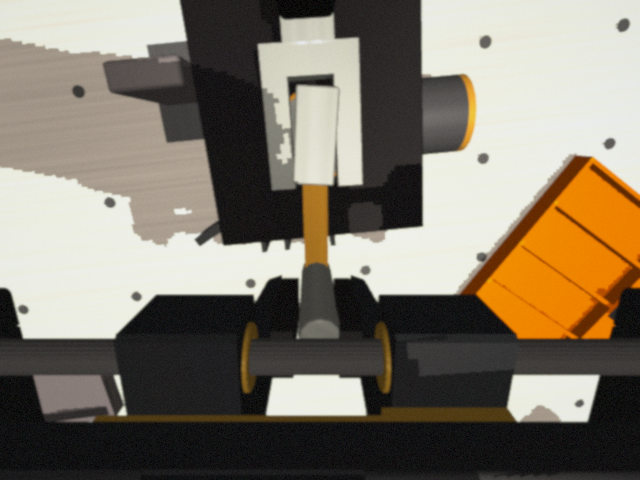

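View pics/scene14.png

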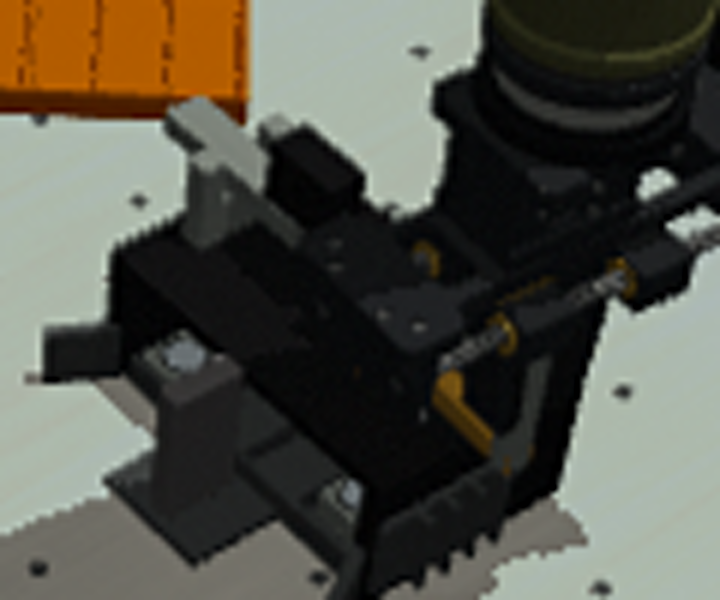

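jog_arm:
  rows:
    - [[0, 0.006, 0], 0]
    - [[0, 0.012, 0], 0]
    - [[0, 0.016, 0], 0]
    - [[0, 0.016, 0], 0]
    - [[0, 0.016, 0], 0]

```text
clock: 45.27
tool_pos: [0.5718, 0.2357, 0.1266]
eef_rot: [0.059, 0.998, 0.001, 0.001]
contact_force: [1.2, 4.4, 5.2]
opening: 0.175
```

```bash
python3 arc.py .04 .1 .04;  python3 - <<'E'
from h import *
st=get_state();im=save('wrist','w36.png');print(st['tool_pos'],st['eef_rot'])
out(im,'w36a.png',(180,0,430,260),2.9)
E
```

```text
phi -0.07498577509750157 R 0.07035042559637654 theta 1.6287821018923982 F [1.2 4.4 5.2] psi-phi 6.240433214070352
[[-0.0001, -0.0038, 0], 0.020], [[-0.0000, -0.0075, 0], 0.040], 
[0.57175273 0.23572966 0.12660542] [5.88344074e-02 9.98267136e-01 9.64833169e-04 5.54581102e-04]
```

View pics/w36a.png

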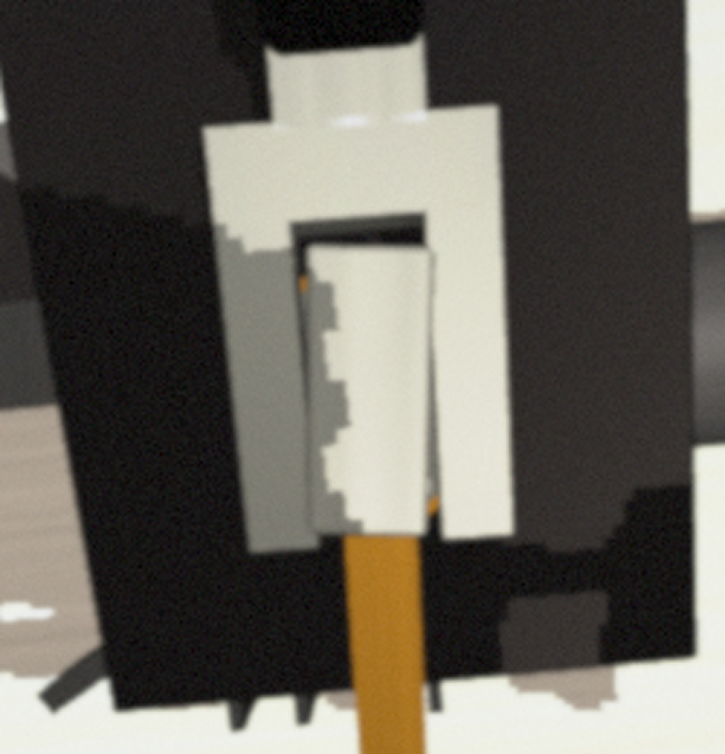

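```bash
cat > ang.py <<'E'
from h import *
def dirs(pos,q,crop,s,segs):
    f=lambda u,v,z:pw(crop[1]+v/s,crop[0]+u/s,z,pos,q)
    for n,a,b,z in segs:
        A,B=f(*a,z),f(*b,z);d=B-A;print(n,'ang',round(np.arctan2(d[1],d[0]),4),'len',round(np.linalg.norm(d),4),A.round(4),B.round(4))
E
python3 - <<'E'
from ang import *
pos=[.57175,.23573,.1266];q=[5.88344074e-02,9.98267136e-01,9.64833169e-04,5.54581102e-04]
dirs(pos,q,(180,0),2.9,[('tang',(369,247),(368.5,533),.116),('forkmid',(351,116),(381,543),.103),('roofR',(686,0),(694,655),.07),('roofL',(0,60),(115,708),.07),('roofend',(115,710),(694,655),.07)])
E
```

```text
tang ang -0.1264 len 0.0354 [0.4842 0.2427 0.116 ] [0.5193 0.2383 0.116 ]
forkmid ang -0.0511 len 0.0563 [0.4664 0.2423 0.103 ] [0.5226 0.2394 0.103 ]
roofR ang -0.0242 len 0.1063 [0.4484 0.2962 0.07  ] [0.5547 0.2937 0.07  ]
roofL ang -0.0248 len 0.1082 [0.444  0.1878 0.07  ] [0.5521 0.1851 0.07  ]
roofend ang 1.551 len 0.1087 [0.5525 0.185  0.07  ] [0.5547 0.2937 0.07  ]
```

```bash
python3 arc.py -.12 -.03 .03
```

```text
phi -0.07540371062993424 R 0.07037074322438892 theta 1.629200037424831 F [1.6 4.4 5.9] psi-phi 6.2407041992836145
[[0.0012, 0.0112, 0], -0.060], [[0.0007, 0.0084, 0], -0.045], [[0.0004, 0.0056, 0], -0.030], [[0.0002, 0.0028, 0], -0.015],
```

jog_arm:
  rows:
    - [[0.0002, 0.0028, 0], -0.015]
    - [[0.0004, 0.0056, 0], -0.03]
    - [[0.0007, 0.0084, 0], -0.045]
    - [[0.0012, 0.0112, 0], -0.06]
    - [[0.0012, 0.0112, 0], -0.06]
    - [[0.0012, 0.0112, 0], -0.06]

```text
clock: 45.82
tool_pos: [0.572, 0.2422, 0.1264]
eef_rot: [-0.0, 1.0, -0.001, 0.0]
contact_force: [0.4, -0.1, 7.0]
opening: 0.175
```

```bash
python3 arc.py -.12 -.03 .03;  python3 - <<'E'
from h import *
st=get_state();im=save('wrist','w37.png');print(list(st['tool_pos']),list(st['eef_rot']))
out(im,'w37a.png',(180,0,430,260),2.9)
E
```

```text
phi 0.01757495041762498 R 0.07036316831212781 theta 1.5362213763772716 F [ 0.4 -0.1  7. ] psi-phi -0.016768583040207563
[[0.0009, 0.0112, 0], -0.060], [[0.0005, 0.0084, 0], -0.045], [[0.0003, 0.0056, 0], -0.030], [[0.0001, 0.0028, 0], -0.015], 
[np.float64(0.5719523017434491), np.float64(0.24223656553385528), np.float64(0.12644196613586753)] [np.float64(-0.0004028535237051112), np.float64(0.9999994909394823), np.float64(-0.0008367129050202342), np.float64(0.0003946407598810648)]
```

View pics/w37a.png

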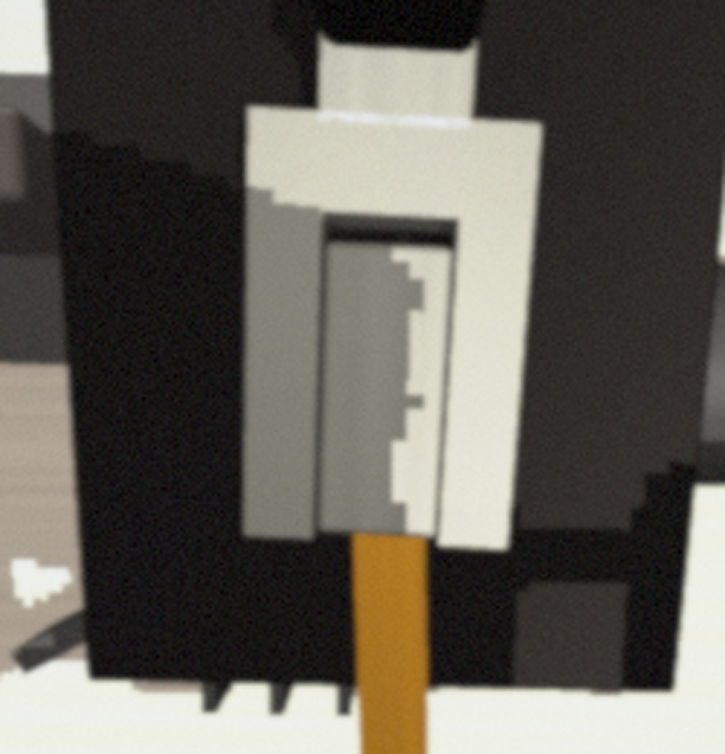

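```bash
python3 - <<'E'
from ang import *
pos=[.57195,.24224,.12644];q=[-.0004028,.9999995,-.0008367,.00039464]
dirs(pos,q,(180,0),2.9,[('tang',(391,245),(377,534),.116),('forkmid',(394,114),(377,543),.103),('roofR',(722,245),(673,688),.07),('roofL',(50,0),(92,678),.07),('roofend',(92,679),(673,688),.07)])
E
```

```text
tang ang -0.0523 len 0.0358 [0.484  0.2415 0.116 ] [0.5197 0.2397 0.116 ]
forkmid ang -0.0434 len 0.0564 [0.4663 0.2419 0.103 ] [0.5227 0.2394 0.103 ]
roofR ang -0.0293 len 0.0766 [0.4778 0.2963 0.07  ] [0.5544 0.294  0.07  ]
roofL ang -0.0219 len 0.1102 [0.4424 0.188  0.07  ] [0.5526 0.1856 0.07  ]
roofend ang 1.556 len 0.1085 [0.5528 0.1855 0.07  ] [0.5544 0.294  0.07  ]
```

jog_arm:
  rows:
    - [[0, 0, 0], 0]
    - [[0, 0, 0], 0]
    - [[0, 0, 0], 0]
    - [[0, 0, 0], 0]
    - [[0, 0, 0], 0]
  gripper: 44

```text
clock: 46.28
tool_pos: [0.5713, 0.2421, 0.1255]
eef_rot: [0.0, 1.0, -0.001, -0.0]
contact_force: [-0.0, -0.3, 0.8]
opening: 0.493
```

jog_arm:
  rows:
    - [[0, 0, -0.02], 0]
    - [[0, 0, -0.05], 0]
    - [[0, 0, -0.09], 0]
    - [[0, 0, -0.13], 0]
    - [[0, 0, -0.15], 0]
    - [[0, 0, -0.15], 0]
    - [[0, 0, -0.15], 0]

```text
clock: 46.87
tool_pos: [0.5717, 0.2427, 0.2392]
eef_rot: [0.001, 1.0, -0.0, 0.001]
contact_force: [-0.0, 0.1, -0.6]
opening: 0.502
```

```bash
python3 - <<'E'
from h import *
st=get_state();im=save('wrist','w38.png');print(list(st['tool_pos'].round(5)),list(st['eef_rot'].round(6)))
out(im,'w38a.png',(230,0,410,300),2.5)
im=save('scene','scene15.png',(330,140,450,240),6)
go(.4386,.2420,.17,3.10)
E
```

```text
[np.float64(0.57174), np.float64(0.2427), np.float64(0.2392)] [np.float64(0.000605), np.float64(1.0), np.float64(-6.5e-05), np.float64(0.000707)]
from [0.5712 0.2418 0.2371] psi 3.1404 F [-0.2 -0.2  0.1] op 43.6 q7 0.33 t 47.0
ROW [[0.1766, 0.0002, 0.0898], 0.0202] rows~ 4
```

View pics/w38a.png

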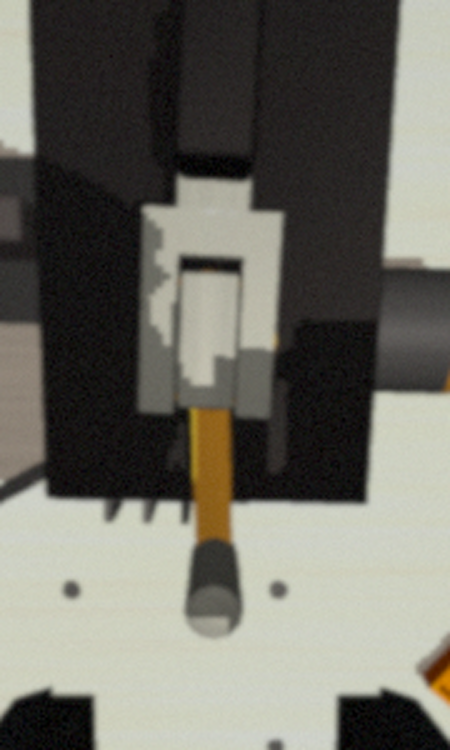

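View pics/scene15.png

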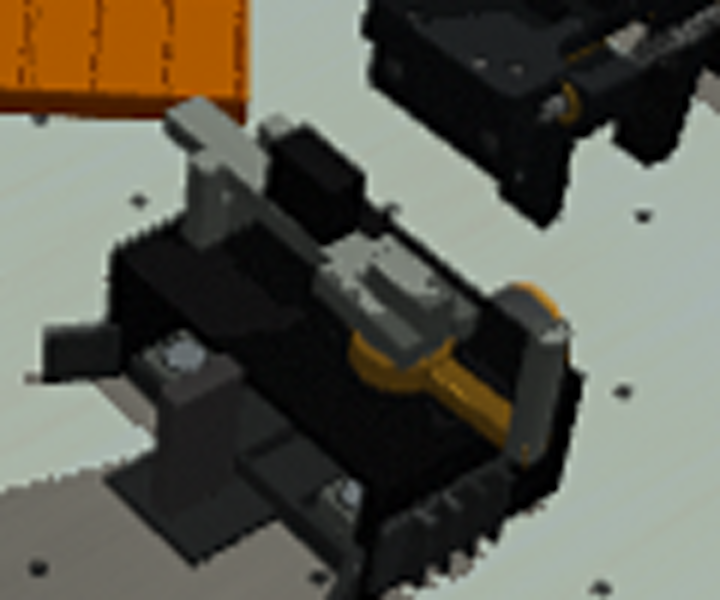

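```bash
python3 - <<'E'
from h import *
go(.4387,.2432,.19,3.10)
E
```

```text
from [0.5712 0.2418 0.2371] psi 3.1404 F [-0.2 -0.2  0.1] op 43.6 q7 0.33 t 47.0
ROW [[0.1765, 0.0018, 0.0631], 0.0202] rows~ 4
```

jog_arm:
  rows:
    - [[0.04, 0.0005, 0], 0.01]
    - [[0.08, 0.001, 0], 0.02]
    - [[0.12, 0.0018, 0.01], 0.02]
    - [[0.16, 0.0018, 0.03], 0.02]
    - [[0.1765, 0.0018, 0.05], 0.02]
    - [[0.1765, 0.0018, 0.063], 0.02]
    - [[0.1765, 0.0018, 0.063], 0.02]
    - [[0.1765, 0.0018, 0.063], 0.02]
    - [[0.1765, 0.0018, 0.063], 0.02]

```text
clock: 47.72
tool_pos: [0.4404, 0.2446, 0.1913]
eef_rot: [0.022, 1.0, 0.0, 0.0]
contact_force: [0.0, 0.6, 1.4]
opening: 0.5
```

```bash
python3 - <<'E'
from h import *
save('wrist','w39.png',(235,100,405,300),3.8)
go(.4387,.2432,.126,3.10)
E
```

```text
from [0.4404 0.2446 0.1915] psi 3.0983 F [-0.1  0.4  0.5] op 44.0 q7 -0.07 t 47.8
ROW [[0.0023, -0.0021, 0.0874], -0.0008] rows~ 2
```

View pics/w39.png

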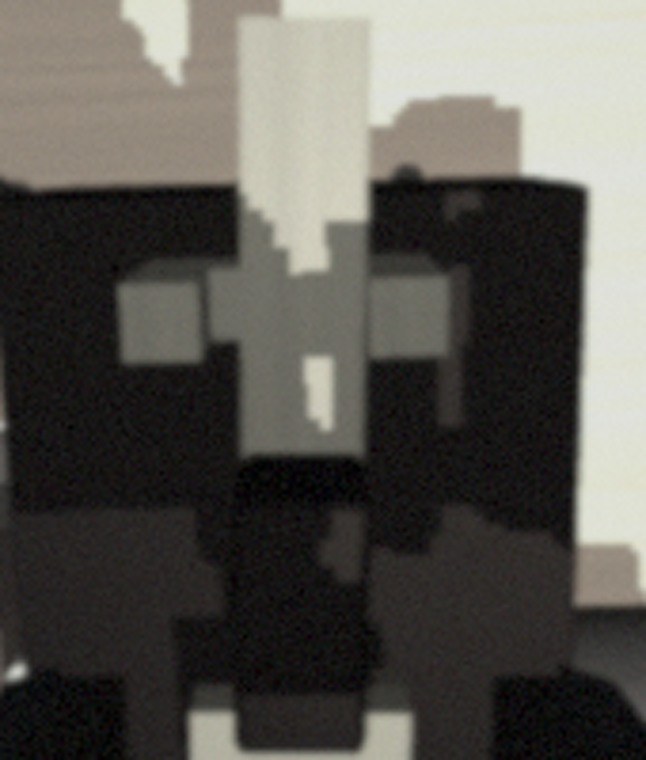

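jog_arm:
  rows:
    - [[0.001, -0.001, 0.03], 0]
    - [[0.0023, -0.0011, 0.06], 0]
    - [[0.0023, -0.0011, 0.08], 0]
    - [[0.0023, -0.0011, 0.087], 0]
    - [[0.0023, -0.0011, 0.087], 0]
    - [[0.0023, -0.0011, 0.087], 0]

```text
clock: 48.27
tool_pos: [0.438, 0.2441, 0.1267]
eef_rot: [0.021, 1.0, 0.001, 0.0]
contact_force: [-0.2, 0.4, -0.6]
opening: 0.497
```

```bash
python3 - <<'E'
from h import *
save('wrist','w40.png',(235,100,405,300),3.8)
go(.4387,.2432,.126,3.10)
E
```

```text
from [0.4381 0.2442 0.127 ] psi 3.0998 F [-0.1  0.3 -0.5] op 44.1 q7 -0.19 t 48.3
ROW [[-0.0009, -0.0013, 0.0014], -0.0001] rows~ 1
```

View pics/w40.png

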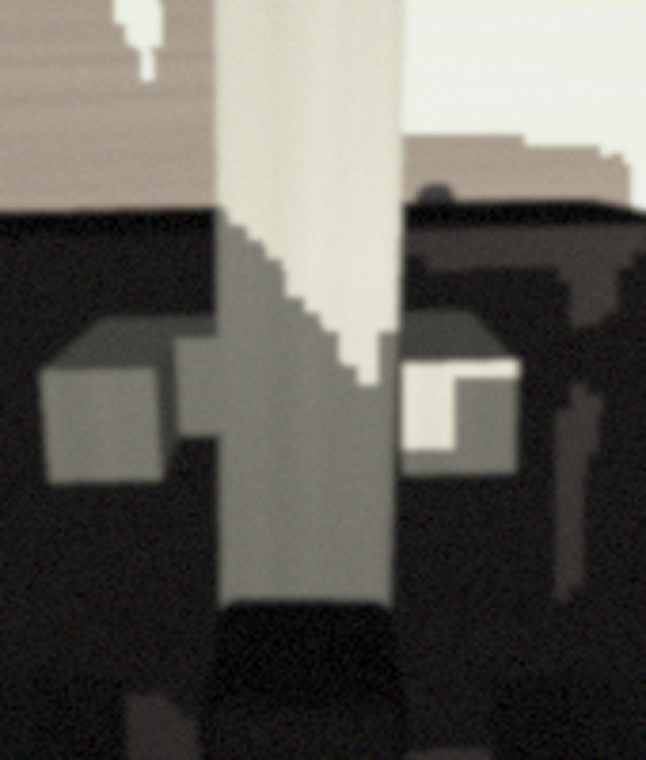

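jog_arm:
  rows:
    - [[0, 0, 0], 0]
    - [[0, 0, 0], 0]
    - [[0, 0, 0], 0]
    - [[0, 0, 0], 0]
    - [[0, 0, 0], 0]
    - [[0, 0, 0], 0]
  gripper: 0
  newtons: 50

```text
clock: 48.82
tool_pos: [0.4376, 0.2436, 0.1265]
eef_rot: [0.021, 1.0, 0.0, 0.0]
contact_force: [-0.0, -0.4, 4.5]
opening: 0.219
```

jog_arm:
  rows:
    - [[0, 0, -0.005], 0]
    - [[0, 0, -0.01], 0]
    - [[0, 0, -0.016], 0]
    - [[0, 0, -0.024], 0]
    - [[0, 0, -0.032], 0]
    - [[0, 0, -0.04], 0]
    - [[0, 0, -0.04], 0]
    - [[0, 0, -0.04], 0]

```text
clock: 49.48
tool_pos: [0.4376, 0.2436, 0.1565]
eef_rot: [0.021, 1.0, 0.0, 0.0]
contact_force: [-0.4, -0.9, -2.4]
opening: 0.22
```

```bash
python3 - <<'E'
from h import *
st=get_state();print(st['contact_force'],st['opening']*88)
save('wrist','w41.png',(235,100,405,300),3.8)
im=save('scene','scene16.png',(330,140,450,240),6)
go(.4387,.2432,.206,3.10)
E
```

```text
[-0.44668245 -0.93019975 -2.40291412] 19.398309601353795
from [0.4374 0.2433 0.156 ] psi 3.1004 F [-0.9 -0.1 -3.3] op 19.5 q7 -0.13 t 49.6
ROW [[-0.0017, -0.0001, -0.0667], 0.0002] rows~ 2
```

View pics/scene16.png

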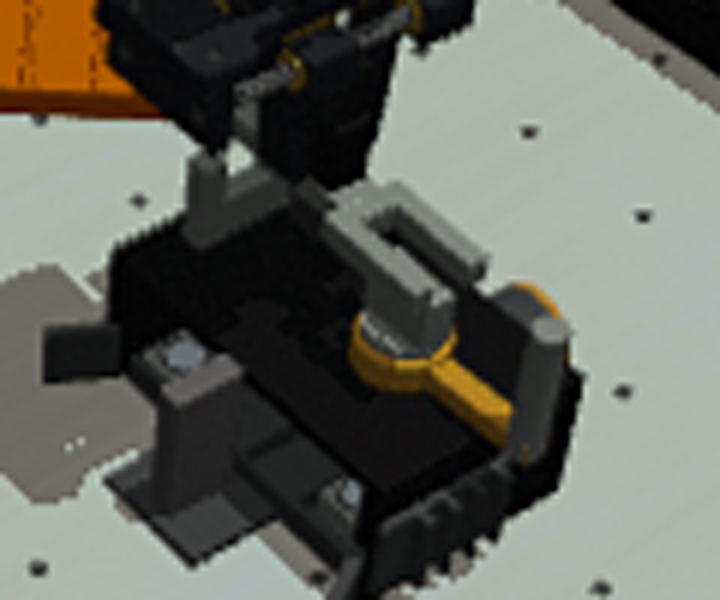

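jog_arm:
  rows:
    - [[0, 0, -0.03], 0]
    - [[0, 0, -0.06], 0]
    - [[0, 0, -0.08], 0]
    - [[0, 0, -0.08], 0]

```text
clock: 49.92
tool_pos: [0.4381, 0.245, 0.2184]
eef_rot: [0.021, 1.0, 0.002, 0.002]
contact_force: [0.5, 0.1, -1.5]
opening: 0.22
```

```bash
python3 - <<'E'
from h import *
go(.6751,-.0546,.206,-1.5437)
E
```

```text
from [0.4381 0.245  0.2184] psi 3.1005 F [ 0.5  0.1 -1.5] op 19.4 q7 -0.03 t 49.9
ROW [[-0.3321, -0.3862, 0.0163], -0.8195] rows~ 14
```

jog_arm:
  rows:
    - [[-0.02, -0.025, 0], -0.04]
    - [[-0.045, -0.055, 0], -0.1]
    - [[-0.07, -0.085, 0], -0.16]
    - [[-0.095, -0.115, 0], -0.22]
    - [[-0.12, -0.145, 0], -0.28]
    - [[-0.145, -0.175, 0], -0.34]
    - [[-0.17, -0.205, 0], -0.4]
    - [[-0.195, -0.235, 0], -0.46]
    - [[-0.22, -0.265, 0], -0.52]
    - [[-0.245, -0.29, 0], -0.58]
    - [[-0.27, -0.32, 0], -0.64]
    - [[-0.295, -0.35, 0], -0.7]
    - [[-0.315, -0.37, 0.01], -0.76]
    - [[-0.332, -0.386, 0.016], -0.82]
    - [[-0.332, -0.386, 0.016], -0.82]
    - [[-0.332, -0.386, 0.016], -0.82]
    - [[-0.332, -0.386, 0.016], -0.82]
    - [[-0.332, -0.386, 0.016], -0.82]
    - [[-0.332, -0.386, 0.016], -0.82]

```text
clock: 51.5
tool_pos: [0.6739, -0.0549, 0.2043]
eef_rot: [0.717, -0.697, 0.0, -0.0]
contact_force: [0.4, -0.1, -2.8]
opening: 0.22
```

```bash
python3 - <<'E'
from h import *
save('wrist','w42.png')
save('top','top8.png')
go(.6751,-.0546,.08,-1.5437)
E
```

```text
from [ 0.6741 -0.0554  0.2044] psi -1.5418 F [-0.3 -0.3 -3.3] op 19.4 q7 2.37 t 51.6
ROW [[-0.0011, -0.0013, 0.1659], 0.0009] rows~ 3
```

View pics/w42.png

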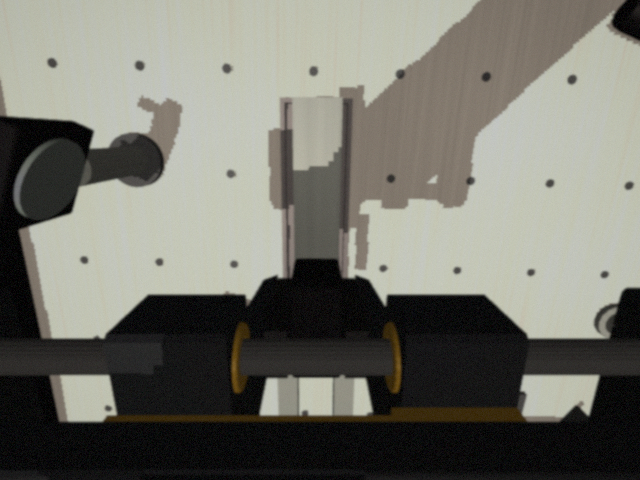

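View pics/top8.png

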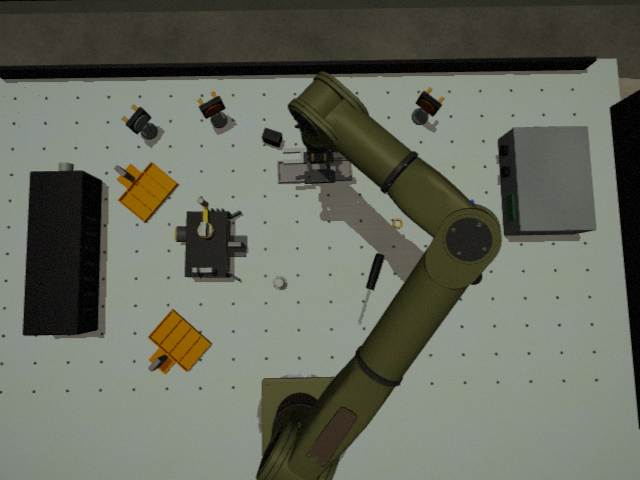

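jog_arm:
  rows:
    - [[-0.001, -0.0013, 0.04], 0.001]
    - [[-0.001, -0.0013, 0.08], 0.001]
    - [[-0.001, -0.0013, 0.12], 0.001]
    - [[-0.001, -0.0013, 0.16], 0.001]
    - [[-0.001, -0.0013, 0.19], 0.001]
    - [[-0.001, -0.0013, 0.2], 0.001]
    - [[-0.001, -0.0013, 0.2], 0.001]
    - [[-0.001, -0.0013, 0.2], 0.001]

```text
clock: 52.27
tool_pos: [0.6758, -0.0547, 0.0553]
eef_rot: [0.716, -0.698, 0.0, -0.001]
contact_force: [0.8, 0.0, -1.7]
opening: 0.224
```

```bash
python3 - <<'E'
from h import *
save('wrist','w43.png')
go(.6751,-.0546,.04,-1.5437)
E
```

```text
from [ 0.6763 -0.0546  0.0562] psi -1.545 F [ 0.1  1.1 -2.5] op 19.5 q7 2.29 t 52.3
ROW [[0.0, 0.0017, 0.0216], -0.0006] rows~ 1
```

View pics/w43.png

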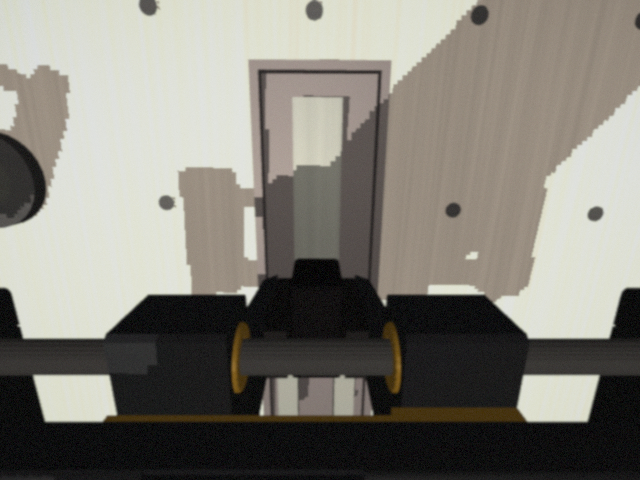

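Centred in the tool tray. Lower on.

jog_arm:
  rows:
    - [[0, 0.0015, 0.006], 0]
    - [[0, 0.0017, 0.012], 0]
    - [[0, 0.0017, 0.018], 0]
    - [[0, 0.0017, 0.0216], 0]
    - [[0, 0.0017, 0.0216], 0]
    - [[0, 0.0017, 0.0216], 0]

```text
clock: 52.82
tool_pos: [0.6742, -0.0554, 0.0396]
eef_rot: [0.716, -0.698, 0.0, -0.0]
contact_force: [-4.0, -2.2, 7.4]
opening: 0.222
```

jog_arm:
  rows:
    - [[0, 0, 0.0015], 0]
    - [[0, 0, 0.002], 0]
    - [[0, 0, 0.002], 0]
    - [[0, 0, 0.002], 0]

```text
clock: 53.15
tool_pos: [0.6742, -0.0555, 0.0396]
eef_rot: [0.716, -0.698, 0.001, -0.0]
contact_force: [-5.3, -2.6, 13.5]
opening: 0.223
```

jog_arm:
  rows:
    - [[0, 0, -0.002], 0]
    - [[0, 0, -0.002], 0]
    - [[0, 0, -0.002], 0]

```text
clock: 53.4
tool_pos: [0.6743, -0.0554, 0.0396]
eef_rot: [0.716, -0.698, 0.001, -0.0]
contact_force: [-3.5, -2.3, 7.9]
opening: 0.22
```

jog_arm:
  rows:
    - [[0, 0, 0], 0]
    - [[0, 0, 0], 0]
    - [[0, 0, 0], 0]
    - [[0, 0, 0], 0]
    - [[0, 0, 0], 0]
  gripper: 44

```text
clock: 53.82
tool_pos: [0.674, -0.0552, 0.0376]
eef_rot: [0.716, -0.698, -0.0, 0.0]
contact_force: [0.6, -0.1, -0.5]
opening: 0.5
```

jog_arm:
  rows:
    - [[0, 0, -0.03], 0]
    - [[0, 0, -0.07], 0]
    - [[0, 0, -0.12], 0]
    - [[0, 0, -0.18], 0]
    - [[0, 0, -0.24], 0]
    - [[0, 0, -0.3], 0]
    - [[0, 0, -0.3], 0]
    - [[0, 0, -0.3], 0]

```text
clock: 54.48
tool_pos: [0.6753, -0.054, 0.2675]
eef_rot: [0.716, -0.698, 0.002, -0.003]
contact_force: [0.1, -0.3, -0.0]
opening: 0.498
```

```bash
python3 - <<'E'
from h import *
save('wrist','w44.png')
save('scene','scene17.png')
go(.6,-.3,.26,3.1)
E
```

```text
from [ 0.6738 -0.0556  0.262 ] psi -1.5448 F [-0.6 -0.1 -0.9] op 44.2 q7 2.42 t 54.6
ROW [[0.3232, 0.1068, 0.0032], 0.8192] rows~ 14
```

View pics/w44.png

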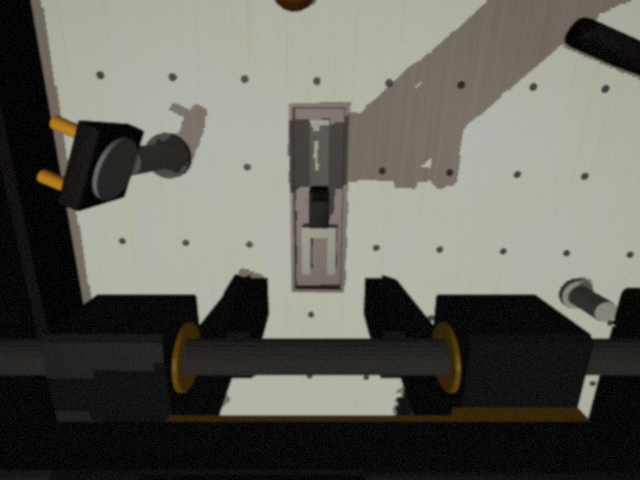

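View pics/scene17.png

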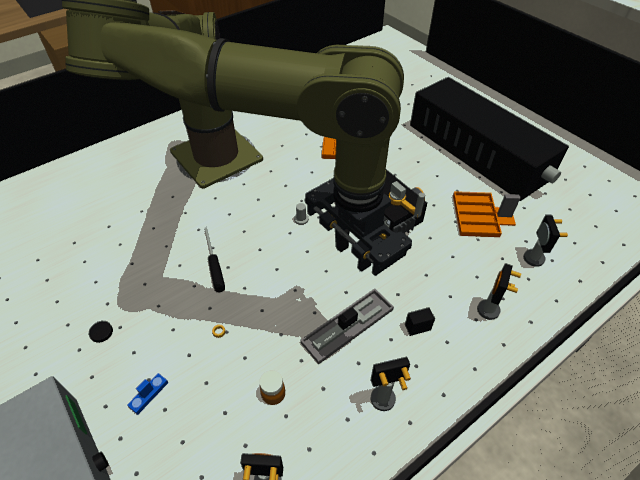

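```bash
python3 - <<'E'
from h import *
go(.575,.2421,.27,3.123)
E
```

```text
from [ 0.6738 -0.0556  0.262 ] psi -1.5448 F [-0.6 -0.1 -0.9] op 44.2 q7 2.42 t 54.6
ROW [[-0.4002, 0.1213, -0.0111], 0.8077] rows~ 13
```

jog_arm:
  rows:
    - [[-0.03, 0.01, -0.01], 0.05]
    - [[-0.08, 0.025, -0.01], 0.11]
    - [[-0.13, 0.04, -0.01], 0.17]
    - [[-0.18, 0.055, -0.01], 0.24]
    - [[-0.23, 0.07, -0.01], 0.3]
    - [[-0.28, 0.085, -0.01], 0.36]
    - [[-0.33, 0.1, -0.01], 0.42]
    - [[-0.37, 0.11, -0.01], 0.5]
    - [[-0.4, 0.121, -0.01], 0.6]
    - [[-0.4, 0.121, -0.01], 0.7]
    - [[-0.4, 0.121, -0.01], 0.808]
    - [[-0.4, 0.121, -0.01], 0.808]
    - [[-0.4, 0.121, -0.01], 0.808]
    - [[-0.4, 0.121, -0.01], 0.808]
    - [[-0.4, 0.121, -0.01], 0.808]
    - [[-0.4, 0.121, -0.01], 0.808]
    - [[-0.4, 0.121, -0.01], 0.808]

```text
clock: 56.0
tool_pos: [0.5752, 0.2417, 0.2688]
eef_rot: [0.009, 1.0, -0.001, -0.001]
contact_force: [-0.4, -1.4, -0.2]
opening: 0.497
```

```bash
python3 - <<'E'
from h import *
st=get_state();im=save('wrist','w45.png');print(list(st['tool_pos'].round(5)),list(st['eef_rot'].round(6)))
out(im,'w45a.png',(180,0,430,290),2.6)
E
```

```text
[np.float64(0.57518), np.float64(0.2417), np.float64(0.26885)] [np.float64(0.008944), np.float64(0.999959), np.float64(-0.000607), np.float64(-0.001061)]
```

View pics/w45a.png

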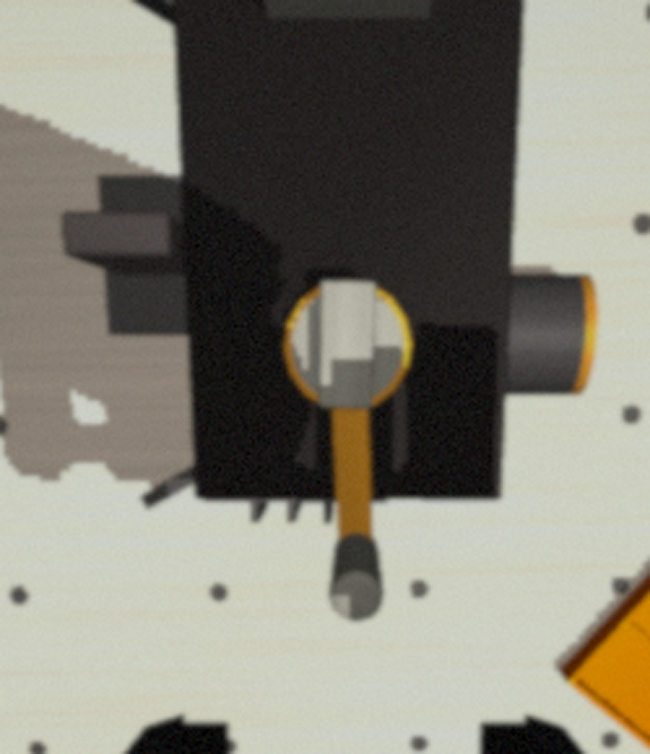

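```bash
python3 - <<'E'
from ang import *
pos=[.57518,.2417,.26885];q=[.008944,.999959,-.000607,-.001061]
dirs(pos,q,(180,0),2.6,[('tang',(348,281),(347,407),.116),('tangL',(321,281),(320,407),.116),('tangR',(376,281),(374.5,407),.116),('roofR',(521,0),(500,495),.07),('roofL',(176,30),(198,497),.07),('roofend',(198,497),(500,496),.07)])
f=lambda u,v,z:pw(v/2.6,180+u/2.6,z,pos,q)
c=f(347.5,344,.116);p=f(355,595,.141);d=p-c;print(c,p,np.hypot(*d[:2]),np.arctan2(d[1],d[0]))
fin=[f(u,v,.075) for u,v in((62,213),(168,211),(171,254),(66,254))];print(np.mean(fin,0))
E
```

```text
tang ang -0.0279 len 0.0356 [0.4842 0.2414 0.116 ] [0.5198 0.2404 0.116 ]
tangL ang -0.036 len 0.0356 [0.4841 0.2336 0.116 ] [0.5197 0.2323 0.116 ]
tangR ang -0.0237 len 0.0356 [0.4844 0.2495 0.116 ] [0.5199 0.2486 0.116 ]
roofR ang -0.016 len 0.1549 [0.3991 0.2967 0.07  ] [0.554  0.2943 0.07  ]
roofL ang -0.0177 len 0.1474 [0.4054 0.1885 0.07  ] [0.5528 0.1859 0.07  ]
roofend ang 1.5564 len 0.1084 [0.5528 0.1859 0.07  ] [0.5543 0.2943 0.07  ]
[0.50169391 0.24089915 0.116     ] [0.57155929 0.24187876 0.141     ] 0.06987224020428932 0.01402056312878193
[0.46497533 0.16571861 0.075     ]
```

```bash
python3 - <<'E'
from h import *
save('scene','scene18.png',(280,120,480,380),3)
print(workorder.finish_job(), get_state()['clock'])
E
```

```text
the job is handed in; nothing more can be done
the job is handed in; nothing more can be done
```

View pics/scene18.png

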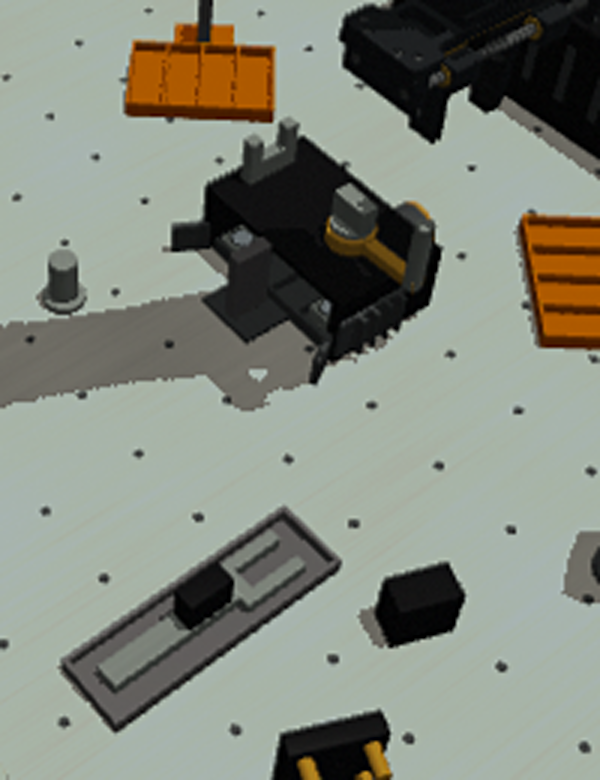

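The job is done and handed in at about 56 s. Only two steel cassettes were on the table. They lie flat in the tray's two outer channels, and I slid the tray in until it stopped against the bay's rear wall.

I set the spanner over the tang with its shank in the brace and turned the locknut by its lever to its stop, pressing with about 23 N. With the nut tight, the screw had turned about 0.10 rad, which matches the free play between tang, spanner and brace. I eased the lever back within that play to bring the screw back near its set position, then lifted the spanner off and laid it flat in its tool tray.

Last checks:
- **Tray:** the fin is within about 1 mm of its home position.
- **Screw:** about 0.01 rad from its start angle.
- **Locknut:** the picture gives about 1.53 rad against the stop at 1.5, which is within my measuring error, so I take it as tight.
- **Other things:** those in view in the last pictures were where they started, and the gripper was clear of everything.

The wrist camera's calibration shifted by 1–2 mm during the run. I aligned the spanner by its position relative to the brace in the same picture instead. No check failed.

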